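Complete the vial holders on the sloped clip rail

TASK

Some of the five marked places on the sloped rail have no vial holder: fit a spare holder centred at each empty place, hooking its lip over the rail's upper edge and tilting its foot down until the clip snaps and it sits flush like its neighbours, and set one of the loose vials cap-up and fully down in the pocket of every holder you fit. Leave the holders already fitted, the timer and the slide box alone, and leave any surplus holder or vial standing upright on the worktop.

Things in the scene. Friction and masses are not known exactly. Their poses are not given: they have to be found in the camera images.
- place0 (a point): Place 0 of five on the rail (0 at the right end seen from the robot, 75 mm apart, each marked by pale strips on the panel): point on the middle of the rail's top face. Axes of all place points: x up the slope across the rail, y along the rail, z out of the panel (25 degrees from vertical).
- place1 (a point): Place 1 of five on the rail (0 at the right end seen from the robot, 75 mm apart, each marked by pale strips on the panel): point on the middle of the rail's top face. The rail's flange is 40 mm wide (place x = -20 to 20 mm), 5 mm thick (z = -5 to 0), on a web 10 mm wide; the panel's face lies at z = -27 mm and reaches x = +-55 mm.
- place2 (a point): Place 2 of five on the rail (0 at the right end seen from the robot, 75 mm apart, each marked by pale strips on the panel): point on the middle of the rail's top face. A fitted holder has its axes along the place's axes and its mid point at place x = -1.5, y = 0, z = 7 mm (it can shift some 2 mm uphill).
- place3 (a point): Place 3 of five on the rail (0 at the right end seen from the robot, 75 mm apart, each marked by pale strips on the panel): point on the middle of the rail's top face. Fixed grey stand, 116 x 430 mm, on the worktop; its panel slopes 25 degrees, rising away from the robot; the middle of the rail lies 60 mm above the worktop.
- place4 (a point): Place 4 of five on the rail (0 at the right end seen from the robot, 75 mm apart, each marked by pale strips on the panel): point on the middle of the rail's top face. Each place has two guide fins on the panel beside the lip: 48 mm apart inside, 4 mm thick, at x = 23 to 37 mm, up to z = -1 mm. End stops to z = 5 mm, 211 mm from the rail's middle.
- fitted0_mid (a point): Holder already fitted at place 0, a small vial in it (23 mm wide; its top 72 mm above the holder's underside); same make as the spares. Absent (None) in some starts: place 0 is then empty. Point on its mid axis 24 mm above its underside; axes as the spares'.
- fitted1_mid (a point): Holder already fitted at place 1, a small vial in it (23 mm wide; its top 72 mm above the holder's underside); same make as the spares. Absent (None) in some starts: place 1 is then empty. Point on its mid axis 24 mm above its underside; axes as the spares'.
- fitted2_mid (a point): Holder already fitted at place 2, a small vial in it (23 mm wide; its top 72 mm above the holder's underside); same make as the spares. Absent (None) in some starts: place 2 is then empty. Point on its mid axis 24 mm above its underside; axes as the spares'.
- fitted3_mid (a point): Holder already fitted at place 3, a small vial in it (23 mm wide; its top 72 mm above the holder's underside); same make as the spares. Absent (None) in some starts: place 3 is then empty. Point on its mid axis 24 mm above its underside; axes as the spares'.
- fitted4_mid (a point): Holder already fitted at place 4, a small vial in it (23 mm wide; its top 72 mm above the holder's underside); same make as the spares. Absent (None) in some starts: place 4 is then empty. Point on its mid axis 24 mm above its underside; axes as the spares'.
- spare0_mid (a point): Spare holder, on the worktop at the start, lip roughly away from the robot. Point: its middle, 24 mm above its underside. All spares are alike: grey plastic, 56 (x) x 40 (y) x 48 mm high, 0.1 kg. Holder axes: z up out of the pocket, x from the black foot clip to the rigid lip. Grip by the parallel sides y = +-20 mm.
- spare0_lip (a point): Same spare, point 24.7 mm towards its lip (+x) from spare0_mid. Lip: full-width leg, inner face at x = 21.5 mm, outer at 28, down to the underside, with a nose turned inward to x = 15.5 mm between 0 and 9 mm height; a 15 mm slot above it takes the rail's edge.
- spare1_mid (a point): Spare holder, on the worktop at the start, lip roughly away from the robot. Point: its middle, 24 mm above its underside. Heights above the underside: body from 17 mm (24 mm where x > 8 mm); pocket 29 x 29 mm inside, 40 x 40 outside, centred, floor at 30, rim at 48 mm. Below the body are only the lip and the foot.
- spare1_lip (a point): Same spare, point 24.7 mm towards its lip (+x) from spare1_mid. Foot: two rigid legs x = -28 to -22 mm down to the underside; between them the clip, sprung (0.7 to 2.7 N, slides 10 mm outward), nose reaching in to x = -14 mm, flat top at 10.5 mm height.
- spare2_mid (a point): Spare holder, on the worktop at the start, lip roughly away from the robot. Point: its middle, 24 mm above its underside. To fit: with the foot raised 30 to 35 degrees bring the lip down past the rail's upper edge, slide it back under, then tilt the foot down; straight down does not work.
- spare2_lip (a point): Same spare, point 24.7 mm towards its lip (+x) from spare2_mid. The clip's nose slants below (from x = -20 at 0 to -14 mm at 8.5 mm height): pressing the foot down with some 5 to 10 N (at the holder's middle twice that) pushes it back, then it snaps under the rail.
- spare3_mid (a point): Spare holder, on the worktop at the start, lip roughly away from the robot. Point: its middle, 24 mm above its underside. Any spare suits any place.
- spare3_lip (a point): Same spare, point 24.7 mm towards its lip (+x) from spare3_mid. Same shape as the others.
- vial0_mid (a point): Small screw-cap vial, round, body 25 mm across up to 40 mm height, cap 14 mm across from 40 to 46 mm, 24 g; stands upright on the worktop at the start. Point: its middle, 23 mm above its underside; z up. In a pocket its middle is 29 mm along z from the holder's mid point.
- vial1_mid (a point): Small screw-cap vial, round, body 25 mm across up to 40 mm height, cap 14 mm across from 40 to 46 mm, 24 g; stands upright on the worktop at the start. Point: its middle, 23 mm above its underside; z up. In a pocket its middle is 29 mm along z from the holder's mid point.
- vial2_mid (a point): Small screw-cap vial, round, body 25 mm across up to 40 mm height, cap 14 mm across from 40 to 46 mm, 24 g; stands upright on the worktop at the start. Point: its middle, 23 mm above its underside; z up. In a pocket its middle is 29 mm along z from the holder's mid point.
- vial3_mid (a point): Small screw-cap vial, round, body 25 mm across up to 40 mm height, cap 14 mm across from 40 to 46 mm, 24 g; stands upright on the worktop at the start. Point: its middle, 23 mm above its underside; z up. In a pocket its middle is 29 mm along z from the holder's mid point.
- timer: White count-down timer, 62 x 68 x 20 mm, lying loose at the right; not to be moved. Origin: centre of its underside.
- slide_box: Grey cover-slip box, 37 x 97 x 33 mm, loose, at the left; not to be moved. Origin: centre of its underside.
Not all that is in view belongs to the job. Leave any orange look-alike of the part that bears vial2_mid alone.

How it is judged:
By the outcome, as a careful person would: the job done as asked, in the order asked, and still so for the second after the job is handed in, with the robot touching nothing.
Of fitted0, fitted1, fitted2, fitted3, fitted4 only 1 to 2 are there at a start; the rules pass over those that are not, and their reading is None.
At some moment in a run one of spare0, spare1, spare2, spare3 may be knocked a few centimetres aside while the robot is not near it.
It also fails if it takes over 210 s, if anything falls off the work surface, if the arm or the gripper's body presses on something with over 40 N, if the wrist force passes 120 N, or if a joint passes its speed limit or range.

ROBOT

A 6-joint arm with a two-finger parallel gripper is mounted at the origin on a cart in front of the work surface, level with it; the furniture and walls round the work are solid. World frame = base frame: x ahead of the robot, y to its left, z up, the work surface at z = 0. Lengths are in mm, angles in rad, forces in N, time in s.
With the tool pointing down it reaches from about 250 to 800 mm from the base axis. Payload 3.9 kg.
Tool frame: the origin (TCP) lies on the centre line of the jaws, within the pads' length; the fingertips stand 8 mm ahead of it and the grasp point (between the pads) lies 11 mm behind it; z points along the fingers, x is the direction in which the jaws open and shut, and the axes are right-handed (so a half turn about z gives the same grasp; the last joint's range is limited). The gripper opens to 85 mm and grips with 20 to 120 N. Pads are 22 mm wide; open, the fingers measure 114 mm over their backs; the gripper's body (76 mm by 85 mm) begins 54 mm behind the grasp point. The pads swing forward as they close: fully open they stand 13 mm farther back than shut.
Start: joints at [-1.332, 0.26, -0.138, 1.173, 0, 1.571], TCP at [124.178, -510.093, 239.304] pointing down, gripper open.
Joint ranges: [-2.78, 2.78], [-0.83, 1.72], [-1.28, 1.37], [-1.9, 2.12], [-1.57, 1.48], [-3.14, 3.14]. Speed limits (rad/s): [2.57, 2.57, 3.14, 3.14, 3.14, 3.14].

INTERFACE

Orientations are given as a unit quaternion [w, x, y, z].
In Python, from bench import status, viewer, job_done gives the robot as it stands.
- The arm moves only by the shell command python3 -m creep 'ROWS' [FORCE]. ROWS is JSON, a list of rows, each an object of numbers: "x", "y", "z": the shift along the tool's x, y, z in cm; "roll": the turn about the tool's z in degrees; "hand": the opening, from 0 (shut) to 1 (fully open). In form: [{"x": .., "y": .., "z": .., "roll": .., "hand": ..}, ...]. A call has 1 to 20 rows; each row shifts and turns the commanded pose from where the row before left it, along the tool's axes as they then stand; what a row does not reach is not made up. A row lasts 1/10 s, in which the tool goes at most 50 mm and 8.59 degrees, less where a joint would pass 70% of its speed; a pose out of reach is approached as far as the arm can. A call with a gripper value outside its range is refused whole. The fingers move at their own pace and stop on an object; FORCE is the grip in N (left out, the last holds). Time passes only in rows, so rows that do not move let the fingers close. It gives the time, the measured TCP pose, the force and the opening at its end, in the units of the state.
- status.get_state(): the state, without advancing time (a new reading comes with each control period).
- viewer.get_image(name): name is "scene" or "side" or "wrist"; returns a dict with "img" (480x640x3 uint8, red, green, blue), "mtx" (3x3 intrinsics, pixels), "world_from_camera" (4x4, takes a point from camera to world coordinates); the wrist camera has in their place "mount" (4x4, takes a point from camera to tool coordinates, whose origin is the TCP and whose axes are the tool frame's). Camera axes: x right, y up, looking along -z (the intrinsics and any distortion apply to the point x, -y, -z); pixel columns grow to the right and rows downward; lengths in mm; the calibration is good to about 2 mm. A picture is of the moment at which its call begins: read the wrist's pose just before it. There is no depth.
- job_done(): hands the job in, once; it reports no verdict.
The state is a dict: "t": time; "joint_pos": joint angles; "joint_velocities": joint speeds; "effort": joint torques, N m; "tool_pos": TCP position; "tcp_rot": TCP orientation; "force": force on the tool from outside, world axes, zero at the start; "moment": the same for the moment, N m; "grip_width": finger opening in mm.
Only numpy, scipy, OpenCV 4.12 (cv2) and the standard library are available. Lean on these libraries where they do the work, as an engineer would, in place of code of your own. Each camera call takes 0.05 s, during which the arm holds its last target.

## Working session

There is one attempt and no reset: what is moved stays moved. The work goes in short steps, Python scripts to look and compute and a shell command to move; the robot and the scene stay as the last step left them, time stands still between calls to the robot, and variables do not carry over. Pictures are saved under pics/ and viewed, and the job is handed in when it is done.

```bash
ls; mkdir -p pics; python3 - <<'E'
from bench import status, viewer
import cv2,numpy as np
print(status.get_state())
for n in ["scene","side","wrist"]:
    d=viewer.get_image(n); cv2.imwrite(f"pics/a_{n}.png",d["img"][:,:,::-1])
    print(n,{k:np.round(v,3).tolist() for k,v in d.items() if k!="img"})
E
```

```text
pics
{'t': 0.0, 'joint_pos': array([-1.33198698e+00,  2.60696761e-01, -1.39372024e-01,  1.17273847e+00,
       -5.96243099e-06,  1.57079894e+00]), 'joint_velocities': array([ 2.42811892e-04, -6.47907447e-04,  5.22764082e-05,  7.20498746e-04,
        1.14626064e-03,  1.29284685e-03]), 'effort': array([-7.22316508e-05, -4.05678856e+01,  2.53923100e+01,  1.86140573e-02,
        3.74247475e-05,  1.28654698e-06]), 'tool_pos': array([ 124.02333313, -509.43785653,  238.45712233]), 'tcp_rot': array([-6.18871261e-04,  7.86302152e-01, -6.17841334e-01, -7.92442351e-04]), 'force': array([ 0.0519802 , -0.09469864, -0.24594985]), 'moment': array([-0.03020074, -0.01613574, -0.00773926]), 'grip_width': 85.1764923490889}
scene {'mtx': [[466.885, 0.0, 327.084], [0.0, 466.885, 245.464], [0.0, 0.0, 1.0]], 'world_from_camera': [[-0.58, 0.406, -0.706, -199.708], [-0.814, -0.314, 0.488, 497.507], [-0.023, 0.858, 0.512, 575.901], [0.0, 0.0, 0.0, 1.0]]}
side {'mtx': [[573.135, 0.0, 315.416], [0.0, 573.135, 237.812], [0.0, 0.0, 1.0]], 'world_from_camera': [[-0.31, 0.432, -0.847, -717.171], [-0.95, -0.165, 0.264, 395.008], [-0.026, 0.887, 0.462, 734.526], [0.0, 0.0, 0.0, 1.0]]}
wrist {'mtx': [[383.718, 0.0, 320.051], [0.0, 383.718, 247.086], [0.0, 0.0, 1.0]], 'mount': [[1.0, -0.001, -0.001, 0.834], [-0.001, -0.957, -0.289, -72.909], [-0.0, 0.289, -0.957, -133.482], [0.0, 0.0, 0.0, 1.0]]}
```

```bash
cat > h.py <<'E'
from bench import status, viewer
import cv2,numpy as np
from scipy.spatial.transform import Rotation as R
def tool():
    s=status.get_state(); T=np.eye(4); q=s["tcp_rot"]; T[:3,:3]=R.from_quat([q[1],q[2],q[3],q[0]]).as_matrix(); T[:3,3]=s["tool_pos"]; return T,s
def shot(n,fn=None):
    T,s=tool(); d=viewer.get_image(n)
    if n=="wrist": d["W"]=T@d["mount"]
    else: d["W"]=d["world_from_camera"]
    if fn: cv2.imwrite(f"pics/{fn}.png",d["img"][:,:,::-1])
    np.savez(f"{fn or n}.npz",img=d["img"],mtx=d["mtx"],W=d["W"]); return d
def ray(d,uv):
    k=d["mtx"];p=np.array([(uv[0]-k[0,2])/k[0,0],-(uv[1]-k[1,2])/k[1,1],-1.]); return d["W"][:3,3],d["W"][:3,:3]@p
def onz(d,uv,z):
    o,v=ray(d,uv); return o+v*(z-o[2])/v[2]
def proj(d,P):
    c=np.linalg.inv(d["W"])@np.r_[P,1]; k=d["mtx"]; return np.array([k[0,2]+k[0,0]*c[0]/-c[2],k[1,2]+k[1,1]*-c[1]/-c[2]])
def st():
    T,s=tool(); print("t %.2f pos %s yaw %.1f tz %s f %s w %.1f"%(s["t"],np.round(s["tool_pos"],1),np.degrees(np.arctan2(T[1,0],T[0,0])),np.round(T[:3,2],3),np.round(s["force"],1),s["grip_width"]))
E
python3 - <<'E'
from h import *
st()
d=dict(np.load if 0 else {})
im=cv2.imread("pics/a_scene.png")
cv2.imwrite("pics/a_crop.png",cv2.resize(im[170:370,180:480],None,fx=2.6,fy=2.6,interpolation=cv2.INTER_CUBIC))
d=shot("scene","b_scene")
for uv in [(201,342),(246,318),(333,283),(437,244),(301,308),(371,268),(409,261),(289,290),(291,335),(327,320),(440,213),(160,322),(228,255)]: print(uv,np.round(onz(d,uv,20),0))
E
```

```text
t 0.15 pos [ 124.  -509.6  238.6] yaw -76.3 tz [-0.     0.002 -1.   ] f [-0.4  0.7 -0.2] w 85.6
(201, 342) [434. 332.  20.]
(246, 318) [445. 239.  20.]
(333, 283) [437.  45.  20.]
(437, 244) [ 417. -237.   20.]
(301, 308) [408. 142.  20.]
(371, 268) [432. -52.  20.]
(409, 261) [ 403. -136.   20.]
(289, 290) [471. 130.  20.]
(291, 335) [355. 197.  20.]
(327, 320) [350. 123.  20.]
(440, 213) [ 521. -360.   20.]
(160, 322) [531. 372.  20.]
(228, 255) [670. 170.  20.]
```

```bash
python3 -m creep '[{"x":-2.4,"y":-2.6,"z":-1.3},{"x":-2.4,"y":-2.6,"z":-1.3},{"x":-2.4,"y":-2.6,"z":-1.3},{"x":-2.4,"y":-2.6,"z":-1.3},{"x":-2.4,"y":-2.6,"z":-1.3},{"x":-2.4,"y":-2.6,"z":-1.3},{"x":-2.4,"y":-2.6,"z":-1.3},{"x":-2.4,"y":-2.6,"z":-1.3},{"x":-2.4,"y":-2.6,"z":-1.3},{"x":-2.4,"y":-2.6,"z":-1.3},{"x":-2.4,"y":-2.6,"z":-1.3},{"x":-2.4,"y":-2.6,"z":-1.3},{"x":-2.4,"y":-2.6,"z":-1.3},{"x":-2.4,"y":-2.6,"z":-1.3}]'
python3 -m creep '[{"roll":-8.3},{"roll":-8.3},{"roll":-8.3},{"roll":-8.3},{"roll":-8.3},{"roll":-8.3},{"roll":-8.3},{"roll":-8.3},{"roll":-8.3},{"roll":-8.3},{"roll":-8.3},{"roll":-8.3},{"roll":-8.3},{"roll":-8.3},{"roll":-8.3},{"roll":-8.3},{"roll":-8.3},{"roll":-8.3},{"roll":-8.3},{"roll":-8.3}]'
python3 -c "
from h import *
st(); shot('wrist','c_w'); shot('scene','c_s');st()"
```

```text
t 0.20 pos [ 124.1 -509.7  238.8] yaw -76.3 tz [-0.     0.001 -1.   ] f [ 0.6  0.4 -0.5] w 85.2
t 0.30 pos [ 124.1 -509.9  239. ] yaw -76.3 tz [-0.     0.001 -1.   ] f [-0.9 -0.1  1.2] w 85.2invalid input at $[0]: expected keys x, y, z, roll, hand
invalid input at $[0]: expected keys x, y, z, roll, hand
```

All keys are needed per row.

```bash
python3 -m creep '[{"x":-2.4,"y":-2.6,"z":-1.3,"roll":0,"hand":1},{"x":-2.4,"y":-2.6,"z":-1.3,"roll":0,"hand":1},{"x":-2.4,"y":-2.6,"z":-1.3,"roll":0,"hand":1},{"x":-2.4,"y":-2.6,"z":-1.3,"roll":0,"hand":1},{"x":-2.4,"y":-2.6,"z":-1.3,"roll":0,"hand":1},{"x":-2.4,"y":-2.6,"z":-1.3,"roll":0,"hand":1},{"x":-2.4,"y":-2.6,"z":-1.3,"roll":0,"hand":1},{"x":-2.4,"y":-2.6,"z":-1.3,"roll":0,"hand":1},{"x":-2.4,"y":-2.6,"z":-1.3,"roll":0,"hand":1},{"x":-2.4,"y":-2.6,"z":-1.3,"roll":0,"hand":1},{"x":-2.4,"y":-2.6,"z":-1.3,"roll":0,"hand":1},{"x":-2.4,"y":-2.6,"z":-1.3,"roll":0,"hand":1},{"x":-2.4,"y":-2.6,"z":-1.3,"roll":0,"hand":1},{"x":-2.4,"y":-2.6,"z":-1.3,"roll":0,"hand":1}]'
python3 -m creep '[{"x":0,"y":0,"z":0,"roll":-8.3,"hand":1},{"x":0,"y":0,"z":0,"roll":-8.3,"hand":1},{"x":0,"y":0,"z":0,"roll":-8.3,"hand":1},{"x":0,"y":0,"z":0,"roll":-8.3,"hand":1},{"x":0,"y":0,"z":0,"roll":-8.3,"hand":1},{"x":0,"y":0,"z":0,"roll":-8.3,"hand":1},{"x":0,"y":0,"z":0,"roll":-8.3,"hand":1},{"x":0,"y":0,"z":0,"roll":-8.3,"hand":1},{"x":0,"y":0,"z":0,"roll":-8.3,"hand":1},{"x":0,"y":0,"z":0,"roll":-8.3,"hand":1},{"x":0,"y":0,"z":0,"roll":-8.3,"hand":1},{"x":0,"y":0,"z":0,"roll":-8.3,"hand":1},{"x":0,"y":0,"z":0,"roll":-8.3,"hand":1},{"x":0,"y":0,"z":0,"roll":-8.3,"hand":1},{"x":0,"y":0,"z":0,"roll":-8.3,"hand":1},{"x":0,"y":0,"z":0,"roll":-8.3,"hand":1},{"x":0,"y":0,"z":0,"roll":-8.3,"hand":1},{"x":0,"y":0,"z":0,"roll":-8.3,"hand":1},{"x":0,"y":0,"z":0,"roll":-8.3,"hand":1},{"x":0,"y":0,"z":0,"roll":-8.3,"hand":1}]'
python3 -c "
from h import *
st(); shot('wrist','c_w'); shot('scene','c_s');st()"
```

```text
t: 1.7
tool_pos: [398.9, -96.1, 422.0]
tcp_rot: [-0.0, 0.786, -0.618, 0.0]
force: [0.5, 0.1, -0.8]
grip_width: 85.4
t: 3.7
tool_pos: [398.3, -97.5, 421.3]
tcp_rot: [-0.0, 0.707, 0.707, -0.0]
force: [-0.7, -0.3, 0.6]
grip_width: 85.3
t 3.70 pos [398.3 -97.5 421.3] yaw 90.0 tz [-0.  0. -1.] f [-0.7 -0.3  0.6] w 85.3
t 3.80 pos [398.3 -97.5 421.3] yaw 89.7 tz [ 0. -0. -1.] f [-0.8 -0.7 -0.4] w 85.3
```

```bash
python3 -c "import json"; sleep 0; ls pics
```

```text
a_crop.png
a_scene.png
a_side.png
a_wrist.png
b_scene.png
c_s.png
c_w.png
```

```bash
python3 - <<'E'
from h import *
d=np.load("c_w.npz")
for n,z,uvs in [("spare rim",48,[(216,200),(420,217),(556,218),(618,211)]),("caps",46,[(147,213),(289,198),(351,215),(493,202)]),("rail corners",60,[(272,317),(272,348),(555,318),(553,354)]),("strips bot",30,[(315,303),(364,303),(508,308)]),("strips top",70,[(313,362),(362,363)]),("timer",20,[(141,277)])]:
    for uv in uvs: print(n,uv,np.round(onz(d,uv,z),0))
E
```

```text
spare rim (216, 200) [ 411. -237.   48.]
spare rim (420, 217) [434.  36.  48.]
spare rim (556, 218) [435. 219.  48.]
spare rim (618, 211) [425. 301.  48.]
caps (147, 213) [ 429. -332.   46.]
caps (289, 198) [ 409. -140.   46.]
caps (351, 215) [432. -57.  46.]
caps (493, 202) [414. 133.  46.]
rail corners (272, 317) [ 577. -167.   60.]
rail corners (272, 348) [ 627. -168.   60.]
rail corners (555, 318) [578. 236.  60.]
rail corners (553, 354) [636. 244.  60.]
strips bot (315, 303) [ 569. -106.   30.]
strips bot (364, 303) [569. -33.  30.]
strips bot (508, 308) [577. 183.  30.]
strips top (313, 362) [ 644. -108.   70.]
strips top (362, 363) [645. -37.  70.]
timer (141, 277) [ 532. -365.   20.]
```

```bash
python3 -m creep '[{"x":1.7,"y":2.7,"z":2,"roll":0,"hand":1},{"x":1.7,"y":2.7,"z":2,"roll":0,"hand":1},{"x":1.7,"y":2.7,"z":2,"roll":0,"hand":1},{"x":1.7,"y":2.7,"z":2,"roll":0,"hand":1},{"x":1.7,"y":2.7,"z":2,"roll":0,"hand":1},{"x":1.7,"y":2.7,"z":2,"roll":0,"hand":1},{"x":1.7,"y":2.7,"z":2,"roll":0,"hand":1},{"x":1.7,"y":2.7,"z":2,"roll":0,"hand":1},{"x":0,"y":0,"z":0,"roll":0,"hand":1}]'
python3 -c "
from h import *
st(); shot('wrist','d_w');st()"
```

```text
t: 4.7
tool_pos: [616.4, 39.3, 256.6]
tcp_rot: [-0.002, 0.709, 0.705, -0.002]
force: [-0.1, -0.5, -0.2]
grip_width: 85.5
t 4.70 pos [616.4  39.3 256.6] yaw 89.6 tz [-0.005  0.    -1.   ] f [-0.1 -0.5 -0.2] w 85.5
t 4.75 pos [615.2  38.2 258.5] yaw 89.6 tz [-0.004 -0.    -1.   ] f [-0.3  0.   0.7] w 85.5
```

```bash
cat > rail.py <<'E'
from h import *
def run(d,show=True):
    g=cv2.cvtColor(d["img"],cv2.COLOR_RGB2GRAY).astype(float)
    # rail edges: per column max gradient near predicted
    res=[]
    for name,r0,sgn in [("lo",None,1),("up",None,-1)]:
        pass
    return g
E
python3 - <<'E'
from h import *
d=shot("wrist","e_w"); st()
im=d["img"]; g=cv2.cvtColor(im,cv2.COLOR_RGB2GRAY).astype(float)
for c in [150,250,350]:
    print(c,[int(v) for v in g[150:275:1,c]])
E
```

```text
t 4.80 pos [614.8  37.5 260.1] yaw 89.6 tz [-0.003 -0.    -1.   ] f [-0.5 -0.5  0.6] w 85.3
150 [106, 106, 105, 109, 107, 107, 109, 109, 108, 95, 87, 102, 103, 146, 184, 182, 180, 180, 180, 180, 181, 180, 182, 179, 179, 179, 177, 141, 93, 102, 102, 101, 100, 105, 102, 112, 144, 166, 168, 172, 176, 171, 165, 162, 162, 168, 170, 172, 174, 166, 160, 158, 164, 164, 162, 167, 167, 167, 165, 164, 167, 168, 168, 169, 168, 170, 166, 162, 163, 167, 170, 170, 168, 170, 173, 170, 166, 167, 172, 152, 100, 90, 108, 106, 106, 106, 105, 108, 106, 106, 106, 107, 106, 107, 107, 106, 108, 106, 110, 108, 106, 107, 155, 191, 187, 187, 186, 187, 188, 188, 188, 186, 187, 188, 187, 188, 178, 132, 105, 107, 108, 94, 100, 144, 169]
250 [104, 103, 104, 102, 105, 106, 102, 104, 103, 102, 105, 100, 102, 94, 96, 103, 95, 141, 182, 179, 178, 180, 179, 181, 180, 180, 180, 180, 182, 180, 183, 154, 87, 99, 99, 101, 99, 102, 100, 104, 137, 166, 162, 166, 168, 168, 164, 159, 160, 161, 165, 168, 166, 164, 164, 164, 167, 167, 164, 166, 172, 170, 164, 166, 171, 169, 170, 165, 167, 166, 163, 160, 162, 165, 163, 166, 164, 161, 165, 165, 166, 166, 172, 154, 94, 88, 99, 97, 98, 99, 101, 100, 101, 102, 102, 104, 102, 103, 101, 101, 102, 100, 100, 98, 98, 134, 183, 191, 194, 191, 194, 192, 192, 191, 193, 193, 194, 193, 197, 199, 167, 97, 98, 99, 96]
350 [102, 102, 103, 102, 100, 102, 103, 101, 100, 102, 100, 103, 102, 101, 101, 99, 102, 88, 74, 98, 97, 94, 96, 98, 98, 100, 97, 96, 97, 96, 97, 97, 99, 98, 98, 96, 99, 99, 97, 101, 100, 100, 98, 98, 133, 173, 164, 167, 167, 169, 172, 169, 170, 169, 169, 168, 168, 168, 168, 168, 171, 175, 175, 175, 171, 167, 167, 164, 163, 171, 173, 173, 170, 168, 166, 167, 167, 167, 170, 171, 171, 168, 162, 168, 173, 172, 177, 156, 93, 91, 100, 95, 98, 112, 109, 105, 106, 108, 108, 109, 109, 111, 114, 120, 98, 63, 63, 53, 48, 49, 48, 51, 54, 54, 54, 55, 50, 54, 55, 53, 55, 55, 54, 54, 52]
```

```bash
cat > rail.py <<'E'
from h import *
from scipy.optimize import least_squares
def subedge(p,lvl,rising):
    idx=[i for i in range(len(p)-1) if ((p[i]<lvl<=p[i+1]) if rising else (p[i]>=lvl>p[i+1]))]
    return idx
def measure(d):
    im=d["img"]; g=cv2.cvtColor(im,cv2.COLOR_RGB2GRAY).astype(float)
    lo,up=[],[]
    for c in list(range(110,400,4)):
        p=g[:,c]
        # centre of rail predicted near row
        r=int(205+ (c-250)*0.02)
        a=r
        while a>150 and p[a]>135:a-=1
        b=r
        while b<280 and p[b]>135:b+=1
        fa=a+(135-p[a])/(p[a+1]-p[a]); fb=b-1+(p[b-1]-135)/(p[b-1]-p[b])
        lo.append((c,fa)); up.append((c,fb))
    m=((im.min(2)>172)).astype(np.uint8)
    n,l,s,ce=cv2.connectedComponentsWithStats(m)
    strips=[(ce[i],s[i]) for i in range(1,n) if 450<s[i][4]<1000 and 130<ce[i][1]<290 and s[i][2]>35 and s[i][3]<25]
    return lo,up,strips
E
python3 - <<'E'
from rail import *
for k in range(3): d=shot("wrist","e_w"); st()
lo,up,s=measure(d)
def fitline(pts,z):
    P=np.array([onz(d,p,z)[:2] for p in pts]); 
    k=np.polyfit(P[:,1],P[:,0],1)
    for _ in range(3):
        r=P[:,0]-np.polyval(k,P[:,1]); m=abs(r)<1.5; k=np.polyfit(P[m,1],P[m,0],1)
    return k,np.std(r[m]),m.sum()
S=np.sin(np.radians(25));C=np.cos(np.radians(25))
a=fitline(lo,60-20*S); b=fitline(up,60+20*S); print(a,b)
for y in(-110,40,190): print(y, np.polyval(a[0],y)+20*C, np.polyval(b[0],y)-20*C)
for c,st_ in s: 
    x=-40 if c[1]<200 else 40
    P=onz(d,c,60+x*S-27*C); print(np.round(c,1),st_,np.round(P,1))
E
```

```text
t 4.85 pos [614.7  37.1 261.2] yaw 89.6 tz [-0.001 -0.    -1.   ] f [-0.1 -0.6  0.6] w 85.0
t 4.90 pos [614.7  36.9 262. ] yaw 89.6 tz [ 0. -0. -1.] f [ 0.8 -0.4 -0.1] w 85.4
t 4.95 pos [614.8  36.7 262.5] yaw 89.6 tz [ 0.001 -0.    -1.   ] f [ 0.4 -0.   0.3] w 85.5
(array([4.57641344e-02, 5.90539429e+02]), np.float64(0.2027092855366113), np.int64(73)) (array([4.66134263e-02, 6.26151790e+02]), np.float64(0.13279791438614943), np.int64(73))
-110 603.6315302368529 602.8981569597037
40 610.4961503898814 609.8901709015613
190 617.36077054291 616.8821848434188
[248.7 173. ] [229 167  40  13 469] [578.8 -33.1  18.6]
[163.2 257.8] [142 251  43  15 562] [ 653.6 -112.    52.4]
[243.  260.8] [222 254  43  15 568] [657.1 -37.1  52.4]
```

```bash
python3 -m creep '[{"x":0,"y":-3.6,"z":1.2,"roll":0,"hand":1},{"x":0,"y":-3.6,"z":1.2,"roll":0,"hand":1},{"x":0,"y":-3.6,"z":1.2,"roll":0,"hand":1},{"x":0,"y":-3.6,"z":1.2,"roll":0,"hand":1},{"x":0,"y":-3.6,"z":1.2,"roll":0,"hand":1},{"x":0,"y":0,"z":0,"roll":0,"hand":1},{"x":0,"y":0,"z":0,"roll":0,"hand":1},{"x":0,"y":0,"z":0,"roll":0,"hand":1}]'
python3 -c "
from h import *
st(); shot('wrist','f_w');st()"
```

```text
t: 5.75
tool_pos: [437.0, 38.1, 202.9]
tcp_rot: [0.001, 0.709, 0.705, 0.002]
force: [-0.5, -0.3, -0.7]
grip_width: 85.4
t 5.75 pos [437.   38.1 202.9] yaw 89.6 tz [ 0.005  0.    -1.   ] f [-0.5 -0.3 -0.7] w 85.4
t 5.80 pos [437.3  38.2 202.8] yaw 89.6 tz [ 0.004  0.    -1.   ] f [-0.2  0.2  0. ] w 85.7
```

```bash
python3 - <<'E'
import cv2
im=cv2.imread("pics/f_w.png"); cv2.imwrite("pics/f_c.png",cv2.resize(im[180:280,280:370],None,fx=6,fy=6,interpolation=cv2.INTER_CUBIC))
cv2.imwrite("pics/f_c2.png",cv2.resize(im[180:280,500:610],None,fx=6,fy=6,interpolation=cv2.INTER_CUBIC))
E
cat >> h.py <<'E'
def rim(d,corners,z=48):
    # corners order: footL, footR, lipR, lipL (image); returns centre, holder yaw deg (x axis dir foot->lip), side lengths
    P=np.array([onz(d,c,z) for c in corners]); c=P.mean(0)
    vx=(P[2]+P[3]-P[0]-P[1])/2; vy=(P[0]+P[3]-P[1]-P[2])/2
    a=np.degrees(np.arctan2(vx[1],vx[0])); b=np.degrees(np.arctan2(-vy[0],vy[1]))
    print("centre",np.round(c,1),"yaw x %.1f, y %.1f"%(a,b),"sides",np.round([np.linalg.norm(vx),np.linalg.norm(vy)],1)); return c,a
def go(target,yaw=None):
    T,s=tool(); d=np.array(target)-T[:3,3]; l=T[:3,:3].T@d
    y=np.degrees(np.arctan2(T[1,0],T[0,0])); print("need rows total x %.2f y %.2f z %.2f cm"%tuple(l/10), "roll %.1f"%(((y-yaw+180)%360)-180) if yaw is not None else "")
E
python3 - <<'E'
from h import *
d=dict(np.load("f_w.npz")); 
f=lambda p,o:(p[0]/6+o[0]-.4,p[1]/6+o[1]-.4)
c,a=rim(d,[f(p,(280,180)) for p in [(148,180),(440,228),(387,518),(97,473)]])
go([c[0],c[1],50],a+90)
# image x right = +y world => footL is -y ; 
c,a=rim(d,[f(p,(500,180)) for p in [(330,210),(620,272),(500,550),(228,495)]])
E
```

```text
centre [443.5  40.4  48. ] yaw x -9.9, y 170.3 sides [39.8 38.3]
need rows total x 0.22 y 0.55 z 15.28 cm roll 9.5
centre [448.8 232.3  48. ] yaw x -11.0, y 167.9 sides [38.9 38.9]
```

```bash
cat > plan.py <<'E'
import numpy as np,cv2,heapq
s=5 # px/mm
def Q(p): return np.round((np.array(p)+[100,60])*s).astype(int)
rail=np.zeros((200*s,200*s),np.uint8)
for a,b in [((-20,-5),(20,0)),((-5,-30),(5,-5)),((-55,-60),(55,-27))]: cv2.rectangle(rail,Q(a).tolist(),Q(b).tolist(),1,-1)
D=cv2.distanceTransform(1-rail,cv2.DIST_L2,5)/s
polys=[[(15.5,0),(28,0),(28,48),(8,48),(8,24),(21.5,24),(21.5,9),(15.5,9)],[(-20,17),(8,17),(8,48),(-28,48),(-28,17)],[(-28,0),(-22,0),(-22,17),(-28,17)],[(-20,0),(-14,8.5),(-14,10.5),(-22,10.5),(-22,0)]]
B=[]
for p in polys:
    p=np.array(p,float)
    for a,b in zip(p,np.roll(p,-1,0)):
        n=int(np.linalg.norm(b-a)/0.4)+1
        B+= [a+(b-a)*t for t in np.linspace(0,1,n,endpoint=False)]
B=np.array(B)-[0,24]   # relative to mid
# world-frame (horizontal X, vertical Z) translation relative to place; rail frame rotation by 25
def clr(th):
    t=np.radians(th); Rm=np.array([[np.cos(t),np.sin(t)],[-np.sin(t),np.cos(t)]]) # lip down by th in place frame
    P=B@Rm.T
    X=np.arange(-12,26,.5);Z=np.arange(-2,50,.5); out=np.zeros((len(X),len(Z)))
    # translation in place frame of mid
    for i,x in enumerate(X):
        for j,z in enumerate(Z):
            q=np.round((P+[x,z]+[100,60])*s).astype(int); out[i,j]=D[np.clip(q[:,1],0,999),np.clip(q[:,0],0,999)].min()
    return X,Z,out
if __name__=="__main__":
  for th in (25,29,33):
    X,Z,o=clr(th)
    # widest path from top
    best=np.full(o.shape,-1.);par={};h=[]
    i0,j0=int((15+12)/.5),len(Z)-1
    best[i0,j0]=o[i0,j0];h=[(-o[i0,j0],i0,j0)]
    while h:
        c,i,j=heapq.heappop(h);c=-c
        if c<best[i,j]:continue
        for a,b in((1,0),(-1,0),(0,1),(0,-1)):
            k,l=i+a,j+b
            if 0<=k<len(X) and 0<=l<len(Z):
                v=min(c,o[k,l])
                if v>best[k,l]: best[k,l]=v;par[k,l]=(i,j);heapq.heappush(h,(-v,k,l))
    # hooked: nose tip under flange : point nose tip top in place x<18 and z< -5
    t=np.radians(th);Rm=np.array([[np.cos(t),np.sin(t)],[-np.sin(t),np.cos(t)]])
    nt=Rm@np.array([15.5,-15])
    cand=[(best[i,j],X[i],Z[j],i,j) for i in range(len(X)) for j in range(len(Z)) if X[i]+nt[0]<17 and Z[j]+nt[1]<-5]
    b=max(cand);print(th,"hook pose place x,z",b[:3])
    path=[];n=(b[3],b[4])
    while n in par: path.append((X[n[0]],Z[n[1]],round(o[n],1)));n=par[n]
    path=path[::-1];print(path[-40::3],path[-1])
E
python3 plan.py
```

```text
25 hook pose place x,z (np.float64(0.800000011920929), np.float64(9.0), np.float64(14.0))
[(np.float64(22.5), np.float64(20.0), np.float64(6.8)), (np.float64(21.5), np.float64(19.5), np.float64(6.2)), (np.float64(20.5), np.float64(19.0), np.float64(5.7)), (np.float64(19.5), np.float64(18.5), np.float64(5.1)), (np.float64(18.5), np.float64(18.0), np.float64(4.4)), (np.float64(18.0), np.float64(17.0), np.float64(3.8)), (np.float64(17.0), np.float64(16.5), np.float64(3.2)), (np.float64(16.0), np.float64(16.0), np.float64(2.8)), (np.float64(15.0), np.float64(15.5), np.float64(2.2)), (np.float64(14.0), np.float64(15.0), np.float64(1.6)), (np.float64(13.0), np.float64(14.5), np.float64(1.0)), (np.float64(12.0), np.float64(14.0), np.float64(0.8)), (np.float64(10.5), np.float64(14.0), np.float64(0.8)), (np.float64(9.0), np.float64(14.0), np.float64(0.8))] (np.float64(9.0), np.float64(14.0), np.float64(0.8))
29 hook pose place x,z (np.float64(2.200000047683716), np.float64(10.5), np.float64(13.5))
[(np.float64(24.5), np.float64(19.0), np.float64(7.7)), (np.float64(23.5), np.float64(18.5), np.
[... 944 characters left out ...]
3.5), np.float64(18.0), np.float64(5.9)), (np.float64(23.0), np.float64(17.0), np.float64(5.9)), (np.float64(22.5), np.float64(16.0), np.float64(6.1)), (np.float64(21.5), np.float64(15.5), np.float64(5.5)), (np.float64(21.0), np.float64(14.5), np.float64(5.2)), (np.float64(20.0), np.float64(14.0), np.float64(4.7)), (np.float64(18.5), np.float64(14.0), np.float64(3.9)), (np.float64(17.5), np.float64(13.5), np.float64(3.3)), (np.float64(16.5), np.float64(13.0), np.float64(2.8)), (np.float64(15.0), np.float64(13.0), np.float64(2.8)), (np.float64(13.5), np.float64(13.0), np.float64(2.8)), (np.float64(12.0), np.float64(13.0), np.float64(2.8))] (np.float64(12.0), np.float64(13.0), np.float64(2.8))
```

```bash
python3 -m creep '[{"x":0.2,"y":0.6,"z":2,"roll":0,"hand":1},{"x":0,"y":0,"z":3,"roll":4.7,"hand":1},{"x":0,"y":0,"z":3,"roll":4.8,"hand":1},{"x":0,"y":0,"z":3,"roll":0,"hand":1},{"x":0,"y":0,"z":1,"roll":0,"hand":1},{"x":0,"y":0,"z":0,"roll":0,"hand":1},{"x":0,"y":0,"z":0,"roll":0,"hand":1}]' 30
python3 -c "
from h import *
st(); shot('wrist','g_w');go([443.5,40.4,30],80)"
```

```text
t: 6.5
tool_pos: [442.7, 40.3, 82.3]
tcp_rot: [0.001, 0.765, 0.644, 0.001]
force: [0.2, -0.4, -1.0]
grip_width: 85.5
t 6.50 pos [442.7  40.3  82.3] yaw 80.2 tz [ 0.002  0.    -1.   ] f [ 0.2 -0.4 -1. ] w 85.5
need rows total x 0.01 y 0.04 z 5.27 cm roll 0.2
```

```bash
python3 -c "
from h import *
d=dict(np.load('g_w.npz')); c,a=rim(d,[(281,247.5),(365,247.5),(363.5,331),(282,331)]); go([c[0],c[1],30],a+90)"
python3 -m creep '[{"x":0,"y":0.05,"z":2.5,"roll":0,"hand":1},{"x":0,"y":0,"z":2.4,"roll":0,"hand":1},{"x":0,"y":0,"z":0.3,"roll":0,"hand":1},{"x":0,"y":0,"z":0,"roll":0,"hand":0.35},{"x":0,"y":0,"z":0,"roll":0,"hand":0.35},{"x":0,"y":0,"z":0,"roll":0,"hand":0.35},{"x":0,"y":0,"z":0,"roll":0,"hand":0.35},{"x":0,"y":0,"z":0,"roll":0,"hand":0.35}]' 30
python3 -c "
from h import *
st()"
```

```text
centre [441.2  41.   48. ] yaw x -9.8, y 170.2 sides [42.6 39.1]
need rows total x 0.03 y -0.20 z 5.27 cm roll -0.0
t: 7.35
tool_pos: [442.9, 40.3, 30.6]
tcp_rot: [0.001, 0.765, 0.644, 0.001]
force: [-0.9, 0.2, 6.5]
grip_width: 39.5
t 7.35 pos [442.9  40.3  30.6] yaw 80.2 tz [ 0.003  0.    -1.   ] f [-0.9  0.2  6.5] w 39.5
```

```bash
python3 -m creep '[{"x":0,"y":0,"z":-3.3,"roll":0,"hand":0.35},{"x":0,"y":0,"z":-3.4,"roll":0,"hand":0.35},{"x":0,"y":0,"z":-3.5,"roll":0,"hand":0.35},{"x":0,"y":0,"z":0,"roll":-7.1,"hand":0.35},{"x":0,"y":0,"z":0,"roll":0,"hand":0.35}]'
python3 -c "
from h import *
st();go([610,41,130],87.35)"
```

```text
t: 7.85
tool_pos: [442.6, 40.2, 132.8]
tcp_rot: [0.001, 0.724, 0.69, 0.001]
force: [-0.3, -1.1, -2.1]
grip_width: 39.8
t 7.85 pos [442.6  40.2 132.8] yaw 87.3 tz [ 0.003  0.    -1.   ] f [-0.3 -1.1 -2.1] w 39.8
need rows total x 0.87 y 16.71 z 0.33 cm roll -0.1
```

```bash
python3 -m creep '[{"x":0.3,"y":4.2,"z":0,"roll":0,"hand":0.35},{"x":0.3,"y":4.2,"z":0,"roll":0,"hand":0.35},{"x":0.2,"y":4.2,"z":0,"roll":0,"hand":0.35},{"x":0,"y":4.1,"z":0,"roll":0,"hand":0.35},{"x":0,"y":0,"z":0,"roll":0,"hand":0.35},{"x":0,"y":0,"z":0,"roll":0,"hand":0.35},{"x":0,"y":0,"z":0,"roll":0,"hand":0.35},{"x":0,"y":0,"z":0,"roll":0,"hand":0.35}]'
python3 -c "
from h import *
st();shot('wrist','i_w');shot('scene','i_s');shot('side','i_d')
im=cv2.imread('pics/i_s.png');cv2.imwrite('pics/i_sc.png',cv2.resize(im[170:320,180:400],None,fx=3.5,fy=3.5,interpolation=cv2.INTER_CUBIC))"
```

```text
t: 8.65
tool_pos: [607.0, 40.2, 131.0]
tcp_rot: [-0.001, 0.724, 0.69, -0.001]
force: [0.2, -0.0, -0.9]
grip_width: 39.7
t 8.65 pos [607.   40.2 131. ] yaw 87.2 tz [-0.002 -0.    -1.   ] f [ 0.2 -0.  -0.9] w 39.7
```

```bash
python3 - <<'E'
import cv2
im=cv2.imread("pics/i_w.png"); cv2.imwrite("pics/i_c.png",cv2.resize(im[220:420,240:400],None,fx=3,fy=3,interpolation=cv2.INTER_CUBIC))
E
python3 - <<'E'
from h import *
d=dict(np.load("i_w.npz"))
f=lambda p:(p[0]/3+240-.3,p[1]/3+220-.3)
for z in (146,148.5,151): rim(d,[f(p) for p in [(66,250),(415,250),(408,545),(78,545)]],z)
st()
# rail lower edge in this view at cols 150, 500
g=cv2.cvtColor(d["img"],cv2.COLOR_RGB2GRAY).astype(int)
print(g[225:250,200],g[295:320,200], g[225:250,130])
print(onz(d,(200,239),51.5),onz(d,(200,308),68.5),onz(d,(322,211),60-27*.906-40*.4226))
E
```

```text
centre [608.3  39.3 146. ] yaw x -2.3, y 177.3 sides [39.3 39.7]
centre [606.8  39.4 148.5] yaw x -2.3, y 177.3 sides [38.4 38.9]
centre [605.2  39.5 151. ] yaw x -2.3, y 177.3 sides [37.6 38.1]
t 8.80 pos [608.   40.3 131.6] yaw 87.3 tz [-0. -0. -1.] f [ 0.2 -0.2 -0.8] w 39.6
[118 117 117 118 119 118 115 119 101  62  65  62  63  59 141 197 189 185
 185 188 193 195 195 191 188] [189 188 186 187 187 188 189 189 190 189 191 196 196 162 103 119 119 119
 119 119 121 117 121 120 121] [123 122 121 120 122 121 121 124 101  57  65  65  64  62 136 195 189 185
 188 192 196 197 196 190 188]
[589.04901939 -29.13912336  51.5       ] [624.47373279 -28.8456257   68.5       ] [582.48982049  41.62757755  18.634     ]
```

```bash
python3 -m creep '[{"x":0,"y":0.75,"z":1.5,"roll":0,"hand":0.35},{"x":0,"y":0,"z":1.5,"roll":0,"hand":0.35},{"x":0,"y":0.3,"z":0.6,"roll":0,"hand":0.35},{"x":0,"y":0.25,"z":0.5,"roll":0,"hand":0.35},{"x":0,"y":0.1,"z":0.2,"roll":0,"hand":0.35},{"x":0,"y":0,"z":0,"roll":0,"hand":0.35},{"x":0,"y":0,"z":0,"roll":0,"hand":0.35}]'
python3 -c "
from h import *
st();shot('wrist','j_w')"
python3 -m creep '[{"x":0,"y":0.08,"z":0.15,"roll":0,"hand":0.35},{"x":0,"y":0,"z":0,"roll":0,"hand":0.35}]'
python3 -m creep '[{"x":0,"y":0.07,"z":0.15,"roll":0,"hand":0.35},{"x":0,"y":0,"z":0,"roll":0,"hand":0.35}]'
```

```text
t: 9.5
tool_pos: [623.2, 39.6, 88.7]
tcp_rot: [0.0, 0.724, 0.69, 0.0]
force: [-0.3, 0.4, -1.3]
grip_width: 39.6
t 9.50 pos [623.2  39.6  88.7] yaw 87.3 tz [ 0.001  0.    -1.   ] f [-0.3  0.4 -1.3] w 39.6
t: 9.75
tool_pos: [624.1, 39.6, 87.7]
tcp_rot: [0.0, 0.724, 0.69, 0.001]
force: [-0.4, 0.4, 2.9]
grip_width: 39.6
t: 9.95
tool_pos: [625.2, 39.5, 87.2]
tcp_rot: [0.001, 0.724, 0.69, 0.001]
force: [-0.7, 0.3, 7.5]
grip_width: 39.3
```

```bash
python3 -m creep '[{"x":0,"y":0,"z":0.2,"roll":0,"hand":0.35},{"x":0,"y":0,"z":0,"roll":0,"hand":0.35}]' 20
python3 -m creep '[{"x":0,"y":0,"z":0.2,"roll":0,"hand":0.35},{"x":0,"y":0,"z":0,"roll":0,"hand":0.35}]'
python3 -c "
from h import *
shot('wrist','k_w')"

```

```text
t: 10.15
tool_pos: [626.3, 39.4, 86.2]
tcp_rot: [0.002, 0.724, 0.69, 0.002]
force: [-1.8, -1.5, 10.9]
grip_width: 39.6
t: 10.35
tool_pos: [627.5, 39.4, 85.1]
tcp_rot: [0.003, 0.724, 0.69, 0.003]
force: [0.1, -1.0, 13.6]
grip_width: 39.6
```

```bash
python3 -m creep '[{"x":0.05,"y":0.1,"z":-0.4,"roll":0,"hand":0.35},{"x":0,"y":0,"z":-0.3,"roll":0,"hand":0.35},{"x":0,"y":0,"z":0,"roll":0,"hand":0.35},{"x":0,"y":0,"z":0,"roll":0,"hand":0.35},{"x":0,"y":0,"z":0,"roll":0,"hand":0.35}]' 
python3 -c "
from h import *
shot('wrist','l_w');shot('scene','l_s');st()
im=cv2.imread('pics/l_s.png');cv2.imwrite('pics/l_sc.png',cv2.resize(im[190:260,240:340],None,fx=7,fy=7,interpolation=cv2.INTER_CUBIC))"

```

```text
t: 10.9
tool_pos: [624.8, 39.9, 87.6]
tcp_rot: [-0.0, 0.724, 0.69, -0.0]
force: [0.5, -0.5, -1.1]
grip_width: 39.6
t 11.00 pos [625.   39.9  87.8] yaw 87.3 tz [-0.001 -0.    -1.   ] f [-0.4  0.9 -1.6] w 39.7
```

```bash
python3 -m creep '[{"x":0,"y":-0.2,"z":0.1,"roll":0,"hand":0.35},{"x":0,"y":-0.2,"z":0.1,"roll":0,"hand":0.35},{"x":0,"y":0,"z":0,"roll":0,"hand":0.35},{"x":0,"y":0,"z":0,"roll":0,"hand":0.35}]' 
python3 -m creep '[{"x":0,"y":-0.2,"z":0.1,"roll":0,"hand":0.35},{"x":0,"y":-0.2,"z":0.1,"roll":0,"hand":0.35},{"x":0,"y":0,"z":0,"roll":0,"hand":0.35},{"x":0,"y":0,"z":0,"roll":0,"hand":0.35}]' 

```

```text
t: 11.4
tool_pos: [621.2, 40.1, 86.3]
tcp_rot: [-0.0, 0.724, 0.69, -0.0]
force: [0.3, 0.1, -0.4]
grip_width: 39.3
t: 11.8
tool_pos: [617.2, 40.3, 84.3]
tcp_rot: [-0.0, 0.724, 0.69, -0.0]
force: [-0.7, -0.8, -1.1]
grip_width: 39.4
```

```bash
python3 -m creep '[{"x":0,"y":-0.2,"z":0.1,"roll":0,"hand":0.35},{"x":0,"y":0,"z":0,"roll":0,"hand":0.35},{"x":0,"y":0,"z":0,"roll":0,"hand":0.35}]' 
python3 -m creep '[{"x":0,"y":-0.15,"z":0.05,"roll":0,"hand":0.35},{"x":0,"y":0,"z":0,"roll":0,"hand":0.35},{"x":0,"y":0,"z":0,"roll":0,"hand":0.35}]' 
python3 -m creep '[{"x":0,"y":-0.15,"z":0.05,"roll":0,"hand":0.35},{"x":0,"y":0,"z":0,"roll":0,"hand":0.35},{"x":0,"y":0,"z":0,"roll":0,"hand":0.35}]' 

```

```text
t: 12.1
tool_pos: [615.3, 40.4, 83.3]
tcp_rot: [-0.0, 0.724, 0.69, -0.0]
force: [-0.7, -0.5, -1.1]
grip_width: 39.8
t: 12.4
tool_pos: [613.8, 40.5, 82.8]
tcp_rot: [-0.0, 0.724, 0.69, -0.0]
force: [0.8, 0.1, -1.8]
grip_width: 39.8
t: 12.7
tool_pos: [612.2, 40.5, 82.3]
tcp_rot: [-0.0, 0.724, 0.69, -0.0]
force: [0.1, 0.2, -1.5]
grip_width: 39.5
```

```bash
python3 -m creep '[{"x":0,"y":-0.15,"z":0.05,"roll":0,"hand":0.35},{"x":0,"y":0,"z":0,"roll":0,"hand":0.35},{"x":0,"y":0,"z":0,"roll":0,"hand":0.35}]' 
python3 -m creep '[{"x":0,"y":-0.1,"z":0.05,"roll":0,"hand":0.35},{"x":0,"y":0,"z":0,"roll":0,"hand":0.35},{"x":0,"y":0,"z":0,"roll":0,"hand":0.35}]' 
python3 -c "
from h import *
shot('wrist','m_w');shot('scene','m_s');st()
im=cv2.imread('pics/m_s.png');cv2.imwrite('pics/m_sc.png',cv2.resize(im[190:260,240:340],None,fx=7,fy=7,interpolation=cv2.INTER_CUBIC))"

```

```text
t: 13.0
tool_pos: [610.8, 40.6, 81.8]
tcp_rot: [-0.0, 0.724, 0.69, -0.0]
force: [-0.2, -0.8, -0.5]
grip_width: 39.2
t: 13.3
tool_pos: [610.3, 40.7, 81.5]
tcp_rot: [0.0, 0.724, 0.69, 0.0]
force: [2.0, -0.3, -1.6]
grip_width: 39.3
t 13.40 pos [610.3  40.7  81.5] yaw 87.3 tz [ 0.001  0.    -1.   ] f [ 2.2  0.7 -1.3] w 39.5
```

```bash
python3 -m creep '[{"x":0,"y":0,"z":0.2,"roll":0,"hand":0.35},{"x":0,"y":-0.1,"z":0.2,"roll":0,"hand":0.35},{"x":0,"y":-0.1,"z":0.2,"roll":0,"hand":0.35},{"x":0,"y":0,"z":0,"roll":0,"hand":0.35},{"x":0,"y":0,"z":0,"roll":0,"hand":0.35}]' 

```

```text
t: 13.9
tool_pos: [609.7, 40.8, 76.4]
tcp_rot: [0.001, 0.724, 0.69, 0.001]
force: [3.9, -0.5, 3.7]
grip_width: 39.3
```

Now release and lift, then look.

```bash
python3 -m creep '[{"x":0,"y":0,"z":0,"roll":0,"hand":0.65},{"x":0,"y":0,"z":0,"roll":0,"hand":0.65},{"x":0,"y":0,"z":0,"roll":0,"hand":0.65},{"x":0,"y":0,"z":-2,"roll":0,"hand":0.65},{"x":0,"y":0,"z":-2.5,"roll":0,"hand":0.65},{"x":0,"y":0,"z":-2.5,"roll":0,"hand":0},{"x":0,"y":0,"z":0,"roll":0,"hand":0},{"x":0,"y":0,"z":0,"roll":0,"hand":0},{"x":0,"y":0,"z":0,"roll":0,"hand":0}]' 
python3 -c "
from h import *
shot('wrist','n_w');shot('scene','n_s');st()
im=cv2.imread('pics/n_s.png');cv2.imwrite('pics/n_sc.png',cv2.resize(im[190:260,240:340],None,fx=7,fy=7,interpolation=cv2.INTER_CUBIC))"

```

```text
t: 14.8
tool_pos: [606.6, 40.7, 143.9]
tcp_rot: [-0.001, 0.724, 0.69, -0.001]
force: [-0.3, -0.7, -0.1]
grip_width: 0.4
t 14.90 pos [606.6  40.7 143.7] yaw 87.3 tz [-0.003 -0.    -1.   ] f [-0.4  0.4  0.4] w -0.2
```

```bash
python3 -m creep '[{"x":0,"y":-2.8,"z":1,"roll":0,"hand":0},{"x":0,"y":0,"z":2,"roll":0,"hand":0},{"x":0,"y":0,"z":1,"roll":0,"hand":0},{"x":0,"y":0,"z":0.3,"roll":0,"hand":0},{"x":0,"y":0,"z":0.3,"roll":0,"hand":0},{"x":0,"y":0,"z":0.3,"roll":0,"hand":0},{"x":0,"y":0,"z":0,"roll":0,"hand":0}]' 
python3 -m creep '[{"x":0,"y":0,"z":0.2,"roll":0,"hand":0},{"x":0,"y":0,"z":0.2,"roll":0,"hand":0},{"x":0,"y":0,"z":0,"roll":0,"hand":0}]' 
python3 -m creep '[{"x":0,"y":0,"z":0.2,"roll":0,"hand":0},{"x":0,"y":0,"z":0.2,"roll":0,"hand":0},{"x":0,"y":0,"z":0,"roll":0,"hand":0}]' 

```

```text
t: 15.6
tool_pos: [580.2, 42.1, 96.3]
tcp_rot: [0.0, 0.724, 0.69, 0.0]
force: [0.6, 0.9, -0.3]
grip_width: 0.0
t: 15.9
tool_pos: [580.0, 42.1, 92.2]
tcp_rot: [0.0, 0.724, 0.69, 0.0]
force: [-0.4, 0.4, 0.1]
grip_width: 0.1
t: 16.2
tool_pos: [579.6, 42.1, 87.9]
tcp_rot: [-0.0, 0.724, 0.69, -0.0]
force: [-1.6, -0.5, 0.2]
grip_width: -0.3
```

```bash
python3 -c "
from h import *
shot('wrist','o_w');shot('scene','o_s');st()
im=cv2.imread('pics/o_s.png');cv2.imwrite('pics/o_sc.png',cv2.resize(im[190:260,240:340],None,fx=7,fy=7,interpolation=cv2.INTER_CUBIC))"

```

```text
t 16.30 pos [579.8  42.1  88.2] yaw 87.3 tz [-0. -0. -1.] f [-0.9 -0.9  0.4] w 0.1
```

```bash
python3 -m creep '[{"x":0,"y":0,"z":0.2,"roll":0,"hand":0},{"x":0,"y":0,"z":0.2,"roll":0,"hand":0},{"x":0,"y":0,"z":0,"roll":0,"hand":0}]' 
python3 -m creep '[{"x":0,"y":0,"z":0.2,"roll":0,"hand":0},{"x":0,"y":0,"z":0.2,"roll":0,"hand":0},{"x":0,"y":0,"z":0,"roll":0,"hand":0}]' 

```

```text
t: 16.6
tool_pos: [578.6, 42.1, 84.0]
tcp_rot: [-0.001, 0.724, 0.69, -0.001]
force: [-4.6, 0.1, 3.3]
grip_width: 0.2
t: 16.9
tool_pos: [576.1, 42.2, 80.6]
tcp_rot: [-0.002, 0.724, 0.69, -0.002]
force: [-11.2, 0.7, 12.3]
grip_width: 0.2
```

```bash
python3 -m creep '[{"x":0,"y":-0.4,"z":0,"roll":0,"hand":0},{"x":0,"y":-0.2,"z":0.1,"roll":0,"hand":0},{"x":0,"y":0,"z":0,"roll":0,"hand":0}]' 
python3 -c "
from h import *
shot('wrist','p_w');shot('scene','p_s');st()
im=cv2.imread('pics/p_s.png');cv2.imwrite('pics/p_sc.png',cv2.resize(im[190:260,240:340],None,fx=7,fy=7,interpolation=cv2.INTER_CUBIC))"

```

```text
t: 17.2
tool_pos: [575.3, 42.4, 80.0]
tcp_rot: [0.001, 0.724, 0.69, 0.001]
force: [-0.5, 0.1, 4.9]
grip_width: -0.1
t 17.30 pos [575.3  42.4  79.9] yaw 87.3 tz [ 0.003  0.    -1.   ] f [-0.2 -0.   5. ] w 0.2
```

```bash
python3 -m creep '[{"x":0,"y":-0.1,"z":0.2,"roll":0,"hand":0},{"x":0,"y":0,"z":0.2,"roll":0,"hand":0},{"x":0,"y":0,"z":0,"roll":0,"hand":0}]' 
python3 -m creep '[{"x":0,"y":-0.1,"z":0.2,"roll":0,"hand":0},{"x":0,"y":0,"z":0.2,"roll":0,"hand":0},{"x":0,"y":0,"z":0,"roll":0,"hand":0}]' 

```

```text
t: 17.6
tool_pos: [571.3, 42.5, 74.2]
tcp_rot: [-0.001, 0.724, 0.69, -0.001]
force: [-3.9, 0.6, 2.4]
grip_width: -0.2
t: 17.9
tool_pos: [570.2, 42.4, 70.2]
tcp_rot: [-0.001, 0.724, 0.69, -0.001]
force: [-3.8, 0.9, 1.3]
grip_width: -0.2
```

```bash
python3 -m creep '[{"x":0,"y":-0.3,"z":-1,"roll":0,"hand":0},{"x":0,"y":-1,"z":-3,"roll":0,"hand":0},{"x":0,"y":0,"z":-3.5,"roll":0,"hand":0},{"x":0,"y":3,"z":-2,"roll":0,"hand":0},{"x":0,"y":0,"z":0,"roll":0,"hand":0},{"x":0,"y":0,"z":0,"roll":0,"hand":0}]' ;python3 -c "
from h import *
shot('wrist','q_w');shot('scene','q_s');st()
im=cv2.imread('pics/q_s.png');cv2.imwrite('pics/q_sc.png',cv2.resize(im[190:280,210:340],None,fx=6,fy=6,interpolation=cv2.INTER_CUBIC))"

```

```text
t: 18.5
tool_pos: [590.7, 41.7, 167.6]
tcp_rot: [0.001, 0.724, 0.69, 0.002]
force: [-0.8, -0.7, 0.9]
grip_width: 0.0
t 18.60 pos [588.1  41.6 165.7] yaw 87.3 tz [-0.001 -0.    -1.   ] f [-0.6 -0.4 -0.2] w 0.1
```

```bash
python3 -c "
from h import *
go([446,232,195],79)"
```

```text
need rows total x 18.35 y -15.10 z -2.92 cm roll 8.3
```

```bash
python3 -m creep '[{"x":3.6,"y":-3,"z":-1.4,"roll":0,"hand":1},{"x":3.7,"y":-3,"z":-1.4,"roll":0,"hand":1},{"x":3.7,"y":-3,"z":0,"roll":0,"hand":1},{"x":3.7,"y":-3,"z":0,"roll":0,"hand":1},{"x":3.7,"y":-3,"z":0,"roll":0,"hand":1},{"x":0,"y":0,"z":0,"roll":8,"hand":1},{"x":0,"y":0,"z":0,"roll":0,"hand":1},{"x":0,"y":0,"z":0,"roll":0,"hand":1},{"x":0,"y":0,"z":0,"roll":0,"hand":1}]' 
python3 -c "
from h import *
shot('wrist','r_w');st()
im=cv2.imread('pics/r_w.png');cv2.imwrite('pics/r_c.png',cv2.resize(im[180:280,270:370],None,fx=6,fy=6,interpolation=cv2.INTER_CUBIC))"
```

```text
t: 19.5
tool_pos: [447.9, 231.7, 193.9]
tcp_rot: [0.0, 0.77, 0.638, -0.0]
force: [0.5, 0.8, 0.1]
grip_width: 85.3
t 19.55 pos [448.1 231.7 193.9] yaw 79.3 tz [-0.001 -0.    -1.   ] f [0.2 0.2 0.6] w 85.7
```

```bash
python3 -c "
from h import *
d=dict(np.load('r_w.npz')); f=lambda p:(p[0]/6+270-.4,p[1]/6+180-.4)
c,a=rim(d,[f(p) for p in [(175,177),(492,178),(485,495),(175,495)]]); go([c[0],c[1],30],a+90)
rim(d,[(414,174.5),(474,174),(469,230),(415,230)])"
```

```text
centre [450.  233.8  48. ] yaw x -11.0, y 169.3 sides [41.3 39.4]
need rows total x 0.26 y 0.16 z 16.39 cm roll 0.3
centre [441.  323.7  48. ] yaw x -7.4, y 169.6 sides [41.3 41.8]
```

```bash
python3 -m creep '[{"x":0.2,"y":0.15,"z":3.5,"roll":0,"hand":1},{"x":0,"y":0,"z":4,"roll":0,"hand":1},{"x":0,"y":0,"z":4,"roll":0,"hand":1},{"x":0,"y":0,"z":3,"roll":0,"hand":1},{"x":0,"y":0,"z":1.5,"roll":0,"hand":1},{"x":0,"y":0,"z":0.4,"roll":0,"hand":1},{"x":0,"y":0,"z":0,"roll":0,"hand":0.35},{"x":0,"y":0,"z":0,"roll":0,"hand":0.35},{"x":0,"y":0,"z":0,"roll":0,"hand":0.35},{"x":0,"y":0,"z":0,"roll":0,"hand":0.35},{"x":0,"y":0,"z":0,"roll":0,"hand":0.35}]' 30
python3 -c "
from h import *
st()"
python3 -m creep '[{"x":0,"y":0,"z":-3.3,"roll":0,"hand":0.35},{"x":0,"y":0,"z":-3.4,"roll":0,"hand":0.35},{"x":0,"y":0,"z":-3.5,"roll":0,"hand":0.35},{"x":0,"y":0,"z":0,"roll":-8,"hand":0.35},{"x":0,"y":0,"z":0,"roll":0,"hand":0.35}]'
python3 -c "
from h import *
st();go([616,115,130],87.35)"
```

```text
t: 20.65
tool_pos: [450.8, 234.7, 31.6]
tcp_rot: [0.0, 0.77, 0.638, 0.001]
force: [-0.1, -0.5, 5.8]
grip_width: 39.7
t 20.65 pos [450.8 234.7  31.6] yaw 79.3 tz [ 0.003  0.001 -1.   ] f [-0.1 -0.5  5.8] w 39.7
t: 21.15
tool_pos: [450.3, 234.8, 133.7]
tcp_rot: [0.0, 0.724, 0.69, 0.001]
force: [0.5, -0.3, -1.4]
grip_width: 39.4
t 21.15 pos [450.3 234.8 133.7] yaw 87.3 tz [ 0.003  0.001 -1.   ] f [ 0.5 -0.3 -1.4] w 39.4
need rows total x -11.18 y 17.11 z 0.40 cm roll -0.1
```

```bash
python3 -m creep '[{"x":-4,"y":1,"z":0,"roll":0,"hand":0.35},{"x":-4,"y":2,"z":0,"roll":0,"hand":0.35},{"x":-3.2,"y":3,"z":0,"roll":0,"hand":0.35},{"x":0,"y":4,"z":0,"roll":0,"hand":0.35},{"x":0,"y":4,"z":0,"roll":0,"hand":0.35},{"x":0,"y":3.1,"z":0,"roll":0,"hand":0.35},{"x":0,"y":0,"z":0,"roll":0,"hand":0.35},{"x":0,"y":0,"z":0,"roll":0,"hand":0.35},{"x":0,"y":0,"z":0,"roll":0,"hand":0.35},{"x":0,"y":0,"z":0,"roll":0,"hand":0.35}]'
python3 -c "
from h import *
shot('wrist','s_w');st();go([619,115.2,102.6],87.35)"
```

```text
t: 22.15
tool_pos: [613.4, 114.4, 132.0]
tcp_rot: [-0.001, 0.724, 0.69, -0.001]
force: [0.3, -0.3, -0.4]
grip_width: 39.5
t 22.20 pos [613.7 114.4 132.3] yaw 87.3 tz [-0.001 -0.    -1.   ] f [-1.   1.3 -1.2] w 39.0
need rows total x 0.10 y 0.52 z 2.97 cm roll -0.1
```

```bash
python3 -m creep '[{"x":0.1,"y":0.55,"z":1.5,"roll":0,"hand":0.35},{"x":0,"y":0,"z":1.5,"roll":0,"hand":0.35},{"x":0,"y":0.3,"z":0.6,"roll":0,"hand":0.35},{"x":0,"y":0.25,"z":0.5,"roll":0,"hand":0.35},{"x":0,"y":0.1,"z":0.2,"roll":0,"hand":0.35},{"x":0,"y":0.08,"z":0.1,"roll":0,"hand":0.35},{"x":0,"y":0,"z":0,"roll":0,"hand":0.35},{"x":0,"y":0,"z":0,"roll":0,"hand":0.35}]' 20
python3 -m creep '[{"x":0,"y":0.07,"z":0.2,"roll":0,"hand":0.35},{"x":0,"y":0,"z":0.2,"roll":0,"hand":0.35},{"x":0,"y":0,"z":0,"roll":0,"hand":0.35}]'
python3 -m creep '[{"x":0,"y":0,"z":0.2,"roll":0,"hand":0.35},{"x":0,"y":0,"z":0,"roll":0,"hand":0.35}]'

```

```text
t: 23.0
tool_pos: [628.3, 114.7, 88.8]
tcp_rot: [0.0, 0.724, 0.69, 0.0]
force: [0.2, 0.3, 0.0]
grip_width: 39.9
t: 23.3
tool_pos: [630.6, 114.8, 87.1]
tcp_rot: [0.002, 0.724, 0.69, 0.002]
force: [-0.4, 0.5, 9.7]
grip_width: 39.4
t: 23.5
tool_pos: [631.7, 114.8, 86.1]
tcp_rot: [0.002, 0.724, 0.69, 0.003]
force: [-0.8, -1.8, 11.9]
grip_width: 39.4
```

```bash
python3 -m creep '[{"x":0.05,"y":0.05,"z":-0.4,"roll":0,"hand":0.35},{"x":0,"y":0,"z":-0.3,"roll":0,"hand":0.35},{"x":0,"y":0,"z":0,"roll":0,"hand":0.35},{"x":0,"y":0,"z":0,"roll":0,"hand":0.35},{"x":0,"y":-0.2,"z":0.1,"roll":0,"hand":0.35},{"x":0,"y":-0.2,"z":0.1,"roll":0,"hand":0.35},{"x":0,"y":-0.2,"z":0.1,"roll":0,"hand":0.35},{"x":0,"y":-0.2,"z":0.1,"roll":0,"hand":0.35},{"x":0,"y":-0.2,"z":0.1,"roll":0,"hand":0.35},{"x":0,"y":0,"z":0,"roll":0,"hand":0.35},{"x":0,"y":0,"z":0,"roll":0,"hand":0.35}]'
python3 -m creep '[{"x":0,"y":-0.15,"z":0.05,"roll":0,"hand":0.35},{"x":0,"y":-0.15,"z":0.05,"roll":0,"hand":0.35},{"x":0,"y":0,"z":0,"roll":0,"hand":0.35},{"x":0,"y":0,"z":0,"roll":0,"hand":0.35}]'
python3 -m creep '[{"x":0,"y":-0.15,"z":0.05,"roll":0,"hand":0.35},{"x":0,"y":-0.1,"z":0.05,"roll":0,"hand":0.35},{"x":0,"y":0,"z":0,"roll":0,"hand":0.35},{"x":0,"y":0,"z":0,"roll":0,"hand":0.35}]'

```

```text
t: 24.6
tool_pos: [619.2, 115.6, 84.3]
tcp_rot: [0.0, 0.724, 0.69, 0.0]
force: [0.0, -0.3, -0.8]
grip_width: 39.4
t: 25.0
tool_pos: [616.1, 115.7, 83.3]
tcp_rot: [-0.0, 0.724, 0.69, 0.0]
force: [-0.7, 0.3, -0.8]
grip_width: 39.5
t: 25.4
tool_pos: [615.2, 115.8, 83.0]
tcp_rot: [0.001, 0.724, 0.69, 0.001]
force: [3.9, -0.2, 0.9]
grip_width: 39.4
```

```bash
python3 -m creep '[{"x":0,"y":0,"z":0.2,"roll":0,"hand":0.35},{"x":0,"y":-0.1,"z":0.2,"roll":0,"hand":0.35},{"x":0,"y":-0.1,"z":0.2,"roll":0,"hand":0.35},{"x":0,"y":0,"z":0,"roll":0,"hand":0.35},{"x":0,"y":0,"z":0,"roll":0,"hand":0.6},{"x":0,"y":0,"z":0,"roll":0,"hand":0.6},{"x":0,"y":0,"z":0,"roll":0,"hand":0.6},{"x":0,"y":0,"z":-2,"roll":0,"hand":0.6},{"x":0,"y":0,"z":-2.5,"roll":0,"hand":0.6},{"x":0,"y":0,"z":-2.5,"roll":0,"hand":0},{"x":0,"y":0,"z":0,"roll":0,"hand":0},{"x":0,"y":0,"z":0,"roll":0,"hand":0},{"x":0,"y":0,"z":0,"roll":0,"hand":0}]' 
python3 -c "
from h import *
shot('wrist','u_w');st();go([577.5,117,95],87.35)"

```

```text
t: 26.7
tool_pos: [610.4, 115.8, 144.9]
tcp_rot: [-0.001, 0.724, 0.69, -0.001]
force: [0.3, -0.3, -0.2]
grip_width: 0.2
t 26.75 pos [610.3 115.7 144.7] yaw 87.3 tz [-0.003 -0.001 -1.   ] f [-0.8 -0.7 -0.7] w 0.2
need rows total x -0.03 y -3.27 z 4.98 cm roll -0.1
```

```bash
python3 -m creep '[{"x":0,"y":-3.4,"z":0.5,"roll":0,"hand":0},{"x":0,"y":0,"z":2,"roll":0,"hand":0},{"x":0,"y":0,"z":2,"roll":0,"hand":0},{"x":0,"y":-0.1,"z":0.7,"roll":0,"hand":0},{"x":0,"y":0,"z":0.4,"roll":0,"hand":0},{"x":0,"y":0,"z":0.4,"roll":0,"hand":0},{"x":0,"y":0,"z":0.3,"roll":0,"hand":0},{"x":0,"y":0,"z":0,"roll":0,"hand":0}]' 
python3 -m creep '[{"x":0,"y":0,"z":0.2,"roll":0,"hand":0},{"x":0,"y":0,"z":0.2,"roll":0,"hand":0},{"x":0,"y":0,"z":0,"roll":0,"hand":0}]' 
python3 -m creep '[{"x":0,"y":-0.1,"z":0.2,"roll":0,"hand":0},{"x":0,"y":0,"z":0.2,"roll":0,"hand":0},{"x":0,"y":0,"z":0,"roll":0,"hand":0}]' 

```

```text
t: 27.55
tool_pos: [576.7, 117.6, 83.5]
tcp_rot: [-0.0, 0.724, 0.69, 0.0]
force: [-1.1, -0.2, 0.2]
grip_width: 0.1
t: 27.85
tool_pos: [576.1, 117.6, 79.2]
tcp_rot: [-0.0, 0.724, 0.69, -0.0]
force: [-4.2, 0.7, 2.1]
grip_width: 0.2
t: 28.15
tool_pos: [575.5, 117.7, 75.0]
tcp_rot: [-0.0, 0.724, 0.69, -0.0]
force: [-3.9, 0.3, 1.6]
grip_width: 0.3
```

```bash
python3 -m creep '[{"x":0,"y":-0.1,"z":0.2,"roll":0,"hand":0},{"x":0,"y":0,"z":0.2,"roll":0,"hand":0},{"x":0,"y":0,"z":0,"roll":0,"hand":0}]' 
python3 -c "
from h import *
shot('wrist','v_w');shot('scene','v_s');st()
im=cv2.imread('pics/v_s.png');cv2.imwrite('pics/v_sc.png',cv2.resize(im[190:280,210:340],None,fx=6,fy=6,interpolation=cv2.INTER_CUBIC))"

```

```text
t: 28.45
tool_pos: [573.0, 117.6, 70.4]
tcp_rot: [-0.001, 0.724, 0.69, -0.001]
force: [-5.1, 0.7, 1.8]
grip_width: -0.0
t 28.55 pos [573.  117.7  70.5] yaw 87.3 tz [-0.003 -0.    -1.   ] f [-5.8  0.6  1.1] w -0.2
```

```bash
python3 -m creep '[{"x":0,"y":0,"z":0.2,"roll":0,"hand":0},{"x":0,"y":0,"z":0.2,"roll":0,"hand":0},{"x":0,"y":0,"z":0,"roll":0,"hand":0}]' 
python3 -m creep '[{"x":0,"y":0,"z":0.2,"roll":0,"hand":0},{"x":0,"y":0,"z":0.2,"roll":0,"hand":0},{"x":0,"y":0,"z":0,"roll":0,"hand":0}]' 

```

```text
t: 28.85
tool_pos: [573.9, 117.6, 66.8]
tcp_rot: [-0.0, 0.724, 0.69, -0.001]
force: [-5.2, 0.1, 2.1]
grip_width: 0.0
t: 29.15
tool_pos: [573.9, 117.6, 63.0]
tcp_rot: [-0.0, 0.724, 0.69, -0.001]
force: [-5.1, -0.3, 2.3]
grip_width: 0.1
```

```bash
python3 -m creep '[{"x":0,"y":-0.3,"z":-1,"roll":0,"hand":0},{"x":0,"y":-0.5,"z":-4,"roll":0,"hand":0},{"x":0,"y":0,"z":-4,"roll":0,"hand":0},{"x":0,"y":2,"z":-1,"roll":0,"hand":0},{"x":0,"y":0,"z":0,"roll":0,"hand":0},{"x":0,"y":0,"z":0,"roll":0,"hand":0},{"x":0,"y":0,"z":0,"roll":0,"hand":0}]' ;python3 -c "
from h import *
shot('wrist','w_w');shot('scene','w_s');st()
im=cv2.imread('pics/w_s.png');cv2.imwrite('pics/w_sc.png',cv2.resize(im[190:280,210:340],None,fx=6,fy=6,interpolation=cv2.INTER_CUBIC))
im=cv2.imread('pics/w_w.png');cv2.imwrite('pics/w_wc.png',cv2.resize(im[170:330,130:530],None,fx=2,fy=2,interpolation=cv2.INTER_CUBIC))"

```

```text
t: 29.85
tool_pos: [585.7, 116.9, 162.2]
tcp_rot: [-0.0, 0.724, 0.69, -0.001]
force: [-0.2, -0.4, 0.5]
grip_width: 0.1
t 29.95 pos [585.4 116.9 162.1] yaw 87.3 tz [-0.003 -0.001 -1.   ] f [-0.7  0.6 -0.8] w 0.2
```

```bash
python3 -m creep '[{"x":0,"y":0,"z":3,"roll":0,"hand":0},{"x":0,"y":0,"z":3,"roll":0,"hand":0},{"x":0,"y":0,"z":0.7,"roll":0,"hand":0},{"x":0,"y":0,"z":0,"roll":0,"hand":0},{"x":0,"y":0,"z":0.2,"roll":0,"hand":0},{"x":0,"y":0,"z":0,"roll":0,"hand":0}]' 
python3 -m creep '[{"x":0,"y":0,"z":0.2,"roll":0,"hand":0},{"x":0,"y":0,"z":0,"roll":0,"hand":0}]' 
python3 -m creep '[{"x":0,"y":0,"z":0.2,"roll":0,"hand":0},{"x":0,"y":0,"z":0,"roll":0,"hand":0}]' 
python3 -m creep '[{"x":0,"y":0,"z":0.2,"roll":0,"hand":0},{"x":0,"y":0,"z":0,"roll":0,"hand":0}]' 

```

```text
t: 30.55
tool_pos: [587.7, 117.4, 95.5]
tcp_rot: [0.001, 0.724, 0.69, 0.001]
force: [0.1, -0.9, -0.3]
grip_width: -0.1
t: 30.75
tool_pos: [587.2, 117.2, 93.0]
tcp_rot: [0.0, 0.724, 0.69, 0.001]
force: [-0.0, 0.1, 0.9]
grip_width: 0.0
t: 30.95
tool_pos: [586.8, 117.2, 90.4]
tcp_rot: [0.0, 0.724, 0.69, 0.0]
force: [0.4, 0.5, 0.0]
grip_width: -0.1
t: 31.15
tool_pos: [586.7, 117.2, 89.8]
tcp_rot: [0.0, 0.724, 0.69, 0.0]
force: [-3.1, -0.6, 10.4]
grip_width: -0.2
```

```bash
python3 -m creep '[{"x":0,"y":0,"z":0.25,"roll":0,"hand":0},{"x":0,"y":0,"z":0,"roll":0,"hand":0}]' 
python3 -m creep '[{"x":0,"y":0,"z":0.25,"roll":0,"hand":0},{"x":0,"y":0,"z":0,"roll":0,"hand":0}]' 
```

```text
t: 31.35
tool_pos: [586.4, 117.3, 89.2]
tcp_rot: [0.0, 0.724, 0.69, 0.001]
force: [-6.8, -1.7, 21.7]
grip_width: -0.3
t: 31.55
tool_pos: [585.7, 117.3, 88.6]
tcp_rot: [-0.0, 0.724, 0.69, 0.001]
force: [-12.8, -2.3, 34.1]
grip_width: 0.0
```

```bash
python3 -m creep '[{"x":0,"y":0,"z":-3,"roll":0,"hand":0},{"x":0,"y":0,"z":-5,"roll":0,"hand":0},{"x":1,"y":-1,"z":-3,"roll":0,"hand":1},{"x":3.8,"y":-2.8,"z":0,"roll":0,"hand":1},{"x":3.8,"y":-2.8,"z":0,"roll":0,"hand":1},{"x":3.8,"y":-2.8,"z":0,"roll":0,"hand":1},{"x":3.8,"y":-2.8,"z":0,"roll":0,"hand":1},{"x":3.5,"y":-2.4,"z":0,"roll":0,"hand":1},{"x":0,"y":0,"z":0,"roll":7,"hand":1},{"x":0,"y":0,"z":0,"roll":0,"hand":1},{"x":0,"y":0,"z":0,"roll":0,"hand":1},{"x":0,"y":0,"z":0,"roll":0,"hand":1}]' 
python3 -c "
from h import *
shot('wrist','x_w');st()
im=cv2.imread('pics/x_w.png');cv2.imwrite('pics/x_c.png',cv2.resize(im[180:280,270:370],None,fx=6,fy=6,interpolation=cv2.INTER_CUBIC))"
```

```text
t: 32.75
tool_pos: [450.7, 320.1, 193.2]
tcp_rot: [0.0, 0.764, 0.645, -0.0]
force: [-0.4, -0.5, 0.8]
grip_width: 85.4
t 32.80 pos [450.7 320.  193.2] yaw 80.3 tz [-0. -0. -1.] f [0.3 0.7 0.1] w 85.7
```

```bash
python3 -c "
from h import *
d=dict(np.load('x_w.npz')); f=lambda p:(p[0]/6+270-.4,p[1]/6+180-.4)
c,a=rim(d,[f(p) for p in [(192,86),(513,82),(511,408),(200,413)]]); go([c[0],c[1],30],a+90)"
```

```text
centre [441.9 326.9  48. ] yaw x -8.8, y 171.2 sides [41.4 39.1]
need rows total x 0.54 y -0.99 z 16.32 cm roll -1.0
```

```bash
python3 -m creep '[{"x":0.55,"y":-0.95,"z":3.5,"roll":-1,"hand":0.85},{"x":0,"y":0,"z":4,"roll":0,"hand":0.85},{"x":0,"y":0,"z":4,"roll":0,"hand":0.85},{"x":0,"y":0,"z":3,"roll":0,"hand":0.85},{"x":0,"y":0,"z":1.5,"roll":0,"hand":0.85},{"x":0,"y":0,"z":0.4,"roll":0,"hand":0.85},{"x":0,"y":0,"z":0,"roll":0,"hand":0.35},{"x":0,"y":0,"z":0,"roll":0,"hand":0.35},{"x":0,"y":0,"z":0,"roll":0,"hand":0.35},{"x":0,"y":0,"z":0,"roll":0,"hand":0.35},{"x":0,"y":0,"z":0,"roll":0,"hand":0.35}]' 30
python3 -m creep '[{"x":0,"y":0,"z":-3.3,"roll":0,"hand":0.35},{"x":0,"y":0,"z":-3.4,"roll":0,"hand":0.35},{"x":0,"y":0,"z":-3.5,"roll":0,"hand":0.35},{"x":0,"y":0,"z":0,"roll":-6,"hand":0.35},{"x":0,"y":0,"z":0,"roll":0,"hand":0.35}]'
python3 -c "
from h import *
st();go([606.8,-35,132],87.35)"
```

```text
t: 33.9
tool_pos: [442.9, 328.5, 30.7]
tcp_rot: [0.0, 0.759, 0.651, 0.001]
force: [0.7, -1.4, 5.9]
grip_width: 39.1
t: 34.4
tool_pos: [442.2, 328.4, 132.5]
tcp_rot: [0.0, 0.724, 0.69, 0.001]
force: [-0.1, -0.0, -1.7]
grip_width: 39.5
t 34.40 pos [442.2 328.4 132.5] yaw 87.3 tz [ 0.002  0.002 -1.   ] f [-0.1 -0.  -1.7] w 39.5
need rows total x -35.52 y 18.16 z 0.02 cm roll -0.1
```

```bash
python3 -m creep '[{"x":-4.5,"y":0,"z":0,"roll":0,"hand":0.35},{"x":-4.5,"y":0,"z":0,"roll":0,"hand":0.35},{"x":-4.5,"y":0,"z":0,"roll":0,"hand":0.35},{"x":-4.5,"y":0,"z":0,"roll":0,"hand":0.35},{"x":-4.5,"y":0,"z":0,"roll":0,"hand":0.35},{"x":-4,"y":2,"z":0,"roll":0,"hand":0.35},{"x":-4,"y":2,"z":0,"roll":0,"hand":0.35},{"x":-3.5,"y":3,"z":0,"roll":0,"hand":0.35},{"x":-1.5,"y":4,"z":0,"roll":0,"hand":0.35},{"x":0,"y":4,"z":0,"roll":0,"hand":0.35},{"x":0,"y":3.2,"z":0,"roll":0,"hand":0.35},{"x":0,"y":0,"z":0,"roll":0,"hand":0.35},{"x":0,"y":0,"z":0,"roll":0,"hand":0.35},{"x":0,"y":0,"z":0,"roll":0,"hand":0.35},{"x":0,"y":0,"z":0,"roll":0,"hand":0.35}]'
python3 -c "
from h import *
shot('wrist','y_w');st();go([612.3,-35.1,101.7],87.35)"
```

```text
t: 35.9
tool_pos: [605.0, -35.1, 130.9]
tcp_rot: [-0.001, 0.724, 0.69, -0.001]
force: [0.4, -0.5, -1.9]
grip_width: 39.3
t 35.95 pos [605.4 -35.1 131.2] yaw 87.3 tz [-0.001  0.    -1.   ] f [-0.3 -0.3 -1.2] w 39.4
need rows total x 0.03 y 0.70 z 2.95 cm roll -0.1
```

```bash
python3 -m creep '[{"x":0,"y":0.7,"z":1.5,"roll":0,"hand":0.35},{"x":0,"y":0,"z":1.5,"roll":0,"hand":0.35},{"x":0,"y":0.3,"z":0.6,"roll":0,"hand":0.35},{"x":0,"y":0.25,"z":0.5,"roll":0,"hand":0.35},{"x":0,"y":0.1,"z":0.2,"roll":0,"hand":0.35},{"x":0,"y":0.08,"z":0.1,"roll":0,"hand":0.35},{"x":0,"y":0,"z":0,"roll":0,"hand":0.35},{"x":0,"y":0,"z":0,"roll":0,"hand":0.35}]' 20
python3 -m creep '[{"x":0,"y":0.07,"z":0.2,"roll":0,"hand":0.35},{"x":0,"y":0,"z":0.2,"roll":0,"hand":0.35},{"x":0,"y":0,"z":0,"roll":0,"hand":0.35}]'
python3 -m creep '[{"x":0,"y":0,"z":0.15,"roll":0,"hand":0.35},{"x":0,"y":0,"z":0,"roll":0,"hand":0.35}]'

```

```text
t: 36.75
tool_pos: [621.4, -36.1, 87.8]
tcp_rot: [0.0, 0.724, 0.69, 0.0]
force: [0.4, 0.2, -1.4]
grip_width: 39.8
t: 37.05
tool_pos: [623.7, -36.3, 86.0]
tcp_rot: [0.002, 0.724, 0.69, 0.002]
force: [-1.0, -0.4, 9.5]
grip_width: 39.3
t: 37.25
tool_pos: [624.5, -36.3, 85.3]
tcp_rot: [0.003, 0.724, 0.69, 0.002]
force: [-0.4, 0.5, 10.9]
grip_width: 39.4
```

```bash
python3 -m creep '[{"x":0.05,"y":0.05,"z":-0.4,"roll":0,"hand":0.35},{"x":0.03,"y":0,"z":-0.3,"roll":0,"hand":0.35},{"x":0,"y":0,"z":0,"roll":0,"hand":0.35},{"x":0,"y":0,"z":0,"roll":0,"hand":0.35},{"x":0,"y":-0.2,"z":0.1,"roll":0,"hand":0.35},{"x":0,"y":-0.2,"z":0.1,"roll":0,"hand":0.35},{"x":0,"y":-0.2,"z":0.1,"roll":0,"hand":0.35},{"x":0,"y":-0.2,"z":0.1,"roll":0,"hand":0.35},{"x":0,"y":-0.2,"z":0.1,"roll":0,"hand":0.35},{"x":0,"y":0,"z":0,"roll":0,"hand":0.35},{"x":0,"y":0,"z":0,"roll":0,"hand":0.35}]'
python3 -m creep '[{"x":0,"y":-0.15,"z":0.05,"roll":0,"hand":0.35},{"x":0,"y":-0.15,"z":0.05,"roll":0,"hand":0.35},{"x":0,"y":0,"z":0,"roll":0,"hand":0.35},{"x":0,"y":0,"z":0,"roll":0,"hand":0.35}]'
python3 -m creep '[{"x":0,"y":-0.15,"z":0.05,"roll":0,"hand":0.35},{"x":0,"y":-0.1,"z":0.05,"roll":0,"hand":0.35},{"x":0,"y":0,"z":0,"roll":0,"hand":0.35},{"x":0,"y":0,"z":0,"roll":0,"hand":0.35}]'

```

```text
t: 38.35
tool_pos: [612.2, -34.8, 83.8]
tcp_rot: [0.0, 0.724, 0.69, 0.0]
force: [-0.0, -0.1, -0.7]
grip_width: 39.6
t: 38.75
tool_pos: [609.3, -34.7, 82.8]
tcp_rot: [0.0, 0.724, 0.69, 0.0]
force: [0.3, 1.1, -1.2]
grip_width: 39.5
t: 39.15
tool_pos: [608.2, -34.6, 82.4]
tcp_rot: [0.001, 0.724, 0.69, 0.001]
force: [4.2, -0.3, -0.4]
grip_width: 39.3
```

```bash
python3 -m creep '[{"x":0,"y":0,"z":0.2,"roll":0,"hand":0.35},{"x":0,"y":-0.1,"z":0.2,"roll":0,"hand":0.35},{"x":0,"y":-0.1,"z":0.2,"roll":0,"hand":0.35},{"x":0,"y":0,"z":0,"roll":0,"hand":0.35},{"x":0,"y":0,"z":0,"roll":0,"hand":0.6},{"x":0,"y":0,"z":0,"roll":0,"hand":0.6},{"x":0,"y":0,"z":0,"roll":0,"hand":0.6},{"x":0,"y":0,"z":-2,"roll":0,"hand":0.6},{"x":0,"y":0,"z":-2.5,"roll":0,"hand":0.6},{"x":0,"y":0,"z":-2.5,"roll":0,"hand":0},{"x":0,"y":0,"z":0,"roll":0,"hand":0},{"x":0,"y":0,"z":0,"roll":0,"hand":0},{"x":0,"y":0,"z":0,"roll":0,"hand":0}]' 
python3 -c "
from h import *
shot('wrist','za_w');st();go([582.8,-33.4,100],87.35)"

```

```text
t: 40.45
tool_pos: [603.5, -34.4, 144.4]
tcp_rot: [-0.001, 0.724, 0.69, -0.001]
force: [-1.0, 0.6, 0.6]
grip_width: -0.4
t 40.50 pos [603.4 -34.4 144.2] yaw 87.3 tz [-0.003  0.    -1.   ] f [-0.4  0.5 -0.1] w -0.4
need rows total x 0.00 y -2.05 z 4.43 cm roll -0.1
```

```bash
python3 -m creep '[{"x":0,"y":-2.1,"z":0.5,"roll":0,"hand":0},{"x":0,"y":0,"z":2,"roll":0,"hand":0},{"x":0,"y":0,"z":1.5,"roll":0,"hand":0},{"x":0,"y":0,"z":0.3,"roll":0,"hand":0},{"x":0,"y":0,"z":0.2,"roll":0,"hand":0},{"x":0,"y":0,"z":0,"roll":0,"hand":0}]' 
python3 -m creep '[{"x":0,"y":0,"z":0.25,"roll":0,"hand":0},{"x":0,"y":0,"z":0.25,"roll":0,"hand":0},{"x":0,"y":0,"z":0,"roll":0,"hand":0}]' 
python3 -m creep '[{"x":0,"y":-0.05,"z":0.25,"roll":0,"hand":0},{"x":0,"y":-0.05,"z":0.25,"roll":0,"hand":0},{"x":0,"y":0,"z":0,"roll":0,"hand":0}]' 

```

```text
t: 41.1
tool_pos: [580.3, -33.3, 100.3]
tcp_rot: [-0.002, 0.724, 0.69, -0.002]
force: [-4.7, 0.9, 6.3]
grip_width: -0.3
t: 41.4
tool_pos: [583.2, -33.4, 95.4]
tcp_rot: [-0.0, 0.724, 0.69, -0.0]
force: [0.2, -0.1, 0.9]
grip_width: 0.3
t: 41.7
tool_pos: [582.8, -33.4, 90.2]
tcp_rot: [-0.0, 0.724, 0.69, -0.0]
force: [0.3, -0.6, 0.5]
grip_width: -0.0
```

```bash
python3 -m creep '[{"x":0,"y":-0.1,"z":0.2,"roll":0,"hand":0},{"x":0,"y":0,"z":0.1,"roll":0,"hand":0},{"x":0,"y":0,"z":0,"roll":0,"hand":0}]' 
python3 -m creep '[{"x":0,"y":0,"z":0.2,"roll":0,"hand":0},{"x":0,"y":0,"z":0.2,"roll":0,"hand":0},{"x":0,"y":0,"z":0,"roll":0,"hand":0}]' 

```

```text
t: 42.0
tool_pos: [581.7, -33.4, 88.3]
tcp_rot: [0.0, 0.724, 0.69, 0.0]
force: [-1.6, -0.5, 3.1]
grip_width: 0.0
t: 42.3
tool_pos: [581.2, -33.4, 87.2]
tcp_rot: [0.0, 0.724, 0.69, 0.0]
force: [-8.1, 0.6, 22.9]
grip_width: -0.3
```

```bash
python3 -m creep '[{"x":0,"y":0,"z":-3,"roll":0,"hand":0},{"x":0,"y":0,"z":-5,"roll":0,"hand":0},{"x":-1,"y":-1,"z":-3,"roll":0,"hand":1},{"x":-3.9,"y":-2.8,"z":0,"roll":0,"hand":1},{"x":-3.9,"y":-2.8,"z":0,"roll":0,"hand":1},{"x":-3.9,"y":-2.8,"z":0,"roll":0,"hand":1},{"x":-3.9,"y":-2.8,"z":0,"roll":0,"hand":1},{"x":-3.9,"y":-2.8,"z":0,"roll":0,"hand":1},{"x":0,"y":0,"z":0,"roll":0,"hand":1},{"x":0,"y":0,"z":0,"roll":0,"hand":1},{"x":0,"y":0,"z":0,"roll":0,"hand":1}]' 
python3 -c "
from h import *
shot('wrist','zb_w');st()
im=cv2.imread('pics/zb_w.png');cv2.imwrite('pics/zb_c.png',cv2.resize(im[180:280,270:370],None,fx=6,fy=6,interpolation=cv2.INTER_CUBIC))"
```

```text
t: 43.4
tool_pos: [422.9, -230.6, 193.8]
tcp_rot: [0.0, 0.723, 0.69, 0.0]
force: [-0.2, 0.4, 0.0]
grip_width: 85.0
t 43.45 pos [ 423.1 -230.3  193.8] yaw 87.4 tz [ 0.  0. -1.] f [1.  0.4 0.2] w 85.3
```

```bash
python3 -c "
from h import *
d=dict(np.load('zb_w.npz')); f=lambda p:(p[0]/6+270-.4,p[1]/6+180-.4)
c,a=rim(d,[f(p) for p in [(42,121),(361,119),(358,441),(51,440)]]); go([c[0],c[1],30],a+90)"
```

```text
centre [ 416.8 -243.8   48. ] yaw x -2.8, y 177.5 sides [41.1 39. ]
need rows total x -1.38 y -0.58 z 16.38 cm roll 0.2
```

```bash
python3 -m creep '[{"x":-1.35,"y":-0.55,"z":3.5,"roll":0,"hand":0.85},{"x":0,"y":0,"z":4,"roll":0,"hand":0.85},{"x":0,"y":0,"z":4,"roll":0,"hand":0.85},{"x":0,"y":0,"z":3,"roll":0,"hand":0.85},{"x":0,"y":0,"z":1.5,"roll":0,"hand":0.85},{"x":0,"y":0,"z":0.4,"roll":0,"hand":0.85},{"x":0,"y":0,"z":0,"roll":0,"hand":0.35},{"x":0,"y":0,"z":0,"roll":0,"hand":0.35},{"x":0,"y":0,"z":0,"roll":0,"hand":0.35},{"x":0,"y":0,"z":0,"roll":0,"hand":0.35},{"x":0,"y":0,"z":0,"roll":0,"hand":0.35}]' 30
python3 -m creep '[{"x":0,"y":0,"z":-3.3,"roll":0,"hand":0.35},{"x":0,"y":0,"z":-3.4,"roll":0,"hand":0.35},{"x":0,"y":0,"z":-3.5,"roll":0,"hand":0.35},{"x":0,"y":0,"z":0,"roll":0,"hand":0.35}]'
python3 -c "
from h import *
st();go([602,-109.8,132],87.35)"
```

```text
t: 44.55
tool_pos: [417.4, -244.7, 31.0]
tcp_rot: [0.001, 0.724, 0.69, 0.001]
force: [0.5, 1.4, 5.9]
grip_width: 39.8
t: 44.95
tool_pos: [418.9, -246.2, 136.2]
tcp_rot: [0.004, 0.724, 0.69, 0.001]
force: [1.5, -0.2, -0.3]
grip_width: 39.1
t 44.95 pos [ 418.9 -246.2  136.2] yaw 87.3 tz [ 0.007 -0.005 -1.   ] f [ 1.5 -0.2 -0.3] w 39.1
need rows total x 14.51 y 17.63 z 0.49 cm roll -0.1
```

```bash
python3 -m creep '[{"x":3.6,"y":2,"z":0,"roll":0,"hand":0.35},{"x":3.6,"y":3,"z":0,"roll":0,"hand":0.35},{"x":3.6,"y":3,"z":0,"roll":0,"hand":0.35},{"x":3.6,"y":3.2,"z":0.1,"roll":0,"hand":0.35},{"x":0,"y":3.2,"z":0.2,"roll":0,"hand":0.35},{"x":0,"y":3.2,"z":0.2,"roll":0,"hand":0.35},{"x":0,"y":0,"z":0,"roll":0,"hand":0.35},{"x":0,"y":0,"z":0,"roll":0,"hand":0.35},{"x":0,"y":0,"z":0,"roll":0,"hand":0.35},{"x":0,"y":0,"z":0,"roll":0,"hand":0.35}]'
python3 -c "
from h import *
shot('wrist','zc_w');st();go([608.7,-109.9,102],87.35)"
```

```text
t: 45.95
tool_pos: [597.3, -108.9, 126.5]
tcp_rot: [-0.001, 0.724, 0.69, -0.001]
force: [-0.1, 0.4, -2.0]
grip_width: 39.8
t 46.00 pos [ 597.5 -109.   126.8] yaw 87.2 tz [-0.001  0.    -1.   ] f [ 0.5  0.4 -1. ] w 39.5
need rows total x -0.04 y 1.13 z 2.48 cm roll -0.1
```

```bash
python3 -m creep '[{"x":0,"y":0.6,"z":0,"roll":0,"hand":0.35},{"x":0,"y":0.5,"z":1.2,"roll":0,"hand":0.35},{"x":0,"y":0,"z":1.2,"roll":0,"hand":0.35},{"x":0,"y":0.3,"z":0.6,"roll":0,"hand":0.35},{"x":0,"y":0.25,"z":0.5,"roll":0,"hand":0.35},{"x":0,"y":0.1,"z":0.2,"roll":0,"hand":0.35},{"x":0,"y":0.08,"z":0.1,"roll":0,"hand":0.35},{"x":0,"y":0,"z":0,"roll":0,"hand":0.35},{"x":0,"y":0,"z":0,"roll":0,"hand":0.35}]' 20
python3 -m creep '[{"x":0,"y":0.07,"z":0.2,"roll":0,"hand":0.35},{"x":0,"y":0,"z":0.2,"roll":0,"hand":0.35},{"x":0,"y":0,"z":0,"roll":0,"hand":0.35}]'
python3 -m creep '[{"x":0,"y":0,"z":0.15,"roll":0,"hand":0.35},{"x":0,"y":0,"z":0,"roll":0,"hand":0.35}]'

```

```text
t: 46.9
tool_pos: [617.3, -109.7, 89.2]
tcp_rot: [0.0, 0.724, 0.69, 0.0]
force: [0.3, -0.4, -0.9]
grip_width: 39.6
t: 47.2
tool_pos: [619.1, -109.9, 87.1]
tcp_rot: [0.002, 0.724, 0.69, 0.001]
force: [-0.5, 0.2, 8.7]
grip_width: 39.4
t: 47.4
tool_pos: [619.9, -110.0, 86.5]
tcp_rot: [0.002, 0.724, 0.69, 0.002]
force: [-1.0, 1.1, 11.7]
grip_width: 39.5
```

```bash
python3 -m creep '[{"x":0,"y":0.05,"z":0.15,"roll":0,"hand":0.35},{"x":0,"y":0,"z":0,"roll":0,"hand":0.35}]'
python3 -m creep '[{"x":0,"y":0.05,"z":-0.4,"roll":0,"hand":0.35},{"x":0,"y":0,"z":-0.3,"roll":0,"hand":0.35},{"x":0,"y":0,"z":0,"roll":0,"hand":0.35},{"x":0,"y":0,"z":0,"roll":0,"hand":0.35},{"x":0,"y":-0.2,"z":0.1,"roll":0,"hand":0.35},{"x":0,"y":-0.2,"z":0.1,"roll":0,"hand":0.35},{"x":0,"y":-0.2,"z":0.1,"roll":0,"hand":0.35},{"x":0,"y":-0.2,"z":0.1,"roll":0,"hand":0.35},{"x":0,"y":-0.2,"z":0.1,"roll":0,"hand":0.35},{"x":0,"y":0,"z":0,"roll":0,"hand":0.35},{"x":0,"y":0,"z":0,"roll":0,"hand":0.35}]'
python3 -m creep '[{"x":0,"y":-0.15,"z":0.05,"roll":0,"hand":0.35},{"x":0,"y":-0.15,"z":0.05,"roll":0,"hand":0.35},{"x":0,"y":0,"z":0,"roll":0,"hand":0.35},{"x":0,"y":0,"z":0,"roll":0,"hand":0.35}]'
python3 -m creep '[{"x":0,"y":-0.15,"z":0.05,"roll":0,"hand":0.35},{"x":0,"y":-0.1,"z":0.05,"roll":0,"hand":0.35},{"x":0,"y":0,"z":0,"roll":0,"hand":0.35},{"x":0,"y":0,"z":0,"roll":0,"hand":0.35}]'

```

```text
t: 47.6
tool_pos: [621.1, -110.0, 85.5]
tcp_rot: [0.003, 0.724, 0.69, 0.002]
force: [-0.6, 0.1, 14.2]
grip_width: 39.5
t: 48.7
tool_pos: [608.7, -109.3, 83.8]
tcp_rot: [0.0, 0.724, 0.69, 0.0]
force: [0.7, 0.6, -1.4]
grip_width: 39.4
t: 49.1
tool_pos: [605.7, -109.1, 82.8]
tcp_rot: [-0.0, 0.724, 0.69, -0.0]
force: [0.0, 0.5, -0.8]
grip_width: 39.8
t: 49.5
tool_pos: [604.5, -109.1, 82.4]
tcp_rot: [0.001, 0.724, 0.69, 0.001]
force: [2.2, 0.5, 0.2]
grip_width: 39.4
```

Contact on the lip again; lower, release, and press the foot down.

```bash
python3 -m creep '[{"x":0,"y":0,"z":0.2,"roll":0,"hand":0.35},{"x":0,"y":-0.1,"z":0.2,"roll":0,"hand":0.35},{"x":0,"y":-0.1,"z":0.2,"roll":0,"hand":0.35},{"x":0,"y":0,"z":0,"roll":0,"hand":0.35},{"x":0,"y":0,"z":0,"roll":0,"hand":0.6},{"x":0,"y":0,"z":0,"roll":0,"hand":0.6},{"x":0,"y":0,"z":0,"roll":0,"hand":0.6},{"x":0,"y":0,"z":-2,"roll":0,"hand":0.6},{"x":0,"y":0,"z":-2.5,"roll":0,"hand":0.6},{"x":0,"y":0,"z":-2.5,"roll":0,"hand":0},{"x":0,"y":0,"z":0,"roll":0,"hand":0},{"x":0,"y":0,"z":0,"roll":0,"hand":0},{"x":0,"y":0,"z":0,"roll":0,"hand":0}]' 
python3 -c "
from h import *
shot('wrist','zd_w');st();go([579.3,-108.3,100],87.35)"

```

```text
t: 50.8
tool_pos: [600.0, -108.7, 144.3]
tcp_rot: [-0.001, 0.724, 0.69, -0.001]
force: [0.2, 1.0, -0.6]
grip_width: -0.1
t 50.85 pos [ 599.9 -108.7  144.2] yaw 87.3 tz [-0.003  0.001 -1.   ] f [0.  0.4 0.1] w 0.1
need rows total x -0.06 y -2.05 z 4.42 cm roll -0.1
```

```bash
python3 -m creep '[{"x":0,"y":-2.1,"z":0.5,"roll":0,"hand":0},{"x":0,"y":0,"z":2,"roll":0,"hand":0},{"x":0,"y":0,"z":1.5,"roll":0,"hand":0},{"x":0,"y":0,"z":0.3,"roll":0,"hand":0},{"x":0,"y":0,"z":0.2,"roll":0,"hand":0},{"x":0,"y":0,"z":0,"roll":0,"hand":0}]' 
python3 -m creep '[{"x":0,"y":0,"z":0.25,"roll":0,"hand":0},{"x":0,"y":0,"z":0.25,"roll":0,"hand":0},{"x":0,"y":0,"z":0,"roll":0,"hand":0}]' 
python3 -m creep '[{"x":0,"y":-0.05,"z":0.25,"roll":0,"hand":0},{"x":0,"y":-0.05,"z":0.25,"roll":0,"hand":0},{"x":0,"y":0,"z":0,"roll":0,"hand":0}]' 
python3 -m creep '[{"x":0,"y":-0.1,"z":0.2,"roll":0,"hand":0},{"x":0,"y":0,"z":0.2,"roll":0,"hand":0},{"x":0,"y":0,"z":0,"roll":0,"hand":0}]' 

```

```text
t: 51.45
tool_pos: [576.6, -107.6, 100.3]
tcp_rot: [-0.003, 0.724, 0.69, -0.002]
force: [-5.3, 0.5, 7.7]
grip_width: -0.3
t: 51.75
tool_pos: [579.1, -107.8, 95.3]
tcp_rot: [-0.001, 0.724, 0.69, -0.001]
force: [-0.5, -0.3, 0.0]
grip_width: 0.1
t: 52.05
tool_pos: [579.2, -107.8, 90.1]
tcp_rot: [-0.0, 0.724, 0.69, -0.0]
force: [0.5, -0.0, -0.3]
grip_width: 0.0
t: 52.35
tool_pos: [577.8, -107.8, 87.9]
tcp_rot: [-0.0, 0.724, 0.69, -0.0]
force: [-3.6, 1.0, 8.9]
grip_width: 0.0
```

```bash
python3 -m creep '[{"x":0,"y":0,"z":0.3,"roll":0,"hand":0},{"x":0,"y":0,"z":0,"roll":0,"hand":0},{"x":0,"y":0,"z":-2,"roll":0,"hand":0},{"x":0,"y":0,"z":-5,"roll":0,"hand":0},{"x":1.5,"y":2,"z":-4,"roll":0,"hand":0},{"x":4,"y":2,"z":-2,"roll":0,"hand":0},{"x":4,"y":0,"z":-2,"roll":0,"hand":1},{"x":4,"y":0,"z":0,"roll":0,"hand":1},{"x":0,"y":0,"z":0,"roll":0,"hand":1},{"x":0,"y":0,"z":0,"roll":0,"hand":1},{"x":0,"y":0,"z":0,"roll":0,"hand":1}]' 
python3 -c "
from h import *
shot('wrist','ze_w');st()"

```

```text
t: 53.45
tool_pos: [624.3, 24.4, 233.3]
tcp_rot: [-0.0, 0.724, 0.69, -0.001]
force: [0.7, -0.1, 0.2]
grip_width: 72.3
t 53.50 pos [624.3  24.  233.3] yaw 87.2 tz [-0.001 -0.    -1.   ] f [-0.2 -0.2 -0.3] w 79.0
```

```bash
python3 -c "
from h import *
go([432,-70,190],87.35)"
python3 -m creep '[{"x":-2,"y":-3.7,"z":1,"roll":0,"hand":0.7},{"x":-2,"y":-3.7,"z":1,"roll":0,"hand":0.7},{"x":-2,"y":-3.7,"z":1,"roll":0,"hand":0.7},{"x":-2,"y":-3.7,"z":1,"roll":0,"hand":0.7},{"x":-2,"y":-3.7,"z":0.3,"roll":0,"hand":0.7},{"x":0,"y":0,"z":0,"roll":0,"hand":0.7},{"x":0,"y":0,"z":0,"roll":0,"hand":0.7},{"x":0,"y":0,"z":0,"roll":0,"hand":0.7},{"x":0,"y":0,"z":0,"roll":0,"hand":0.7}]'
python3 -c "
from h import *
shot('wrist','va_w');st()"
```

```text
need rows total x -10.33 y -18.75 z 4.35 cm roll -0.1
t: 54.4
tool_pos: [436.6, -66.1, 191.2]
tcp_rot: [0.001, 0.724, 0.69, 0.001]
force: [-0.1, 0.6, 0.4]
grip_width: 60.0
t 54.45 pos [436.5 -66.  191. ] yaw 87.3 tz [ 0.001 -0.    -1.   ] f [ 0.3 -0.7  0.8] w 59.7
```

```bash
cat >> h.py <<'E'
def cap(d,col,z=46,amin=60):
    h=cv2.cvtColor(d["img"],cv2.COLOR_RGB2HSV); H,S,V=h[...,0],h[...,1],h[...,2]
    m=((H>45)&(H<80)&(S>130)&(V>70)) if col=="g" else (((H<4)|(H>175))&(S>180)&(V>70))
    n,l,s,c=cv2.connectedComponentsWithStats(cv2.morphologyEx(m.astype(np.uint8),cv2.MORPH_OPEN,np.ones((3,3))))
    for i in range(1,n):
        if s[i,4]>amin: print(col,np.round(c[i],1),s[i,2:],np.round(onz(d,c[i],z),1))
E
python3 -c "
from h import *
d=dict(np.load('va_w.npz')); cap(d,'g');cap(d,'r')
st()"
```

```text
g [217.4 201.1] [ 18  19 268] [ 408.2 -141.    46. ]
r [333.9 231.2] [ 19  18 269] [434.8 -56.7  46. ]
t 54.45 pos [436.5 -66.  191. ] yaw 87.3 tz [ 0.001 -0.    -1.   ] f [ 0.3 -0.7  0.8] w 59.7
```

```bash
python3 -m creep '[{"x":0.92,"y":-0.2,"z":3,"roll":0,"hand":0.7},{"x":0,"y":0,"z":4,"roll":0,"hand":0.7},{"x":0,"y":0,"z":3,"roll":0,"hand":0.7},{"x":0,"y":0,"z":0,"roll":0,"hand":0.7},{"x":0,"y":0,"z":0,"roll":0,"hand":0.7}]'
python3 -c "
from h import *
shot('wrist','vb_w');st();d=dict(np.load('vb_w.npz'));cap(d,'r');go([434.8,-56.7,32])"
```

```text
t: 54.95
tool_pos: [433.9, -56.4, 90.9]
tcp_rot: [-0.0, 0.723, 0.69, -0.0]
force: [-0.1, -0.5, 0.4]
grip_width: 59.7
t 55.00 pos [434.9 -56.7  91.8] yaw 87.3 tz [ 0.001 -0.    -1.   ] f [-0.7 -0.2  0. ] w 59.3
r [320.5 282.3] [ 27  15 294] [432.1 -57.   46. ]
need rows total x -0.00 y -0.02 z 5.98 cm
```

```bash
python3 -m creep '[{"x":0,"y":-0.05,"z":3,"roll":0,"hand":0.7},{"x":0,"y":0,"z":2,"roll":0,"hand":0.7},{"x":0,"y":0,"z":1,"roll":0,"hand":0.7},{"x":0,"y":0,"z":0,"roll":0,"hand":0.7},{"x":0,"y":0,"z":0,"roll":0,"hand":0.18},{"x":0,"y":0,"z":0,"roll":0,"hand":0.18},{"x":0,"y":0,"z":0,"roll":0,"hand":0.18},{"x":0,"y":0,"z":0,"roll":0,"hand":0.18},{"x":0,"y":0,"z":0,"roll":0,"hand":0.18}]' 20
python3 -m creep '[{"x":0,"y":0,"z":-4,"roll":0,"hand":0.18},{"x":0,"y":0,"z":-4.5,"roll":0,"hand":0.18},{"x":0,"y":0,"z":-4.5,"roll":0,"hand":0.18},{"x":0,"y":0,"z":0,"roll":0,"hand":0.18},{"x":0,"y":0,"z":0,"roll":0,"hand":0.18}]'
python3 -c "
from h import *
st();go([592,-33.5,160],87.35)"
```

```text
t: 55.9
tool_pos: [434.4, -56.8, 31.8]
tcp_rot: [0.001, 0.724, 0.69, 0.001]
force: [-0.3, 1.0, 6.3]
grip_width: 22.4
t: 56.4
tool_pos: [433.8, -56.8, 161.9]
tcp_rot: [0.001, 0.724, 0.69, 0.001]
force: [0.1, 0.1, -1.1]
grip_width: 22.8
t 56.40 pos [433.8 -56.8 161.9] yaw 87.3 tz [ 0.003 -0.    -1.   ] f [ 0.1  0.1 -1.1] w 22.8
need rows total x 3.08 y 15.69 z 0.23 cm roll -0.1
```

```bash
python3 -m creep '[{"x":1,"y":3.8,"z":0,"roll":0,"hand":0.18},{"x":1,"y":4,"z":0,"roll":0,"hand":0.18},{"x":1,"y":4,"z":0,"roll":0,"hand":0.18},{"x":0,"y":3.8,"z":0,"roll":0,"hand":0.18},{"x":0,"y":0,"z":0,"roll":0,"hand":0.18},{"x":0,"y":0,"z":0,"roll":0,"hand":0.18},{"x":0,"y":0,"z":0,"roll":0,"hand":0.18},{"x":0,"y":0,"z":0,"roll":0,"hand":0.18}]'
python3 -c "
from h import *
shot('wrist','vc_w');st();shot('scene','vc_s')
im=cv2.imread('pics/vc_s.png');cv2.imwrite('pics/vc_sc.png',cv2.resize(im[150:280,210:390],None,fx=4.4,fy=4.4,interpolation=cv2.INTER_CUBIC))"
```

```text
t: 57.2
tool_pos: [588.4, -34.1, 160.2]
tcp_rot: [-0.001, 0.724, 0.69, -0.001]
force: [-0.2, -0.3, -0.5]
grip_width: 22.8
t 57.25 pos [588.8 -34.2 160.6] yaw 87.3 tz [-0.001  0.    -1.   ] f [-0.7  0.5  0.6] w 22.3
```

```bash
python3 -c "
from h import *
d=dict(np.load('vc_w.npz'));cap(d,'r',160.6+14);print(onz(d,(318,346),174.6));st();go([592.8,-34.1,113])"
```

```text
r [317.2 351.6] [ 35  32 913] [589.  -36.1 174.6]
[586.7997121  -35.69336123 174.6       ]
t 57.30 pos [589.1 -34.2 160.9] yaw 87.3 tz [-0.001  0.    -1.   ] f [-0.1 -0.5  0.3] w 22.5
need rows total x 0.03 y 0.37 z 4.79 cm
```

```bash
python3 -m creep '[{"x":0,"y":0.4,"z":2,"roll":0,"hand":0.18},{"x":0,"y":0,"z":2,"roll":0,"hand":0.18},{"x":0,"y":0,"z":0.5,"roll":0,"hand":0.18},{"x":0,"y":0,"z":0.2,"roll":0,"hand":0.18},{"x":0,"y":0,"z":0,"roll":0,"hand":0.18},{"x":0,"y":0,"z":0,"roll":0,"hand":0.18}]'
python3 -c "
from h import *
shot('wrist','vd_w');st()"
python3 -m creep '[{"x":0,"y":0,"z":0.2,"roll":0,"hand":0.18},{"x":0,"y":-0.05,"z":0.2,"roll":0,"hand":0.18},{"x":0,"y":0,"z":0,"roll":0,"hand":0.18}]'

```

```text
t: 57.9
tool_pos: [590.3, -34.0, 114.7]
tcp_rot: [-0.002, 0.724, 0.69, -0.002]
force: [-8.2, 0.4, 8.4]
grip_width: 22.8
t 57.95 pos [590.3 -34.  114.8] yaw 87.3 tz [-0.005  0.001 -1.   ] f [-8.3  0.8  8.8] w 23.1
t: 58.25
tool_pos: [588.9, -33.8, 110.8]
tcp_rot: [-0.003, 0.724, 0.69, -0.002]
force: [-9.6, 1.0, 11.7]
grip_width: 22.5
```

```bash
python3 -m creep '[{"x":0,"y":0,"z":-1,"roll":0,"hand":0.18},{"x":0,"y":0,"z":-2,"roll":0,"hand":0.18},{"x":0,"y":0,"z":0,"roll":0,"hand":0.18},{"x":0,"y":0,"z":0,"roll":0,"hand":0.18}]'
python3 -c "
from h import *
shot('wrist','ve_w');st();shot('scene','ve_s');shot('side','ve_d')
im=cv2.imread('pics/ve_s.png');cv2.imwrite('pics/ve_sc.png',cv2.resize(im[170:250,270:370],None,fx=7,fy=7,interpolation=cv2.INTER_CUBIC))"
```

```text
t: 58.65
tool_pos: [594.4, -34.4, 140.5]
tcp_rot: [0.001, 0.724, 0.69, 0.001]
force: [-0.3, 0.5, 0.2]
grip_width: 23.0
t 58.70 pos [593.7 -34.3 139.7] yaw 87.3 tz [ 0.001 -0.    -1.   ] f [-1.1 -0.3  0.2] w 22.5
```

```bash
python3 -c "
from h import *
w=dict(np.load('ve_w.npz'));s=dict(np.load('ve_s.npz'))
a,u=ray(w,(320,309));b,v=ray(s,(323.1,192.9))
A=np.stack([u,-v],1);t=np.linalg.lstsq(A,b-a,rcond=None)[0];print(a+u*t[0],b+v*t[1])
for th in (25,35,45,55,65):
  r=np.radians(th);ax=np.array([-np.sin(r),0,np.cos(r)])
  for d in (28,32): 
    piv=np.array([593.7,-34.8,139.7+ (d-32)]);print(th,d,proj(w,piv+ax*(46-d)),proj(s,piv+ax*(46-d)),proj(w,piv-ax*d),proj(s,piv-ax*d))
"
```

```text
[582.08736481 -34.7293053  147.4683542 ] [581.42422913 -35.45536804 147.16273007]
25 28 [320.31818788 325.03467049] [321.58493975 190.27741435] [322.22429599 319.28863242] [317.26121226 204.29523681]
25 32 [320.53970402 329.83979409] [321.14344082 189.87550039] [322.3887881  322.89043192] [316.83827347 203.89337573]
35 28 [319.96358959 316.02795361] [322.30891719 191.32691558] [322.65376539 329.86126442] [316.18202037 202.69787031]
35 32 [320.26293758 322.81335229] [321.70548133 190.69045275] [322.88085771 335.00097671] [315.60713579 202.07069116]
45 28 [319.6558939  307.36450669] [322.95856961 192.51849202] [323.05248773 340.41859771] [315.21481004 200.90199418]
45 32 [320.02098799 316.01256609] [322.20977972 191.61566004] [323.34013137 347.15077927] [314.50382858 200.02163052]
55 28 [319.40637614 299.38758069] [323.51313259 193.81459142] [323.41240874 350.77339846] [314.38668073 198.95909129]
55 32 [319.82243316 309.69407397] [322.64039502 192.62219799] [323.75811884 359.14913528] [313.5588952 197.8044371]
65 28 [319.2227698  292.38677859] [323.9549404  195.17410821] [323.72495527 360.72119741] [313.72097236 196.92431514]
65 32 [319.6734831  304.08093914] [322.98375137 193.67844345] [324.12547775 370.78277025] [312.79867389 195.48142495]
```

```bash
python3 -m creep '[{"x":0,"y":-2.7,"z":0,"roll":0,"hand":0.18},{"x":0,"y":0,"z":1.5,"roll":0,"hand":0.18},{"x":0,"y":0,"z":1.2,"roll":0,"hand":0.18},{"x":0,"y":0,"z":0,"roll":0,"hand":0.18},{"x":0,"y":0,"z":0,"roll":0,"hand":0.18},{"x":0,"y":0,"z":0,"roll":0,"hand":0.18}]'
python3 -c "
from h import *
shot('wrist','vf_w');st();shot('scene','vf_s')
im=cv2.imread('pics/vf_s.png');cv2.imwrite('pics/vf_sc.png',cv2.resize(im[170:250,270:370],None,fx=7,fy=7,interpolation=cv2.INTER_CUBIC))"
```

```text
t: 59.4
tool_pos: [567.5, -33.0, 113.0]
tcp_rot: [0.0, 0.724, 0.69, 0.0]
force: [0.8, -0.9, 0.4]
grip_width: 22.8
t 59.45 pos [567.6 -33.  113.2] yaw 87.3 tz [ 0.001 -0.    -1.   ] f [-0.6 -0.6 -0.7] w 22.3
```

```bash
python3 -m creep '[{"x":0,"y":0.2,"z":0.4,"roll":0,"hand":0.18},{"x":0,"y":0.15,"z":0.3,"roll":0,"hand":0.18},{"x":0,"y":0,"z":0,"roll":0,"hand":0.18},{"x":0,"y":0,"z":0,"roll":0,"hand":0.18}]'
python3 -m creep '[{"x":0,"y":0.1,"z":0.2,"roll":0,"hand":0.18},{"x":0,"y":0.1,"z":0.2,"roll":0,"hand":0.18},{"x":0,"y":0,"z":0,"roll":0,"hand":0.18},{"x":0,"y":0,"z":0,"roll":0,"hand":0.18}]'
python3 -m creep '[{"x":0,"y":0.3,"z":0,"roll":0,"hand":0.18},{"x":0,"y":0.3,"z":0,"roll":0,"hand":0.18},{"x":0,"y":0,"z":0,"roll":0,"hand":0.18},{"x":0,"y":0,"z":0,"roll":0,"hand":0.18}]'

```

```text
t: 59.9
tool_pos: [569.2, -33.1, 108.0]
tcp_rot: [-0.0, 0.724, 0.69, -0.0]
force: [-7.6, 0.6, 16.8]
grip_width: 23.0
t: 60.3
tool_pos: [572.5, -33.0, 106.7]
tcp_rot: [0.001, 0.724, 0.69, 0.001]
force: [-9.9, 1.6, 29.1]
grip_width: 22.6
t: 60.7
tool_pos: [578.8, -32.7, 105.1]
tcp_rot: [0.0, 0.724, 0.69, 0.002]
force: [-5.5, 2.2, 19.2]
grip_width: 22.8
```

```bash
python3 -c "
from h import *
shot('wrist','vg_w');st();shot('scene','vg_s')
im=cv2.imread('pics/vg_s.png');cv2.imwrite('pics/vg_sc.png',cv2.resize(im[170:250,270:370],None,fx=7,fy=7,interpolation=cv2.INTER_CUBIC))"
```

```text
t 60.75 pos [578.7 -32.7 105.1] yaw 87.3 tz [ 0.003  0.002 -1.   ] f [-5.9  2.8 19.5] w 22.6
```

```bash
python3 -m creep '[{"x":0,"y":0,"z":-0.2,"roll":0,"hand":0.18},{"x":0,"y":0,"z":0,"roll":0,"hand":0.5},{"x":0,"y":0,"z":0,"roll":0,"hand":0.5},{"x":0,"y":0,"z":0,"roll":0,"hand":0.5},{"x":0,"y":0,"z":0,"roll":0,"hand":0.5}]'
python3 -c "
from h import *
shot('wrist','vh_w');st();shot('scene','vh_s')
im=cv2.imread('pics/vh_s.png');cv2.imwrite('pics/vh_sc.png',cv2.resize(im[170:250,270:370],None,fx=7,fy=7,interpolation=cv2.INTER_CUBIC))"
```

```text
t: 61.3
tool_pos: [578.1, -33.6, 103.3]
tcp_rot: [-0.0, 0.724, 0.69, -0.0]
force: [1.0, 0.1, 0.0]
grip_width: 42.7
t 61.35 pos [578.2 -33.6 103.3] yaw 87.3 tz [-0.001  0.    -1.   ] f [ 0.  -0.1 -0.5] w 42.6
```

```bash
python3 -m creep '[{"x":0,"y":-2,"z":-4,"roll":0,"hand":0.5},{"x":0,"y":-4,"z":-3,"roll":0,"hand":0.6},{"x":0,"y":-4,"z":-2,"roll":0,"hand":0.6}]'
python3 -c "
from h import *
shot('wrist','vi_w');st();shot('scene','vi_s')"
```

```text
t: 61.7
tool_pos: [478.7, -28.9, 195.4]
tcp_rot: [0.001, 0.724, 0.69, 0.001]
force: [0.6, 0.0, 0.2]
grip_width: 50.7
t 61.75 pos [471.6 -28.5 197.6] yaw 87.3 tz [-0.003  0.    -1.   ] f [-9.2  0.6  0.7] w 51.3
```

```bash
python3 -m creep '[{"x":0,"y":0,"z":0,"roll":0,"hand":0.7},{"x":0,"y":0,"z":0,"roll":0,"hand":0.7},{"x":0,"y":0,"z":0,"roll":0,"hand":0.7}]'
python3 -c "
from h import *
d=shot('wrist','vj_w');st();cap(d,'g');cap(d,'r',12);go([408.5,-141,92],87.35)"
```

```text
t: 62.1
tool_pos: [479.1, -28.8, 192.9]
tcp_rot: [-0.0, 0.724, 0.69, -0.0]
force: [0.2, 0.5, -0.0]
grip_width: 60.0
t 62.15 pos [479.  -28.8 192.9] yaw 87.3 tz [-0.001  0.    -1.   ] f [-1.2  0.5 -0.1] w 59.8
g [158.8 144.4] [ 19  20 297] [ 408.5 -140.6   46. ]
r [292.9 275.5] [ 16  11 114] [524.4 -55.7  12. ]
r [625.4 396.2] [ 25  30 420] [663.6 257.2  12. ]
need rows total x -11.54 y -6.50 z 10.09 cm roll -0.1
```

```bash
python3 -m creep '[{"x":-3.8,"y":-2.2,"z":0,"roll":0,"hand":0.7},{"x":-3.8,"y":-2.2,"z":0,"roll":0,"hand":0.7},{"x":-3.8,"y":-2.1,"z":2,"roll":0,"hand":0.7},{"x":-0.1,"y":0,"z":4,"roll":0,"hand":0.7},{"x":0,"y":0,"z":4,"roll":0,"hand":0.7},{"x":0,"y":0,"z":0,"roll":0,"hand":0.7},{"x":0,"y":0,"z":0,"roll":0,"hand":0.7},{"x":0,"y":0,"z":0,"roll":0,"hand":0.7}]'
python3 -c "
from h import *
d=shot('wrist','vk_w');st();cap(d,'g');go([408.5,-140.8,32],87.35)"
```

```text
t: 62.95
tool_pos: [409.8, -140.9, 95.2]
tcp_rot: [0.001, 0.723, 0.69, 0.001]
force: [0.7, 0.2, -0.7]
grip_width: 59.8
t 63.00 pos [ 410.1 -140.9   95.5] yaw 87.3 tz [ 0.003 -0.001 -1.   ] f [-0.3 -0.2  0.1] w 59.7
g [320.4 277. ] [ 26  20 414] [ 407.  -141.6   46. ]
need rows total x 0.01 y -0.18 z 6.35 cm roll -0.0
```

```bash
python3 -m creep '[{"x":0,"y":-0.15,"z":3,"roll":0,"hand":0.7},{"x":0,"y":0,"z":2,"roll":0,"hand":0.7},{"x":0,"y":0,"z":1.3,"roll":0,"hand":0.7},{"x":0,"y":0,"z":0,"roll":0,"hand":0.7},{"x":0,"y":0,"z":0,"roll":0,"hand":0.7},{"x":0,"y":0,"z":0,"roll":0,"hand":0.18},{"x":0,"y":0,"z":0,"roll":0,"hand":0.18},{"x":0,"y":0,"z":0,"roll":0,"hand":0.18},{"x":0,"y":0,"z":0,"roll":0,"hand":0.18},{"x":0,"y":0,"z":0,"roll":0,"hand":0.18}]' 20
python3 -m creep '[{"x":0,"y":0,"z":-4,"roll":0,"hand":0.18},{"x":0,"y":0,"z":-4.5,"roll":0,"hand":0.18},{"x":0,"y":0,"z":-4,"roll":0,"hand":0.18},{"x":0,"y":0,"z":0,"roll":0,"hand":0.18},{"x":0,"y":0,"z":0,"roll":0,"hand":0.18}]'
python3 -c "
from h import *
st();go([592.3,-108.5,150],87.35)"
```

```text
t: 64.0
tool_pos: [407.5, -140.7, 31.7]
tcp_rot: [0.001, 0.724, 0.69, 0.001]
force: [-0.2, 1.8, 6.8]
grip_width: 23.1
t: 64.5
tool_pos: [407.3, -140.8, 156.8]
tcp_rot: [0.001, 0.724, 0.69, 0.001]
force: [0.4, 0.5, -1.1]
grip_width: 23.0
t 64.50 pos [ 407.3 -140.8  156.8] yaw 87.3 tz [ 0.003 -0.001 -1.   ] f [ 0.4  0.5 -1.1] w 23.0
need rows total x 4.11 y 18.33 z 0.73 cm roll -0.1
```

```bash
python3 -m creep '[{"x":1.3,"y":4.5,"z":0,"roll":0,"hand":0.18},{"x":1.4,"y":4.6,"z":0,"roll":0,"hand":0.18},{"x":1.4,"y":4.6,"z":0,"roll":0,"hand":0.18},{"x":0,"y":4.6,"z":0.5,"roll":0,"hand":0.18},{"x":0,"y":0,"z":0,"roll":0,"hand":0.18},{"x":0,"y":0,"z":0,"roll":0,"hand":0.18},{"x":0,"y":0,"z":0,"roll":0,"hand":0.18},{"x":0,"y":0,"z":0,"roll":0,"hand":0.18}]'
python3 -c "
from h import *
st();shot('wrist','vl_w');st();go([592.3,-108.5,128],87.35)"
```

```text
t: 65.3
tool_pos: [589.4, -108.3, 150.5]
tcp_rot: [-0.001, 0.724, 0.69, -0.001]
force: [0.7, 0.0, -0.2]
grip_width: 23.1
t 65.30 pos [ 589.4 -108.3  150.5] yaw 87.2 tz [-0.002  0.    -1.   ] f [ 0.7  0.  -0.2] w 23.1
t 65.35 pos [ 589.7 -108.3  150.9] yaw 87.2 tz [-0.001  0.    -1.   ] f [-0.1 -0.1 -0.5] w 22.6
need rows total x -0.00 y 0.26 z 2.29 cm roll -0.1
```

```bash
python3 -m creep '[{"x":0,"y":0.2,"z":1.2,"roll":0,"hand":0.18},{"x":0,"y":0,"z":1,"roll":0,"hand":0.18},{"x":0,"y":0,"z":0,"roll":0,"hand":0.18},{"x":0,"y":0,"z":0.2,"roll":0,"hand":0.18},{"x":0,"y":0,"z":0,"roll":0,"hand":0.18}]'
python3 -m creep '[{"x":0,"y":0,"z":0.2,"roll":0,"hand":0.18},{"x":0,"y":0,"z":0,"roll":0,"hand":0.18}]'
python3 -m creep '[{"x":0,"y":0,"z":0.2,"roll":0,"hand":0.18},{"x":0,"y":0,"z":0,"roll":0,"hand":0.18}]'
```

```text
t: 65.85
tool_pos: [593.2, -108.3, 126.6]
tcp_rot: [-0.0, 0.724, 0.69, -0.0]
force: [1.1, 0.1, -0.8]
grip_width: 22.7
t: 66.05
tool_pos: [593.5, -108.3, 125.7]
tcp_rot: [0.0, 0.724, 0.69, 0.0]
force: [-0.6, 0.3, 5.5]
grip_width: 22.7
t: 66.25
tool_pos: [593.2, -108.2, 124.5]
tcp_rot: [0.0, 0.724, 0.69, 0.0]
force: [-2.7, 1.4, 8.8]
grip_width: 22.6
```

```bash
python3 -m creep '[{"x":0,"y":0,"z":0.2,"roll":0,"hand":0.18},{"x":0,"y":0,"z":0.2,"roll":0,"hand":0.18},{"x":0,"y":0,"z":0.2,"roll":0,"hand":0.18},{"x":0,"y":0,"z":0,"roll":0,"hand":0.18}]'
python3 -c "
from h import *
st();shot('wrist','vm_w')"
```

```text
t: 66.65
tool_pos: [590.0, -107.7, 118.9]
tcp_rot: [-0.002, 0.724, 0.69, -0.001]
force: [-10.4, 1.9, 17.3]
grip_width: 22.7
t 66.65 pos [ 590.  -107.7  118.9] yaw 87.3 tz [-0.005  0.001 -1.   ] f [-10.4   1.9  17.3] w 22.7
```

```bash
python3 -m creep '[{"x":0,"y":0,"z":-1.2,"roll":0,"hand":0.18},{"x":0,"y":0,"z":-1,"roll":0,"hand":0.18},{"x":0,"y":-1.9,"z":0,"roll":0,"hand":0.18},{"x":0,"y":0,"z":0,"roll":0,"hand":0.18},{"x":0,"y":0,"z":0,"roll":0,"hand":0.18},{"x":0,"y":0,"z":0,"roll":0,"hand":0.18}]'
python3 -c "
from h import *
st();d=shot('wrist','vn_w');shot('scene','vn_s');cap(d,'g',153);go([573.6,-107.6,120],87.35)
im=cv2.imread('pics/vn_s.png');cv2.imwrite('pics/vn_sc.png',cv2.resize(im[160:240,290:390],None,fx=7,fy=7,interpolation=cv2.INTER_CUBIC))"
```

```text
t: 67.3
tool_pos: [575.2, -107.5, 138.8]
tcp_rot: [0.0, 0.724, 0.69, 0.0]
force: [0.8, -0.1, -1.0]
grip_width: 22.8
t 67.30 pos [ 575.2 -107.5  138.8] yaw 87.3 tz [ 0.001 -0.    -1.   ] f [ 0.8 -0.1 -1. ] w 22.8
g [320.3 329.5] [  36   36 1028] [ 567.2 -107.9  153. ]
need rows total x -0.02 y -0.14 z 1.86 cm roll -0.1
```

```bash
python3 -m creep '[{"x":0,"y":-0.15,"z":1,"roll":0,"hand":0.18},{"x":0,"y":0,"z":0.8,"roll":0,"hand":0.18},{"x":0,"y":0.15,"z":0.3,"roll":0,"hand":0.18},{"x":0,"y":0,"z":0,"roll":0,"hand":0.18},{"x":0,"y":0,"z":0,"roll":0,"hand":0.18}]'
python3 -m creep '[{"x":0,"y":0.15,"z":0.3,"roll":0,"hand":0.18},{"x":0,"y":0.1,"z":0.2,"roll":0,"hand":0.18},{"x":0,"y":0,"z":0,"roll":0,"hand":0.18},{"x":0,"y":0,"z":0,"roll":0,"hand":0.18}]'
python3 -c "
from h import *
st();d=shot('wrist','vo_w');shot('scene','vo_s')
im=cv2.imread('pics/vo_s.png');cv2.imwrite('pics/vo_sc.png',cv2.resize(im[160:240,290:390],None,fx=7,fy=7,interpolation=cv2.INTER_CUBIC))"
```

```text
t: 67.9
tool_pos: [574.3, -107.4, 117.6]
tcp_rot: [-0.0, 0.724, 0.69, -0.0]
force: [-0.2, -0.4, -0.2]
grip_width: 22.5
t: 68.3
tool_pos: [576.9, -107.5, 112.8]
tcp_rot: [0.0, 0.724, 0.69, 0.0]
force: [-0.1, -0.6, -0.5]
grip_width: 22.9
t 68.30 pos [ 576.9 -107.5  112.8] yaw 87.3 tz [ 0. -0. -1.] f [-0.1 -0.6 -0.5] w 22.9
```

```bash
python3 -m creep '[{"x":0,"y":0.1,"z":0.2,"roll":0,"hand":0.18},{"x":0,"y":0.1,"z":0.2,"roll":0,"hand":0.18},{"x":0,"y":0,"z":0,"roll":0,"hand":0.18}]'
python3 -m creep '[{"x":0,"y":0.1,"z":0.2,"roll":0,"hand":0.18},{"x":0,"y":0.1,"z":0.2,"roll":0,"hand":0.18},{"x":0,"y":0,"z":0,"roll":0,"hand":0.18}]'
python3 -m creep '[{"x":0,"y":0.1,"z":0.2,"roll":0,"hand":0.18},{"x":0,"y":0.1,"z":0.2,"roll":0,"hand":0.18},{"x":0,"y":0,"z":0,"roll":0,"hand":0.18}]'
```

```text
t: 68.7
tool_pos: [579.1, -107.7, 108.6]
tcp_rot: [0.0, 0.724, 0.69, 0.0]
force: [0.2, -0.4, 0.2]
grip_width: 22.1
t: 69.0
tool_pos: [581.0, -107.7, 104.5]
tcp_rot: [0.0, 0.724, 0.69, 0.0]
force: [1.1, 0.3, 0.4]
grip_width: 23.0
t: 69.3
tool_pos: [583.0, -107.8, 100.6]
tcp_rot: [0.0, 0.724, 0.69, 0.0]
force: [0.4, -0.9, 0.0]
grip_width: 22.9
```

```bash
python3 -m creep '[{"x":0,"y":0,"z":0.1,"roll":0,"hand":0.18},{"x":0,"y":0,"z":0,"roll":0,"hand":0.5},{"x":0,"y":0,"z":0,"roll":0,"hand":0.5},{"x":0,"y":0,"z":0,"roll":0,"hand":0.5},{"x":0,"y":-1,"z":-2,"roll":0,"hand":0.5},{"x":0,"y":-1,"z":-3,"roll":0,"hand":0.5},{"x":0,"y":0,"z":-3,"roll":0,"hand":0.5},{"x":0,"y":0,"z":0,"roll":0,"hand":0.5},{"x":0,"y":0,"z":0,"roll":0,"hand":0.5}]'
python3 -c "
from h import *
st();d=shot('wrist','vp_w');shot('scene','vp_s')
im=cv2.imread('pics/vp_s.png');cv2.imwrite('pics/vp_sc.png',cv2.resize(im[160:260,210:390],None,fx=4.4,fy=4.4,interpolation=cv2.INTER_CUBIC))"
```

```text
t: 70.2
tool_pos: [563.3, -107.0, 180.5]
tcp_rot: [0.001, 0.724, 0.69, 0.001]
force: [-0.2, -0.0, 0.2]
grip_width: 42.6
t 70.20 pos [ 563.3 -107.   180.5] yaw 87.3 tz [ 0.002 -0.    -1.   ] f [-0.2 -0.   0.2] w 42.6
```

```bash
python3 -c "
from h import *
go([416,128,190],87.35)"
python3 -m creep '[{"x":3.9,"y":-2.7,"z":-0.5,"roll":0,"hand":0.7},{"x":3.9,"y":-2.7,"z":-0.5,"roll":0,"hand":0.7},{"x":3.9,"y":-2.7,"z":0,"roll":0,"hand":0.7},{"x":3.9,"y":-2.7,"z":0,"roll":0,"hand":0.7},{"x":3.9,"y":-2.7,"z":0,"roll":0,"hand":0.7},{"x":3.6,"y":-2.5,"z":0,"roll":0,"hand":0.7},{"x":0,"y":0,"z":0,"roll":0,"hand":0.7},{"x":0,"y":0,"z":0,"roll":0,"hand":0.7},{"x":0,"y":0,"z":0,"roll":0,"hand":0.7},{"x":0,"y":0,"z":0,"roll":0,"hand":0.7}]'
python3 -c "
from h import *
st();d=shot('wrist','vq_w');cap(d,'g')"
```

```text
need rows total x 22.76 y -15.70 z -1.09 cm roll -0.1
t: 71.3
tool_pos: [414.5, 130.5, 189.4]
tcp_rot: [-0.0, 0.724, 0.689, -0.0]
force: [-0.6, 0.5, 0.0]
grip_width: 59.6
t 71.30 pos [414.5 130.5 189.4] yaw 87.2 tz [-0.001 -0.    -1.   ] f [-0.6  0.5  0. ] w 59.6
g [327.3 239.8] [ 18  19 271] [418.4 134.7  46. ]
```

```bash
python3 -m creep '[{"x":0.42,"y":0.32,"z":3,"roll":0,"hand":0.7},{"x":0,"y":0,"z":4,"roll":0,"hand":0.7},{"x":0,"y":0,"z":4,"roll":0,"hand":0.7},{"x":0,"y":0,"z":3,"roll":0,"hand":0.7},{"x":0,"y":0,"z":1.5,"roll":0,"hand":0.7},{"x":0,"y":0,"z":0.25,"roll":0,"hand":0.7},{"x":0,"y":0,"z":0,"roll":0,"hand":0.7},{"x":0,"y":0,"z":0,"roll":0,"hand":0.18},{"x":0,"y":0,"z":0,"roll":0,"hand":0.18},{"x":0,"y":0,"z":0,"roll":0,"hand":0.18},{"x":0,"y":0,"z":0,"roll":0,"hand":0.18},{"x":0,"y":0,"z":0,"roll":0,"hand":0.18}]' 20
python3 -m creep '[{"x":0,"y":0,"z":-4,"roll":0,"hand":0.18},{"x":0,"y":0,"z":-4.5,"roll":0,"hand":0.18},{"x":0,"y":0,"z":-4,"roll":0,"hand":0.18},{"x":0,"y":0,"z":0,"roll":0,"hand":0.18},{"x":0,"y":0,"z":0,"roll":0,"hand":0.18}]'
python3 -c "
from h import *
st();go([604,116.2,150],87.35)"
```

```text
t: 72.55
tool_pos: [418.5, 136.0, 33.4]
tcp_rot: [0.001, 0.724, 0.69, 0.001]
force: [-1.1, -0.3, 6.9]
grip_width: 22.4
t: 73.05
tool_pos: [418.1, 135.8, 158.4]
tcp_rot: [0.001, 0.724, 0.69, 0.001]
force: [0.0, 0.7, -1.1]
grip_width: 22.3
t 73.05 pos [418.1 135.8 158.4] yaw 87.3 tz [ 0.003  0.001 -1.   ] f [ 0.   0.7 -1.1] w 22.3
need rows total x -1.08 y 18.66 z 0.89 cm roll -0.1
```

```bash
python3 -m creep '[{"x":-0.5,"y":4.5,"z":0,"roll":0,"hand":0.18},{"x":-0.5,"y":4.7,"z":0,"roll":0,"hand":0.18},{"x":0,"y":4.7,"z":0,"roll":0,"hand":0.18},{"x":0,"y":4.6,"z":0.5,"roll":0,"hand":0.18},{"x":0,"y":0,"z":0,"roll":0,"hand":0.18},{"x":0,"y":0,"z":0,"roll":0,"hand":0.18},{"x":0,"y":0,"z":0,"roll":0,"hand":0.18},{"x":0,"y":0,"z":0,"roll":0,"hand":0.18},{"x":0,"y":0,"z":0,"roll":0,"hand":0.18}]'
python3 -c "
from h import *
st();shot('wrist','vr_w');st();go([605.5,116.3,130],87.35)"
```

```text
t: 73.95
tool_pos: [600.5, 116.9, 152.7]
tcp_rot: [-0.0, 0.723, 0.69, -0.0]
force: [0.5, -0.2, -0.3]
grip_width: 22.7
t 73.95 pos [600.5 116.9 152.7] yaw 87.3 tz [-0. -0. -1.] f [ 0.5 -0.2 -0.3] w 22.7
t 74.00 pos [600.8 116.9 152.9] yaw 87.3 tz [ 0.  0. -1.] f [-0.2 -0.7  0.7] w 22.3
need rows total x -0.04 y 0.48 z 2.29 cm roll -0.0
```

```bash
python3 -m creep '[{"x":-0.04,"y":0.45,"z":1.2,"roll":0,"hand":0.18},{"x":0,"y":0,"z":1.1,"roll":0,"hand":0.18},{"x":0,"y":0,"z":0,"roll":0,"hand":0.18},{"x":0,"y":0,"z":0.2,"roll":0,"hand":0.18},{"x":0,"y":0,"z":0,"roll":0,"hand":0.18}]'
python3 -m creep '[{"x":0,"y":0,"z":0.2,"roll":0,"hand":0.18},{"x":0,"y":0,"z":0,"roll":0,"hand":0.18}]'
python3 -m creep '[{"x":0,"y":0,"z":0.2,"roll":0,"hand":0.18},{"x":0,"y":0,"z":0.2,"roll":0,"hand":0.18},{"x":0,"y":0,"z":0,"roll":0,"hand":0.18}]'
```

```text
t: 74.5
tool_pos: [605.9, 116.3, 127.6]
tcp_rot: [-0.0, 0.724, 0.69, -0.0]
force: [-2.5, 1.1, 3.6]
grip_width: 22.2
t: 74.7
tool_pos: [605.3, 116.4, 126.7]
tcp_rot: [-0.001, 0.724, 0.69, 0.0]
force: [-4.5, 1.1, 9.9]
grip_width: 22.6
t: 75.0
tool_pos: [602.8, 116.9, 123.5]
tcp_rot: [-0.002, 0.723, 0.69, -0.001]
force: [-10.7, 1.3, 18.9]
grip_width: 22.4
```

```bash
python3 -m creep '[{"x":0,"y":0,"z":0.2,"roll":0,"hand":0.18},{"x":0,"y":0,"z":0.1,"roll":0,"hand":0.18},{"x":0,"y":0,"z":0,"roll":0,"hand":0.18}]'
python3 -m creep '[{"x":0,"y":0,"z":-1.2,"roll":0,"hand":0.18},{"x":0,"y":0,"z":-1,"roll":0,"hand":0.18},{"x":0,"y":-1.9,"z":0,"roll":0,"hand":0.18},{"x":0,"y":0,"z":0,"roll":0,"hand":0.18},{"x":0,"y":0,"z":0,"roll":0,"hand":0.18},{"x":0,"y":0,"z":0,"roll":0,"hand":0.18}]'
python3 -c "
from h import *
st();d=shot('wrist','vs_w');cap(d,'g',153)"
```

```text
t: 75.3
tool_pos: [601.0, 117.1, 120.1]
tcp_rot: [-0.004, 0.723, 0.691, -0.002]
force: [-13.7, 2.4, 18.6]
grip_width: 22.4
t: 75.9
tool_pos: [588.1, 116.9, 140.2]
tcp_rot: [0.0, 0.724, 0.69, 0.0]
force: [-0.3, -0.9, -0.2]
grip_width: 22.4
t 75.90 pos [588.1 116.9 140.2] yaw 87.3 tz [ 0.001 -0.    -1.   ] f [-0.3 -0.9 -0.2] w 22.4
g [320.1 323.6] [  38   37 1100] [578.6 116.5 153. ]
```

```bash
python3 -m creep '[{"x":0,"y":-0.6,"z":1,"roll":0,"hand":0.18},{"x":0,"y":0,"z":0.9,"roll":0,"hand":0.18},{"x":0,"y":0.15,"z":0.3,"roll":0,"hand":0.18},{"x":0,"y":0,"z":0,"roll":0,"hand":0.18},{"x":0,"y":0,"z":0,"roll":0,"hand":0.18}]'
python3 -m creep '[{"x":0,"y":0.15,"z":0.3,"roll":0,"hand":0.18},{"x":0,"y":0.1,"z":0.2,"roll":0,"hand":0.18},{"x":0,"y":0,"z":0,"roll":0,"hand":0.18},{"x":0,"y":0,"z":0,"roll":0,"hand":0.18}]'
python3 -m creep '[{"x":0,"y":0.15,"z":0.2,"roll":0,"hand":0.18},{"x":0,"y":0.15,"z":0.2,"roll":0,"hand":0.18},{"x":0,"y":0,"z":0,"roll":0,"hand":0.18},{"x":0,"y":0,"z":0,"roll":0,"hand":0.18}]'
```

```text
t: 76.45
tool_pos: [583.1, 117.2, 118.3]
tcp_rot: [0.0, 0.724, 0.69, 0.0]
force: [0.1, 1.4, 1.1]
grip_width: 22.5
t: 76.85
tool_pos: [585.3, 117.2, 113.7]
tcp_rot: [0.0, 0.724, 0.69, 0.0]
force: [-0.6, -0.6, 1.8]
grip_width: 22.5
t: 77.25
tool_pos: [590.7, 117.0, 111.8]
tcp_rot: [0.002, 0.724, 0.69, 0.002]
force: [0.7, -1.0, 10.1]
grip_width: 22.9
```

```bash
python3 -c "
from h import *
st();d=shot('wrist','vt_w');shot('scene','vt_s')
im=cv2.imread('pics/vt_s.png');cv2.imwrite('pics/vt_sc.png',cv2.resize(im[180:280,210:310],None,fx=6,fy=6,interpolation=cv2.INTER_CUBIC))"
```

```text
t 77.25 pos [590.7 117.  111.8] yaw 87.3 tz [ 0.006  0.    -1.   ] f [ 0.7 -1.  10.1] w 22.9
```

```bash
python3 -m creep '[{"x":0,"y":0,"z":-1,"roll":0,"hand":0.18},{"x":0,"y":0,"z":-1.5,"roll":0,"hand":0.18},{"x":0,"y":1.7,"z":0,"roll":0,"hand":0.18},{"x":0,"y":0,"z":0,"roll":0,"hand":0.18},{"x":0,"y":0,"z":0,"roll":0,"hand":0.18},{"x":0,"y":0,"z":0,"roll":0,"hand":0.18}]'
python3 -c "
from h import *
st();d=shot('wrist','vu_w');cap(d,'g',153);go([605.5,116.3,128])"
```

```text
t: 77.95
tool_pos: [603.9, 116.0, 133.6]
tcp_rot: [-0.001, 0.724, 0.69, -0.001]
force: [-0.5, 0.4, 0.1]
grip_width: 22.5
t 77.95 pos [603.9 116.  133.6] yaw 87.3 tz [-0.002 -0.    -1.   ] f [-0.5  0.4  0.1] w 22.5
g [320.5 333.5] [  37   41 1134] [594.6 115.7 153. ]
need rows total x 0.03 y 0.15 z 0.57 cm
```

```bash
python3 -m creep '[{"x":0,"y":0.1,"z":0.8,"roll":0,"hand":0.18},{"x":0,"y":0,"z":0.2,"roll":0,"hand":0.18},{"x":0,"y":0,"z":0,"roll":0,"hand":0.18}]'
python3 -m creep '[{"x":0,"y":0,"z":0.2,"roll":0,"hand":0.18},{"x":0,"y":0,"z":0.2,"roll":0,"hand":0.18},{"x":0,"y":0,"z":0,"roll":0,"hand":0.18}]'
```

```text
t: 78.3
tool_pos: [605.6, 116.3, 124.2]
tcp_rot: [-0.0, 0.724, 0.69, -0.0]
force: [-0.7, 0.2, 3.7]
grip_width: 22.4
t: 78.6
tool_pos: [604.8, 116.4, 122.3]
tcp_rot: [-0.001, 0.724, 0.69, -0.0]
force: [-5.8, 0.4, 15.9]
grip_width: 22.6
```

```bash
python3 -m creep '[{"x":0,"y":0,"z":0.2,"roll":0,"hand":0.18},{"x":0,"y":0,"z":0,"roll":0,"hand":0.18}]'
python3 -m creep '[{"x":0,"y":0,"z":-1.2,"roll":0,"hand":0.18},{"x":0,"y":0,"z":-0.8,"roll":0,"hand":0.18},{"x":0,"y":-2,"z":0,"roll":0,"hand":0.18},{"x":0,"y":0,"z":0,"roll":0,"hand":0.18},{"x":0,"y":0,"z":0,"roll":0,"hand":0.18},{"x":0,"y":0,"z":0,"roll":0,"hand":0.18}]'
python3 -c "
from h import *
st();d=shot('wrist','vw_w');cap(d,'g',153);go([585.5,117.2,122])"
```

```text
t: 78.8
tool_pos: [603.7, 116.5, 120.7]
tcp_rot: [-0.001, 0.723, 0.69, -0.001]
force: [-8.8, 0.8, 19.9]
grip_width: 22.2
t: 79.4
tool_pos: [587.0, 117.1, 138.1]
tcp_rot: [0.0, 0.724, 0.69, 0.0]
force: [-0.7, -0.3, -0.4]
grip_width: 22.7
t 79.40 pos [587.  117.1 138.1] yaw 87.3 tz [ 0.001 -0.    -1.   ] f [-0.7 -0.3 -0.4] w 22.7
g [320.8 323.3] [  38   39 1099] [576.2 116.9 153. ]
need rows total x 0.01 y -0.15 z 1.61 cm
```

```bash
python3 -m creep '[{"x":0,"y":-0.15,"z":1,"roll":0,"hand":0.18},{"x":0,"y":0,"z":0.6,"roll":0,"hand":0.18},{"x":0,"y":0.15,"z":0.3,"roll":0,"hand":0.18},{"x":0,"y":0,"z":0,"roll":0,"hand":0.18},{"x":0,"y":0,"z":0,"roll":0,"hand":0.18}]'
python3 -m creep '[{"x":0,"y":0.15,"z":0.3,"roll":0,"hand":0.18},{"x":0,"y":0.1,"z":0.2,"roll":0,"hand":0.18},{"x":0,"y":0,"z":0,"roll":0,"hand":0.18},{"x":0,"y":0,"z":0,"roll":0,"hand":0.18}]'
python3 -m creep '[{"x":0,"y":0.1,"z":0.2,"roll":0,"hand":0.18},{"x":0,"y":0.1,"z":0.2,"roll":0,"hand":0.18},{"x":0,"y":0,"z":0,"roll":0,"hand":0.18}]'
```

```text
t: 79.95
tool_pos: [586.2, 117.0, 119.1]
tcp_rot: [-0.0, 0.724, 0.69, -0.0]
force: [0.1, -0.6, -0.2]
grip_width: 22.8
t: 80.35
tool_pos: [588.7, 116.9, 114.3]
tcp_rot: [-0.0, 0.724, 0.69, -0.0]
force: [-1.4, 1.3, -0.3]
grip_width: 22.5
t: 80.65
tool_pos: [590.6, 116.8, 110.0]
tcp_rot: [-0.0, 0.724, 0.69, -0.0]
force: [0.1, 0.1, -1.1]
grip_width: 22.3
```

```bash
python3 -m creep '[{"x":0,"y":0.1,"z":0.2,"roll":0,"hand":0.18},{"x":0,"y":0.1,"z":0.2,"roll":0,"hand":0.18},{"x":0,"y":0,"z":0,"roll":0,"hand":0.18}]'
python3 -m creep '[{"x":0,"y":0.1,"z":0.2,"roll":0,"hand":0.18},{"x":0,"y":0.05,"z":0.1,"roll":0,"hand":0.18},{"x":0,"y":0,"z":0,"roll":0,"hand":0.18}]'
```

```text
t: 80.95
tool_pos: [592.6, 116.7, 105.9]
tcp_rot: [-0.0, 0.724, 0.69, -0.0]
force: [-0.3, -1.2, -1.1]
grip_width: 22.8
t: 81.25
tool_pos: [594.1, 116.7, 103.1]
tcp_rot: [-0.0, 0.724, 0.69, -0.0]
force: [0.1, -0.2, -1.3]
grip_width: 22.3
```

Free all the way down; release and check, then go for vial D (right).

```bash
python3 -m creep '[{"x":0,"y":0,"z":0.1,"roll":0,"hand":0.18},{"x":0,"y":0,"z":0,"roll":0,"hand":0.5},{"x":0,"y":0,"z":0,"roll":0,"hand":0.5},{"x":0,"y":0,"z":0,"roll":0,"hand":0.5},{"x":0,"y":-1,"z":-2,"roll":0,"hand":0.5},{"x":0,"y":-1,"z":-3,"roll":0,"hand":0.5},{"x":0,"y":0,"z":-3,"roll":0,"hand":0.5},{"x":0,"y":0,"z":0,"roll":0,"hand":0.5},{"x":0,"y":0,"z":0,"roll":0,"hand":0.5}]'
python3 -c "
from h import *
st();d=shot('wrist','vx_w')"
```

```text
t: 82.15
tool_pos: [574.8, 117.8, 183.2]
tcp_rot: [0.001, 0.724, 0.69, 0.001]
force: [-0.1, -0.4, -0.1]
grip_width: 43.0
t 82.15 pos [574.8 117.8 183.2] yaw 87.3 tz [ 0.002  0.    -1.   ] f [-0.1 -0.4 -0.1] w 43.0
```

```bash
python3 -m creep '[{"x":-4.2,"y":-1.2,"z":-0.5,"roll":0,"hand":0.5},{"x":-4.2,"y":-1.2,"z":-0.5,"roll":0,"hand":0.5},{"x":-4.2,"y":-1.2,"z":0,"roll":0,"hand":0.5},{"x":-4.2,"y":-1.2,"z":0,"roll":0,"hand":0.5},{"x":-4.2,"y":-1.2,"z":0,"roll":0,"hand":0.5},{"x":-4.2,"y":-1.2,"z":0,"roll":0,"hand":0.5},{"x":-4.2,"y":-1.2,"z":0,"roll":0,"hand":0.5},{"x":-4.2,"y":-1.2,"z":0,"roll":0,"hand":0.5},{"x":-4.2,"y":-1.2,"z":0,"roll":0,"hand":0.5},{"x":-4.2,"y":-1.2,"z":0,"roll":0,"hand":0.5},{"x":0,"y":0,"z":0,"roll":0,"hand":0.5},{"x":0,"y":0,"z":0,"roll":0,"hand":0.5},{"x":0,"y":0,"z":0,"roll":0,"hand":0.5},{"x":0,"y":0,"z":0,"roll":0,"hand":0.5}]'
python3 -c "
from h import *
st();d=shot('wrist','wa_w');cap(d,'g')"
```

```text
t: 83.6
tool_pos: [434.6, -294.8, 191.8]
tcp_rot: [-0.001, 0.723, 0.691, 0.0]
force: [1.4, -0.6, -0.1]
grip_width: 42.5
t 83.60 pos [ 434.6 -294.8  191.8] yaw 87.4 tz [-0.001  0.001 -1.   ] f [ 1.4 -0.6 -0.1] w 42.5
g [264.3 229.9] [ 18  18 254] [ 429.2 -337.3   46. ]
```

```bash
python3 -c "
from h import *
go([429.4,-337.3,100])"
python3 -m creep '[{"x":-4.28,"y":-0.32,"z":0,"roll":0,"hand":0.5},{"x":0,"y":0,"z":1,"roll":-7.5,"hand":0.5},{"x":0,"y":0,"z":2,"roll":-7.5,"hand":0.5},{"x":0,"y":0,"z":2,"roll":-7.5,"hand":0.5},{"x":0,"y":0,"z":2,"roll":-7.5,"hand":0.5},{"x":0,"y":0,"z":2,"roll":-7.5,"hand":0.5},{"x":0,"y":0,"z":0,"roll":-7.5,"hand":0.5},{"x":0,"y":0,"z":0,"roll":0,"hand":0.5},{"x":0,"y":0,"z":0,"roll":0,"hand":0.5},{"x":0,"y":0,"z":0,"roll":0,"hand":0.5}]'
python3 -c "
from h import *
st();d=shot('wrist','wb_w');cap(d,'g');go([429.4,-337.3,32.5])"
```

```text
need rows total x -4.27 y -0.33 z 9.19 cm 
t: 84.65
tool_pos: [429.9, -338.7, 102.9]
tcp_rot: [0.001, 0.405, 0.914, -0.0]
force: [-1.3, -0.8, 0.4]
grip_width: 42.7
t 84.65 pos [ 429.9 -338.7  102.9] yaw 132.2 tz [ 0.001 -0.001 -1.   ] f [-1.3 -0.8  0.4] w 42.7
g [322.7 277.7] [ 25  24 476] [ 429.2 -338.1   46. ]
need rows total x 0.15 y 0.07 z 7.04 cm
```

```bash
python3 -c "
from h import *
d=dict(np.load('wb_w.npz'));T,s=tool()
for p in [(240,322),(243,335),(225,305),(300,215)]:
  P=onz(d,p,20 if p[1]>300 else 10); print(p,np.round(P,0),np.round(T[:3,:3].T@(P-T[:3,3]),0))"
```

```text
(240, 322) [ 493. -349.   20.] [-50.  40.  83.]
(243, 335) [ 499. -342.   20.] [-49.  49.  83.]
(225, 305) [ 490. -364.   20.] [-59.  28.  83.]
(300, 215) [ 419. -366.   10.] [-12. -26.  93.]
```

```bash
python3 -m creep '[{"x":0.1,"y":0.05,"z":3,"roll":0,"hand":0.5},{"x":0,"y":0,"z":2.5,"roll":0,"hand":0.5},{"x":0,"y":0,"z":1.5,"roll":0,"hand":0.5},{"x":0,"y":0,"z":0,"roll":0,"hand":0.5},{"x":0,"y":0,"z":0,"roll":0,"hand":0.5},{"x":0,"y":0,"z":0,"roll":0,"hand":0.18},{"x":0,"y":0,"z":0,"roll":0,"hand":0.18},{"x":0,"y":0,"z":0,"roll":0,"hand":0.18},{"x":0,"y":0,"z":0,"roll":0,"hand":0.18},{"x":0,"y":0,"z":0,"roll":0,"hand":0.18}]' 20
python3 -m creep '[{"x":0,"y":0,"z":-4,"roll":0,"hand":0.18},{"x":0,"y":0,"z":-4.5,"roll":0,"hand":0.18},{"x":0,"y":0,"z":-4,"roll":0,"hand":0.18},{"x":0,"y":0,"z":0,"roll":7.5,"hand":0.18},{"x":0,"y":0,"z":0,"roll":7.5,"hand":0.18},{"x":0,"y":0,"z":0,"roll":7.5,"hand":0.18},{"x":0,"y":0,"z":0,"roll":7.5,"hand":0.18},{"x":0,"y":0,"z":0,"roll":7.5,"hand":0.18},{"x":0,"y":0,"z":0,"roll":7.4,"hand":0.18},{"x":0,"y":0,"z":0,"roll":0,"hand":0.18}]'
python3 -c "
from h import *
st();go([598,41,160],87.35)"
```

```text
t: 85.7
tool_pos: [429.8, -338.4, 33.5]
tcp_rot: [0.001, 0.405, 0.915, -0.0]
force: [0.3, -0.3, 6.9]
grip_width: 22.5
t: 86.7
tool_pos: [428.6, -337.6, 157.2]
tcp_rot: [-0.0, 0.723, 0.691, -0.0]
force: [0.9, -0.1, -0.6]
grip_width: 22.4
t 86.70 pos [ 428.6 -337.6  157.2] yaw 87.4 tz [-0.  0. -1.] f [ 0.9 -0.1 -0.6] w 22.4
need rows total x 38.59 y 15.20 z -0.28 cm roll 0.0
```

```bash
python3 -m creep '[{"x":4.4,"y":0,"z":0,"roll":0,"hand":0.18},{"x":4.4,"y":0,"z":0,"roll":0,"hand":0.18},{"x":4.4,"y":0,"z":0,"roll":0,"hand":0.18},{"x":4.4,"y":0,"z":0,"roll":0,"hand":0.18},{"x":4.4,"y":0,"z":0,"roll":0,"hand":0.18},{"x":4.4,"y":0.6,"z":0,"roll":0,"hand":0.18},{"x":4.4,"y":1.4,"z":0,"roll":0,"hand":0.18},{"x":3.8,"y":2,"z":0,"roll":0,"hand":0.18},{"x":3,"y":3,"z":0,"roll":0,"hand":0.18},{"x":1,"y":4,"z":0,"roll":0,"hand":0.18},{"x":0,"y":4.2,"z":0,"roll":0,"hand":0.18},{"x":0,"y":0,"z":0,"roll":0,"hand":0.18},{"x":0,"y":0,"z":0,"roll":0,"hand":0.18},{"x":0,"y":0,"z":0,"roll":0,"hand":0.18},{"x":0,"y":0,"z":0,"roll":0,"hand":0.18}]'
python3 -c "
from h import *
st();shot('wrist','wc_w');st();go([602,40.9,130],87.35)"
```

```text
t: 88.2
tool_pos: [596.9, 40.7, 157.4]
tcp_rot: [-0.0, 0.723, 0.691, -0.0]
force: [-0.4, -0.1, 0.1]
grip_width: 22.6
t 88.20 pos [596.9  40.7 157.4] yaw 87.4 tz [-0.001 -0.    -1.   ] f [-0.4 -0.1  0.1] w 22.6
t 88.25 pos [597.1  40.7 157.6] yaw 87.4 tz [-0.001  0.    -1.   ] f [ 0.4 -0.8 -0.5] w 22.3
need rows total x 0.04 y 0.49 z 2.76 cm roll 0.0
```

```bash
python3 -m creep '[{"x":0,"y":0.4,"z":1.5,"roll":0,"hand":0.18},{"x":0,"y":0,"z":1.2,"roll":0,"hand":0.18},{"x":0,"y":0,"z":0.2,"roll":0,"hand":0.18},{"x":0,"y":0,"z":0,"roll":0,"hand":0.18},{"x":0,"y":0,"z":0,"roll":0,"hand":0.18}]'
python3 -m creep '[{"x":0,"y":0,"z":0.2,"roll":0,"hand":0.18},{"x":0,"y":0,"z":0.2,"roll":0,"hand":0.18},{"x":0,"y":0,"z":0,"roll":0,"hand":0.18}]'
python3 -m creep '[{"x":0,"y":0,"z":0.2,"roll":0,"hand":0.18},{"x":0,"y":0,"z":0.2,"roll":0,"hand":0.18},{"x":0,"y":0,"z":0,"roll":0,"hand":0.18}]'
```

```text
t: 88.75
tool_pos: [602.2, 40.6, 128.8]
tcp_rot: [0.0, 0.723, 0.691, 0.0]
force: [-0.5, 0.6, 0.6]
grip_width: 22.6
t: 89.05
tool_pos: [601.4, 40.8, 126.8]
tcp_rot: [-0.0, 0.723, 0.691, 0.0]
force: [-5.6, 0.3, 15.4]
grip_width: 22.7
t: 89.35
tool_pos: [599.3, 40.9, 123.6]
tcp_rot: [-0.001, 0.723, 0.691, -0.001]
force: [-12.9, -0.1, 23.9]
grip_width: 22.4
```

```bash
python3 -m creep '[{"x":0,"y":0,"z":0.2,"roll":0,"hand":0.18},{"x":0,"y":0,"z":0.1,"roll":0,"hand":0.18},{"x":0,"y":0,"z":0,"roll":0,"hand":0.18}]'
python3 -m creep '[{"x":0,"y":0,"z":-1.2,"roll":0,"hand":0.18},{"x":0,"y":0,"z":-1,"roll":0,"hand":0.18},{"x":0,"y":-1.9,"z":0,"roll":0,"hand":0.18},{"x":0,"y":0,"z":0,"roll":0,"hand":0.18},{"x":0,"y":0,"z":0,"roll":0,"hand":0.18},{"x":0,"y":0,"z":0,"roll":0,"hand":0.18}]'
python3 -c "
from h import *
st();d=shot('wrist','wd_w');cap(d,'g',153);go([581.5,41.8,122.2])"
```

```text
t: 89.65
tool_pos: [597.4, 41.0, 119.6]
tcp_rot: [-0.003, 0.723, 0.691, -0.002]
force: [-14.6, 0.3, 20.7]
grip_width: 22.3
t: 90.25
tool_pos: [584.3, 41.6, 139.3]
tcp_rot: [0.0, 0.723, 0.691, 0.0]
force: [0.6, 0.1, 1.0]
grip_width: 22.8
t 90.25 pos [584.3  41.6 139.3] yaw 87.4 tz [ 0.001  0.    -1.   ] f [0.6 0.1 1. ] w 22.8
g [484.  292.3] [ 28  28 640] [565.1  96.9 153. ]
g [  3.1 293.3] [  9  28 191] [558.2 -65.4 153. ]
g [317.8 324.9] [  38   38 1109] [574.8  40.3 153. ]
need rows total x 0.01 y -0.27 z 1.69 cm
```

```bash
python3 -m creep '[{"x":0,"y":-0.25,"z":1,"roll":0,"hand":0.18},{"x":0,"y":0,"z":0.7,"roll":0,"hand":0.18},{"x":0,"y":0.15,"z":0.3,"roll":0,"hand":0.18},{"x":0,"y":0,"z":0,"roll":0,"hand":0.18},{"x":0,"y":0,"z":0,"roll":0,"hand":0.18}]'
python3 -m creep '[{"x":0,"y":0.15,"z":0.3,"roll":0,"hand":0.18},{"x":0,"y":0.1,"z":0.2,"roll":0,"hand":0.18},{"x":0,"y":0,"z":0,"roll":0,"hand":0.18},{"x":0,"y":0,"z":0,"roll":0,"hand":0.18}]'
python3 -m creep '[{"x":0,"y":0.1,"z":0.2,"roll":0,"hand":0.18},{"x":0,"y":0.1,"z":0.2,"roll":0,"hand":0.18},{"x":0,"y":0,"z":0,"roll":0,"hand":0.18}]'
```

```text
t: 90.8
tool_pos: [582.4, 41.7, 119.1]
tcp_rot: [-0.0, 0.723, 0.691, -0.0]
force: [0.1, 0.2, -0.3]
grip_width: 22.6
t: 91.2
tool_pos: [585.2, 41.6, 114.7]
tcp_rot: [0.0, 0.723, 0.691, 0.0]
force: [-0.4, 0.7, 2.2]
grip_width: 22.4
t: 91.5
tool_pos: [589.0, 41.3, 112.2]
tcp_rot: [0.002, 0.723, 0.691, 0.002]
force: [-0.0, -0.5, 9.9]
grip_width: 22.4
```

```bash
python3 -m creep '[{"x":0,"y":-0.2,"z":-0.8,"roll":0,"hand":0.18},{"x":0,"y":0,"z":-0.5,"roll":0,"hand":0.18},{"x":0,"y":0,"z":0,"roll":0,"hand":0.18},{"x":0,"y":0,"z":0,"roll":0,"hand":0.18},{"x":0,"y":0,"z":0,"roll":0,"hand":0.18}]'
python3 -c "
from h import *
st();d=shot('wrist','we_w');cap(d,'g',140)"
```

```text
t: 92.0
tool_pos: [584.5, 41.6, 122.8]
tcp_rot: [-0.0, 0.723, 0.691, -0.0]
force: [-0.1, -0.7, -0.0]
grip_width: 22.6
t 92.00 pos [584.5  41.6 122.8] yaw 87.4 tz [-0.001 -0.    -1.   ] f [-0.1 -0.7 -0. ] w 22.6
g [500.4 307.8] [ 31  33 790] [569.5 101.3 140. ]
g [318.4 333.9] [  36   41 1118] [576.5  40.4 140. ]
```

```bash
python3 -m creep '[{"x":0,"y":0,"z":-1.2,"roll":0,"hand":0.18},{"x":0,"y":1.7,"z":0,"roll":0,"hand":0.18},{"x":0,"y":0,"z":0,"roll":0,"hand":0.18},{"x":0,"y":0,"z":0,"roll":0,"hand":0.18},{"x":0,"y":0,"z":0.5,"roll":0,"hand":0.18},{"x":0,"y":0,"z":0.4,"roll":0,"hand":0.18},{"x":0,"y":0,"z":0,"roll":0,"hand":0.18}]'
python3 -m creep '[{"x":0,"y":0,"z":0.2,"roll":0,"hand":0.18},{"x":0,"y":0,"z":0.2,"roll":0,"hand":0.18},{"x":0,"y":0,"z":0,"roll":0,"hand":0.18}]'
```

```text
t: 92.75
tool_pos: [600.5, 40.7, 125.2]
tcp_rot: [-0.001, 0.723, 0.691, -0.001]
force: [-0.0, -0.1, 0.1]
grip_width: 22.7
t: 93.05
tool_pos: [601.9, 40.9, 123.3]
tcp_rot: [0.0, 0.723, 0.691, 0.0]
force: [-1.7, -0.4, 6.4]
grip_width: 22.5
```

```bash
python3 -m creep '[{"x":0,"y":0,"z":0.2,"roll":0,"hand":0.18},{"x":0,"y":0,"z":0.2,"roll":0,"hand":0.18},{"x":0,"y":0,"z":0,"roll":0,"hand":0.18}]'
python3 -m creep '[{"x":0,"y":0,"z":-1.2,"roll":0,"hand":0.18},{"x":0,"y":0,"z":-0.8,"roll":0,"hand":0.18},{"x":0,"y":-1.8,"z":0,"roll":0,"hand":0.18},{"x":0,"y":0,"z":0,"roll":0,"hand":0.18},{"x":0,"y":0,"z":0,"roll":0,"hand":0.18},{"x":0,"y":0,"z":0,"roll":0,"hand":0.18}]'
python3 -c "
from h import *
st();d=shot('wrist','wf_w');cap(d,'g',153);go([582.6,41.8,122.2])"
```

```text
t: 93.35
tool_pos: [600.5, 41.2, 121.5]
tcp_rot: [-0.0, 0.723, 0.691, 0.0]
force: [-8.5, 0.2, 19.9]
grip_width: 22.5
t: 93.95
tool_pos: [584.6, 41.6, 138.2]
tcp_rot: [0.0, 0.723, 0.691, 0.0]
force: [0.0, -0.0, -0.2]
grip_width: 22.4
t 93.95 pos [584.6  41.6 138.2] yaw 87.4 tz [ 0.001  0.    -1.   ] f [ 0.  -0.  -0.2] w 22.4
g [485.2 292.7] [ 29  28 647] [565.   96.9 153. ]
g [  2.3 294.2] [  7  27 142] [558.3 -64.8 153. ]
g [318.6 329.2] [  38   42 1107] [576.1  40.6 153. ]
need rows total x 0.01 y -0.20 z 1.59 cm
```

```bash
python3 -m creep '[{"x":0,"y":-0.1,"z":1,"roll":0,"hand":0.18},{"x":0,"y":0,"z":0.6,"roll":0,"hand":0.18},{"x":0,"y":0.15,"z":0.3,"roll":0,"hand":0.18},{"x":0,"y":0,"z":0,"roll":0,"hand":0.18},{"x":0,"y":0,"z":0,"roll":0,"hand":0.18}]'
python3 -m creep '[{"x":0,"y":0.15,"z":0.3,"roll":0,"hand":0.18},{"x":0,"y":0.1,"z":0.2,"roll":0,"hand":0.18},{"x":0,"y":0,"z":0,"roll":0,"hand":0.18},{"x":0,"y":0,"z":0,"roll":0,"hand":0.18}]'
python3 -m creep '[{"x":0,"y":0.1,"z":0.2,"roll":0,"hand":0.18},{"x":0,"y":0.1,"z":0.2,"roll":0,"hand":0.18},{"x":0,"y":0,"z":0,"roll":0,"hand":0.18}]'
```

```text
t: 94.5
tool_pos: [584.4, 41.6, 119.1]
tcp_rot: [-0.0, 0.723, 0.691, -0.0]
force: [-0.5, -0.6, -0.8]
grip_width: 22.2
t: 94.9
tool_pos: [586.9, 41.5, 114.3]
tcp_rot: [0.0, 0.723, 0.691, 0.0]
force: [0.7, 0.2, 0.1]
grip_width: 22.5
t: 95.2
tool_pos: [588.8, 41.3, 110.0]
tcp_rot: [-0.0, 0.723, 0.691, -0.0]
force: [0.3, 0.2, -0.3]
grip_width: 22.4
```

```bash
python3 -m creep '[{"x":0,"y":0.1,"z":0.2,"roll":0,"hand":0.18},{"x":0,"y":0.1,"z":0.2,"roll":0,"hand":0.18},{"x":0,"y":0,"z":0,"roll":0,"hand":0.18}]'
python3 -m creep '[{"x":0,"y":0.05,"z":0.2,"roll":0,"hand":0.18},{"x":0,"y":0.05,"z":0.1,"roll":0,"hand":0.18},{"x":0,"y":0,"z":0,"roll":0,"hand":0.18}]'
```

```text
t: 95.5
tool_pos: [590.8, 41.3, 105.9]
tcp_rot: [-0.0, 0.723, 0.691, -0.0]
force: [0.9, 1.1, -0.5]
grip_width: 22.5
t: 95.8
tool_pos: [591.9, 41.2, 103.1]
tcp_rot: [-0.0, 0.723, 0.691, -0.0]
force: [-0.4, -0.1, 0.2]
grip_width: 22.9
```

```bash
python3 -m creep '[{"x":0,"y":0,"z":0,"roll":0,"hand":0.5},{"x":0,"y":0,"z":0,"roll":0,"hand":0.5},{"x":0,"y":0,"z":0,"roll":0,"hand":0.5},{"x":0,"y":-1,"z":-2,"roll":0,"hand":0.5},{"x":-1,"y":-2,"z":-3,"roll":0,"hand":0.5},{"x":-3,"y":-3,"z":-3,"roll":0,"hand":0.7},{"x":-4,"y":-2,"z":-1,"roll":0,"hand":0.7},{"x":-2,"y":0,"z":0,"roll":0,"hand":0.7},{"x":0,"y":0,"z":0,"roll":0,"hand":0.7},{"x":0,"y":0,"z":0,"roll":0,"hand":0.7},{"x":0,"y":0,"z":0,"roll":0,"hand":0.7}]'
python3 -c "
from h import *
st();d=shot('wrist','wg_w');cap(d,'r',12)"
```

```text
t: 96.9
tool_pos: [508.7, -53.2, 191.9]
tcp_rot: [-0.0, 0.723, 0.691, 0.0]
force: [0.2, 0.2, 0.8]
grip_width: 59.6
t 96.90 pos [508.7 -53.2 191.9] yaw 87.4 tz [-0.  0. -1.] f [0.2 0.2 0.8] w 59.6
r [320.  241.6] [ 16  11 116] [524.  -54.9  12. ]
```

```bash
python3 - <<'E'
from h import *
im=cv2.imread("pics/wg_w.png"); cv2.imwrite("pics/wg_c.png",cv2.resize(im[180:260,270:350],None,fx=7,fy=7,interpolation=cv2.INTER_CUBIC))
d=dict(np.load("wg_w.npz"))
E
python3 - <<'E'
from h import *
import numpy as np
s=st() if 'st' in globals() else None
print(s)
d=dict(np.load('pics/wg_w.npz'))
o=lambda a,b:(270+a/7,180+b/7)
for n,u in dict(bl=o(137,195),br=o(325,105),fl=o(195,330),fr=o(378,232)).items(): print(n,onz(d,u,12.5),onz(d,u,20))
print(onz(d,(320,241.6),12.5))
shot('wrist','wh_w'); shot('scene','wh_s'); shot('side','wh_d')
E
sed -n 1,80p h.py
```

```text
t 96.95 pos [508.7 -53.1 191.8] yaw 87.4 tz [-0.001  0.    -1.   ] f [-0.  -0.6  0.2] w 59.7
None
from bench import status, viewer
import cv2,numpy as np
from scipy.spatial.transform import Rotation as R
def tool():
    s=status.get_state(); T=np.eye(4); q=s["tcp_rot"]; T[:3,:3]=R.from_quat([q[1],q[2],q[3],q[0]]).as_matrix(); T[:3,3]=s["tool_pos"]; return T,s
def shot(n,fn=None):
    T,s=tool(); d=viewer.get_image(n)
    if n=="wrist": d["W"]=T@d["mount"]
    else: d["W"]=d["world_from_camera"]
    if fn: cv2.imwrite(f"pics/{fn}.png",d["img"][:,:,::-1])
    np.savez(f"{fn or n}.npz",img=d["img"],mtx=d["mtx"],W=d["W"]); return d
def ray(d,uv):
    k=d["mtx"];p=np.array([(uv[0]-k[0,2])/k[0,0],-(uv[1]-k[1,2])/k[1,1],-1.]); return d["W"][:3,3],d["W"][:3,:3]@p
def onz(d,uv,z):
    o,v=ray(d,uv); return o+v*(z-o[2])/v[2]
def proj(d,P):
    c=np.linalg.inv(d["W"])@np.r_[P,1]; k=d["mtx"]; return np.array([k[0,2]+k[0,0]*c[0]/-c[2],k[1,2]+k[1,1]*-c[1]/-c[2]])
def st():
    T,s=tool(); print("t %.2f pos %s yaw %.1f tz %s f %s w %.1f"%(s["t"],np.round(s["tool_pos"],1),np.degrees(np.arctan2(T[1,0
[... 788 characters left out ...]
 not None else "")
def cap(d,col,z=46,amin=60):
    h=cv2.cvtColor(d["img"],cv2.COLOR_RGB2HSV); H,S,V=h[...,0],h[...,1],h[...,2]
    m=((H>45)&(H<80)&(S>130)&(V>70)) if col=="g" else (((H<4)|(H>175))&(S>180)&(V>70))
    n,l,s,c=cv2.connectedComponentsWithStats(cv2.morphologyEx(m.astype(np.uint8),cv2.MORPH_OPEN,np.ones((3,3))))
    for i in range(1,n):
        if s[i,4]>amin: print(col,np.round(c[i],1),s[i,2:],np.round(onz(d,c[i],z),1))Traceback (most recent call last):
  File "<stdin>", line 5, in <module>
    fid = stack.enter_context(open(os.fspath(file), "rb"))
                              ~~~~^^^^^^^^^^^^^^^^^^^^^^^
FileNotFoundError: [Errno 2] No such file or directory: 'pics/wg_w.npz'
```

```bash
python3 - <<'E'
from h import *
d=dict(np.load('wg_w.npz'))
o=lambda a,b:(270+a/7,180+b/7)
P={}
for n,u in dict(bl=o(137,195),br=o(325,105),fl=o(195,330),fr=o(378,232)).items(): P[n]=onz(d,u,12.5); print(n,P[n],onz(d,u,20))
b=(P['bl']+P['br'])/2;f=(P['fl']+P['fr'])/2;v=f-b
print(b,f,np.degrees(np.arctan2(v[1],v[0])),np.linalg.norm(v)); w=P['bl']-P['br'];print(np.degrees(np.arctan2(-w[0],w[1])),np.linalg.norm(w))
print(onz(d,(320,241.6),12.5))
shot('side','wh_d')
E
```

```text
bl [493.84714057 -78.70492209  12.5       ] [492.44276858 -78.0385279   20.        ]
br [484.1821545  -56.05017043  12.5       ] [483.00945742 -55.92682278  20.        ]
fl [510.48911846 -72.8586685   12.5       ] [508.68582935 -72.33241214  20.        ]
fr [499.53018538 -50.48178897  12.5       ] [497.98958777 -50.49191841  20.        ]
[489.01464753 -67.37754626  12.5       ] [505.00965192 -61.67022874  12.5       ] 19.63735323386906 16.982745322699884
-156.89590115883624 24.630260424411208
[523.88359686 -54.87299794  12.5       ]
```

View pics/wg_w.png

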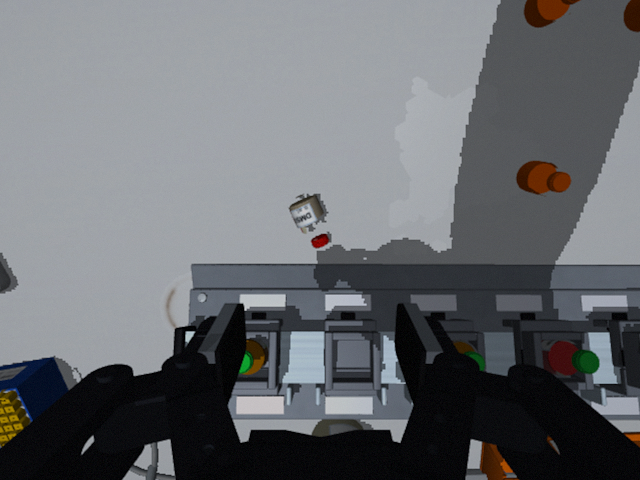

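View pics/wh_d.png

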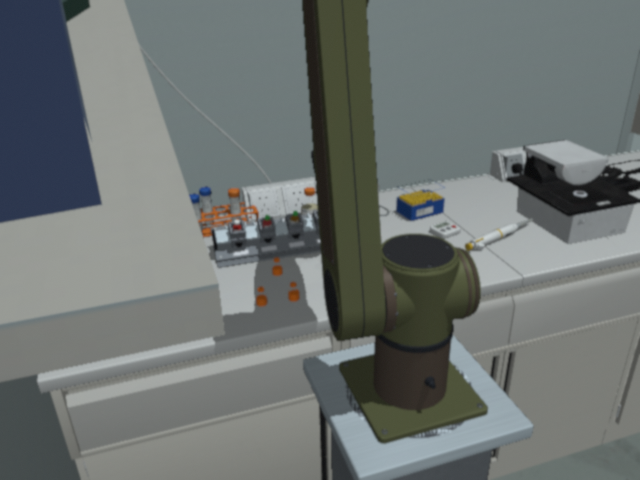

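```bash
python3 - <<'E'
from h import *
go((497,-65.5,60),112)
E
```

```text
need rows total x -1.30 y -1.10 z 13.17 cm roll -24.5
```

```bash
python3 -m creep '[{"x":-1.3,"y":-1.1,"z":1.0,"roll":0,"hand":0.5},{"x":0,"y":0,"z":3.0,"roll":-8.2,"hand":0.5},{"x":0,"y":0,"z":3.2,"roll":-8.2,"hand":0.5},{"x":0,"y":0,"z":3.0,"roll":-8.1,"hand":0.5},{"x":0,"y":0,"z":1.0,"roll":0,"hand":0.5},{"x":0,"y":0,"z":0,"roll":0,"hand":0.5},{"x":0,"y":0,"z":0,"roll":0,"hand":0.5}]' 20 && python3 - <<'E'
from h import *
st();d=shot('wrist','wi_w')
go((497,-65.5,12),112)
cv2.imwrite('pics/wi_c.png',cv2.resize(d['img'][100:480,120:520,::-1],None,fx=1.5,fy=1.5))
E
```

```text
t: 97.7
tool_pos: [497.8, -66.2, 81.0]
tcp_rot: [0.0, 0.561, 0.828, 0.0]
force: [-0.0, -0.4, 0.9]
grip_width: 42.6
t 97.70 pos [497.8 -66.2  81. ] yaw 111.8 tz [ 0.001 -0.    -1.   ] f [-0.  -0.4  0.9] w 42.6
need rows total x 0.14 y -0.11 z 6.94 cm roll -0.2
```

View pics/wi_c.png

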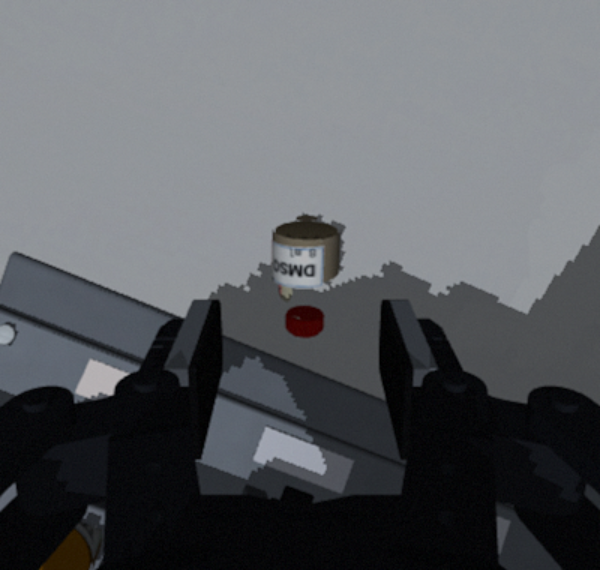

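```bash
python3 - <<'E'
from h import *
d=dict(np.load('wi_w.npz'))
print(d['W'][:3,3], -d['W'][:3,2])
cv2.imwrite('pics/wi_c2.png',cv2.resize(d['img'][230:330,270:390,::-1],None,fx=6,fy=6,interpolation=cv2.INTER_CUBIC))
for uv in [(324,243),(323,259),(300,262),(347,262),(321,290),(309,294),(322,314)]: print(uv,onz(d,uv,12.5)[:2].round(1),onz(d,uv,25)[:2].round(1))
E
```

```text
[429.4033233  -94.30577774 214.37113855] [ 0.26717309  0.10666351 -0.95772722]
(324, 243) [482.7 -70.7] [479.4 -72.1]
(323, 259) [491.5 -67.7] [487.7 -69.4]
(300, 262) [497.9 -78.9] [493.7 -79.9]
(347, 262) [488.2 -54.7] [484.5 -57.2]
(321, 290) [509.2 -61.8] [504.2 -63.8]
(309, 294) [514.  -67.3] [508.8 -68.9]
(322, 314) [522.9 -55.7] [517.1 -58.1]
```

View pics/wi_c2.png

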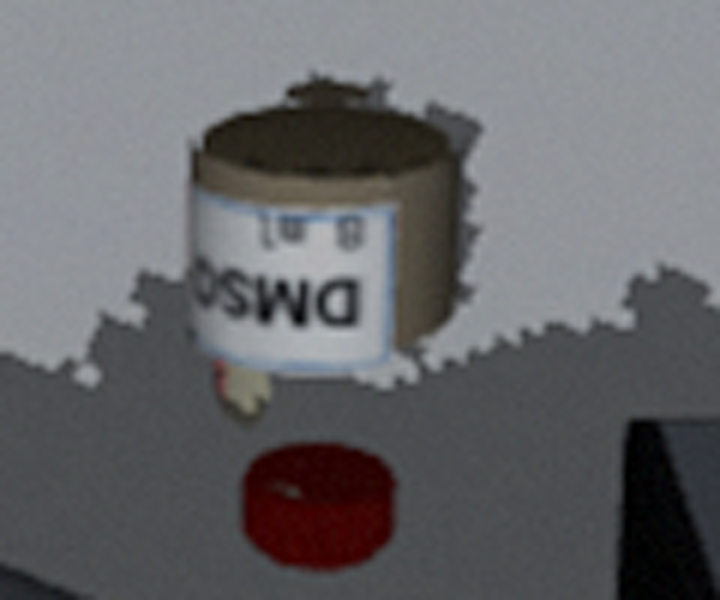

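```bash
python3 -m creep '[{"x":0.1,"y":0,"z":2.5,"roll":0,"hand":0.5},{"x":0,"y":0,"z":2.4,"roll":0,"hand":0.5},{"x":0,"y":0,"z":1.5,"roll":0,"hand":0.5},{"x":0,"y":0,"z":0.5,"roll":0,"hand":0.5},{"x":0,"y":0,"z":0,"roll":0,"hand":0.4},{"x":0,"y":0,"z":0,"roll":0,"hand":0.18},{"x":0,"y":0,"z":0,"roll":0,"hand":0.18},{"x":0,"y":0,"z":0,"roll":0,"hand":0.18}]' 20 && python3 - <<'E'
from h import *
st();d=shot('wrist','wj_w')
cv2.imwrite('pics/wj_c.png',cv2.resize(d['img'][150:480,160:500,::-1],None,fx=1.7,fy=1.7))
E
```

```text
t: 98.55
tool_pos: [497.8, -65.6, 12.4]
tcp_rot: [0.001, 0.56, 0.828, 0.001]
force: [0.3, -0.1, 4.0]
grip_width: 23.1
t 98.55 pos [497.8 -65.6  12.4] yaw 111.9 tz [ 0.003 -0.    -1.   ] f [ 0.3 -0.1  4. ] w 23.1
```

View pics/wj_c.png

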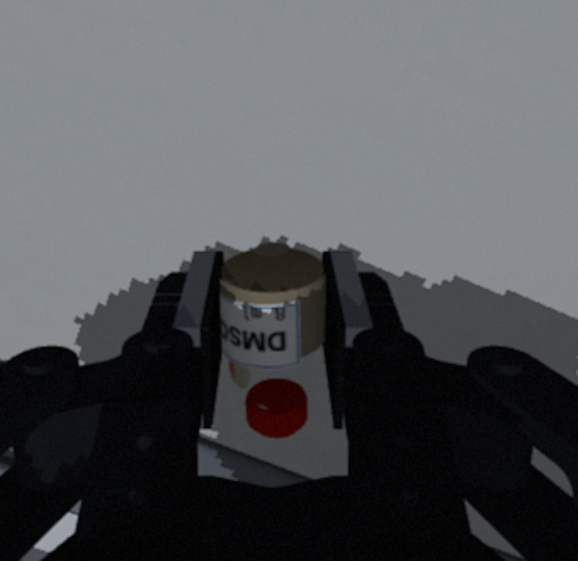

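```bash
python3 -m creep '[{"x":0,"y":0,"z":-2,"roll":0,"hand":0.18},{"x":0,"y":0,"z":-3,"roll":8.2,"hand":0.18},{"x":0,"y":0,"z":-3,"roll":8.2,"hand":0.18},{"x":0,"y":0,"z":-2.3,"roll":8.1,"hand":0.18},{"x":0,"y":0,"z":0,"roll":0,"hand":0.18},{"x":0,"y":0,"z":0,"roll":0,"hand":0.18}]' 20 && python3 - <<'E'
from h import *
st();d=shot('wrist','wk_w')
go((558,-32.5,100),87.35)
cv2.imwrite('pics/wk_c.png',cv2.resize(d['img'][150:480,160:500,::-1],None,fx=1.7,fy=1.7))
E
```

```text
t: 99.2
tool_pos: [496.8, -65.5, 114.4]
tcp_rot: [0.0, 0.722, 0.691, 0.0]
force: [-1.0, 0.1, -0.7]
grip_width: 23.5
t 99.20 pos [496.8 -65.5 114.4] yaw 87.5 tz [ 0.001 -0.    -1.   ] f [-1.   0.1 -0.7] w 23.5
need rows total x 3.56 y 6.06 z 1.35 cm roll 0.1
```

View pics/wk_c.png

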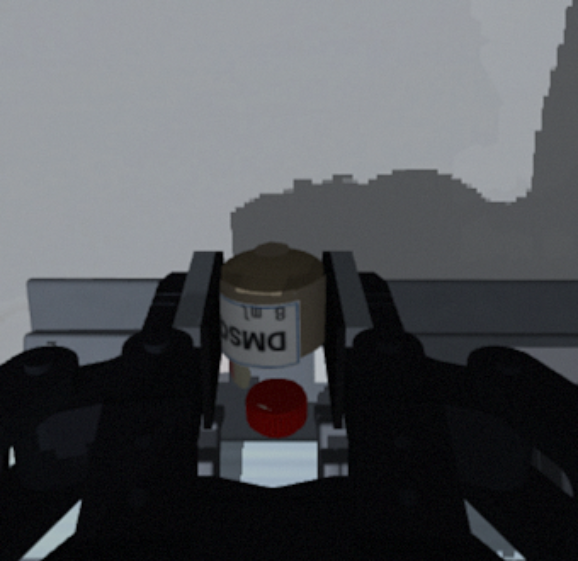

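```bash
python3 -m creep '[{"x":1.8,"y":3,"z":0,"roll":0,"hand":0.18},{"x":1.76,"y":3.15,"z":0,"roll":0,"hand":0.18},{"x":0,"y":0,"z":1.3,"roll":0,"hand":0.18},{"x":0,"y":0,"z":0.6,"roll":0,"hand":0.18},{"x":0,"y":0,"z":0.3,"roll":0,"hand":0.18},{"x":0,"y":0,"z":0.3,"roll":0,"hand":0.18},{"x":0,"y":0,"z":0,"roll":0,"hand":0.18}]' 20 && python3 - <<'E'
from h import *
st();d=shot('wrist','wl_w')
cv2.imwrite('pics/wl_c.png',cv2.resize(d['img'][150:480,160:500,::-1],None,fx=1.7,fy=1.7))
E
```

```text
t: 99.95
tool_pos: [556.8, -32.3, 89.0]
tcp_rot: [-0.002, 0.723, 0.691, -0.001]
force: [-3.2, 1.6, 6.4]
grip_width: 23.2
t 99.95 pos [556.8 -32.3  89. ] yaw 87.4 tz [-0.004  0.002 -1.   ] f [-3.2  1.6  6.4] w 23.2
```

View pics/wl_c.png

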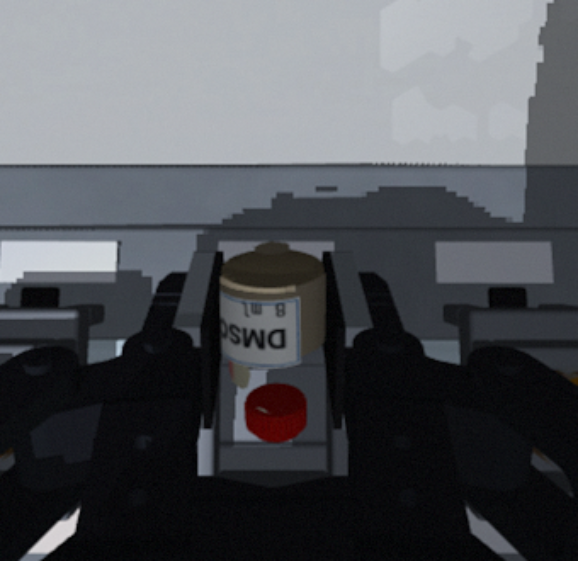

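```bash
python3 -m creep '[{"x":0,"y":0.1,"z":0.3,"roll":0,"hand":0.18},{"x":0,"y":0.1,"z":0.3,"roll":0,"hand":0.18},{"x":0,"y":0,"z":0.3,"roll":0,"hand":0.18},{"x":0,"y":0,"z":0.3,"roll":0,"hand":0.18},{"x":0,"y":0,"z":0.2,"roll":0,"hand":0.18},{"x":0,"y":0,"z":0,"roll":0,"hand":0.18}]' 20 && python3 - <<'E'
from h import *
st();d=shot('wrist','wm_w')
cv2.imwrite('pics/wm_c.png',cv2.resize(d['img'][150:480,160:500,::-1],None,fx=1.7,fy=1.7))
E
```

```text
t: 100.6
tool_pos: [557.9, -32.6, 75.4]
tcp_rot: [-0.002, 0.723, 0.691, -0.001]
force: [-6.6, 1.2, 9.6]
grip_width: 23.6
t 100.60 pos [557.9 -32.6  75.4] yaw 87.4 tz [-0.005  0.001 -1.   ] f [-6.6  1.2  9.6] w 23.6
```

View pics/wm_c.png

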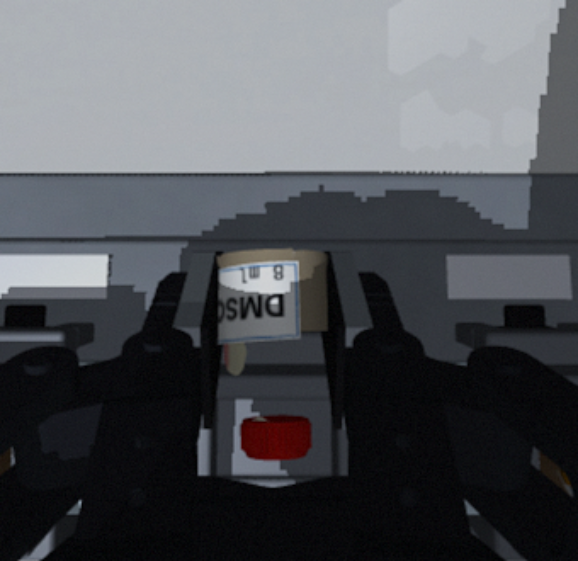

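```bash
python3 -m creep '[{"x":0,"y":0.1,"z":0.3,"roll":0,"hand":0.18},{"x":0,"y":0.1,"z":0.3,"roll":0,"hand":0.18},{"x":0,"y":0.1,"z":0.3,"roll":0,"hand":0.18},{"x":0,"y":0.1,"z":0.3,"roll":0,"hand":0.18},{"x":0,"y":0,"z":0,"roll":0,"hand":0.18}]' 20 && python3 - <<'E'
from h import *
st();d=shot('wrist','wn_w')
cv2.imwrite('pics/wn_c.png',cv2.resize(d['img'][150:480,160:500,::-1],None,fx=1.7,fy=1.7))
E
```

```text
t: 101.15
tool_pos: [561.9, -33.2, 61.9]
tcp_rot: [-0.002, 0.723, 0.691, -0.002]
force: [-3.9, -0.1, -2.0]
grip_width: 22.9
t 101.15 pos [561.9 -33.2  61.9] yaw 87.4 tz [-0.006  0.    -1.   ] f [-3.9 -0.1 -2. ] w 22.9
```

View pics/wn_c.png

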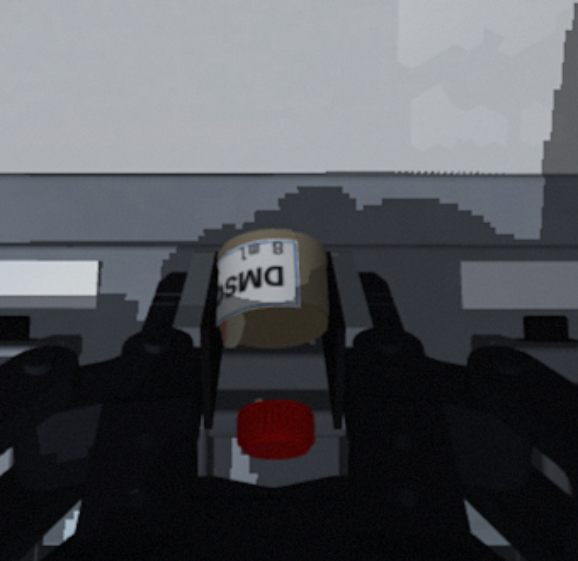

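```bash
python3 - <<'E'
from h import *
d=dict(np.load('wn_w.npz'))
T,s=tool();P=T[:3,3];ex=np.array([.999,-.046,0])
print('seen cap',160+277/1.7,150+430/1.7)
for a in range(0,111,15):
    v=np.cos(np.radians(a))*ex+np.array([0,0,np.sin(np.radians(a))])
    print(a,[proj(d,P+k*v).round(0) for k in (-12,31)])
E
```

```text
seen cap 322.94117647058823 402.94117647058823
0 [array([323., 302.]), array([322., 398.])]
15 [array([322., 299.]), array([322., 409.])]
30 [array([322., 299.]), array([322., 416.])]
45 [array([322., 301.]), array([323., 417.])]
60 [array([322., 304.]), array([323., 411.])]
75 [array([322., 310.]), array([323., 398.])]
90 [array([322., 316.]), array([323., 379.])]
105 [array([322., 323.]), array([323., 354.])]
```

```bash
python3 -m creep '[{"x":0,"y":0,"z":0.3,"roll":0,"hand":0.18},{"x":0,"y":0,"z":0.3,"roll":0,"hand":0.18},{"x":0,"y":0,"z":0.0,"roll":0,"hand":0.18},{"x":0,"y":-1,"z":0,"roll":0,"hand":0.18},{"x":0,"y":-3,"z":0,"roll":0,"hand":0.18},{"x":-1,"y":-4,"z":0,"roll":0,"hand":0.18},{"x":-1,"y":-3,"z":0,"roll":0,"hand":0.18},{"x":0,"y":0,"z":0,"roll":0,"hand":0.18},{"x":0,"y":0,"z":0,"roll":0,"hand":0.18}]' 20 && python3 - <<'E'
from h import *
st();d=shot('wrist','wo_w')
cv2.imwrite('pics/wo_c.png',cv2.resize(d['img'][150:480,160:500,::-1],None,fx=1.7,fy=1.7))
E
```

```text
t: 102.1
tool_pos: [455.1, -48.2, 57.6]
tcp_rot: [0.001, 0.723, 0.691, 0.001]
force: [0.4, -0.1, 0.7]
grip_width: 23.3
t 102.10 pos [455.1 -48.2  57.6] yaw 87.3 tz [ 0.002 -0.    -1.   ] f [ 0.4 -0.1  0.7] w 23.3
```

View pics/wo_c.png

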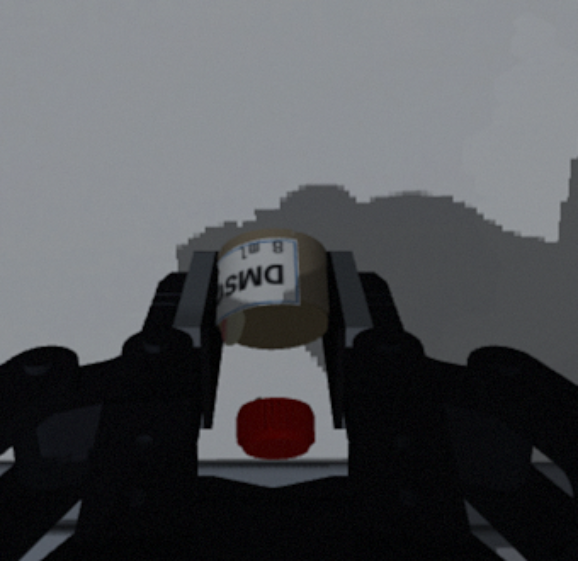

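```bash
python3 -m creep '[{"x":0,"y":0,"z":2,"roll":0,"hand":0.18},{"x":0,"y":0,"z":1.6,"roll":0,"hand":0.18},{"x":0,"y":0,"z":0.3,"roll":0,"hand":0.18},{"x":0,"y":0,"z":0.3,"roll":0,"hand":0.18},{"x":0,"y":0,"z":0.2,"roll":0,"hand":0.18},{"x":0,"y":0,"z":0.1,"roll":0,"hand":0.18},{"x":0,"y":0,"z":0,"roll":0,"hand":0.18}]' 20 && python3 - <<'E'
from h import *
st();d=shot('wrist','wp_w')
cv2.imwrite('pics/wp_c.png',cv2.resize(d['img'][150:480,160:500,::-1],None,fx=1.7,fy=1.7))
E
```

```text
t: 102.85
tool_pos: [455.3, -48.0, 12.5]
tcp_rot: [0.0, 0.723, 0.691, 0.0]
force: [0.8, -0.1, 0.2]
grip_width: 23.2
t 102.85 pos [455.3 -48.   12.5] yaw 87.4 tz [ 0.001 -0.    -1.   ] f [ 0.8 -0.1  0.2] w 23.2
```

View pics/wp_c.png

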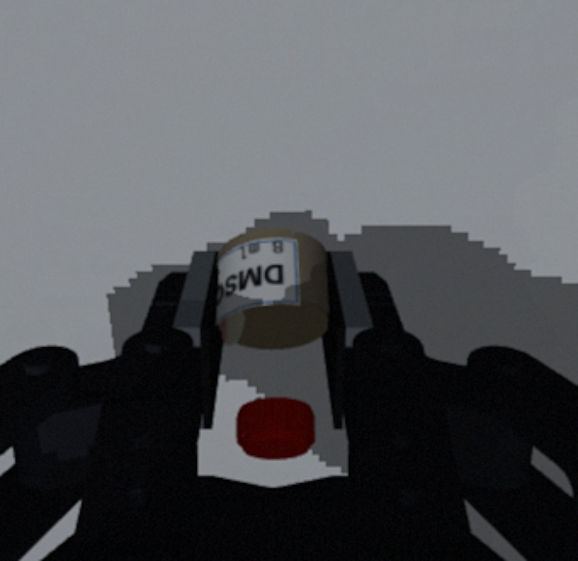

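```bash
python3 -m creep '[{"x":0,"y":0,"z":0.15,"roll":0,"hand":0.18},{"x":0,"y":0,"z":0.15,"roll":0,"hand":0.18},{"x":0,"y":0,"z":0,"roll":0,"hand":0.18},{"x":0,"y":0,"z":0,"roll":0,"hand":0.18}]' 20 && python3 - <<'E'
from h import *
st();d=shot('wrist','wq_w')
cv2.imwrite('pics/wq_c.png',cv2.resize(d['img'][150:480,160:500,::-1],None,fx=1.7,fy=1.7))
E
```

```text
t: 103.3
tool_pos: [455.6, -48.1, 10.9]
tcp_rot: [0.001, 0.723, 0.691, 0.001]
force: [-3.1, 0.4, 15.1]
grip_width: 23.5
t 103.30 pos [455.6 -48.1  10.9] yaw 87.4 tz [ 0.002 -0.    -1.   ] f [-3.1  0.4 15.1] w 23.5
```

View pics/wq_c.png

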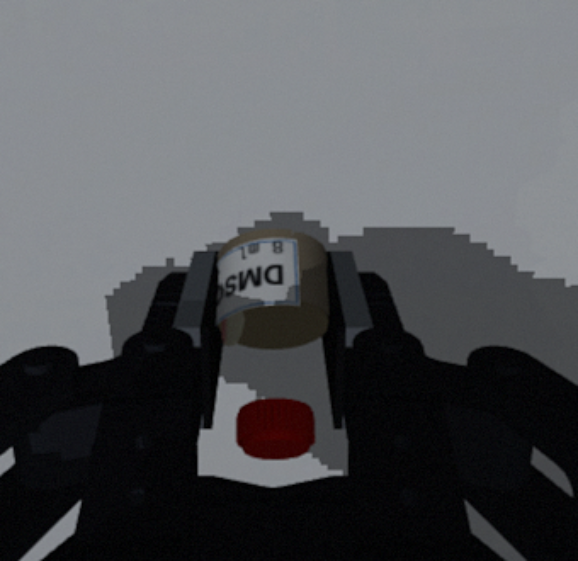

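```bash
python3 -m creep '[{"x":0,"y":0,"z":-0.15,"roll":0,"hand":0.18},{"x":0,"y":0,"z":0,"roll":0,"hand":0.25},{"x":0,"y":0,"z":0,"roll":0,"hand":0.3},{"x":0,"y":0,"z":0,"roll":0,"hand":0.4},{"x":0,"y":0,"z":0,"roll":0,"hand":0.5},{"x":0,"y":0,"z":0,"roll":0,"hand":0.5},{"x":0,"y":0,"z":0,"roll":0,"hand":0.5}]' 20 && python3 - <<'E'
from h import *
st();d=shot('wrist','wr_w')
cv2.imwrite('pics/wr_c.png',cv2.resize(d['img'][150:480,160:500,::-1],None,fx=1.7,fy=1.7))
E
```

```text
t: 104.05
tool_pos: [454.7, -48.0, 10.5]
tcp_rot: [-0.0, 0.723, 0.691, -0.0]
force: [-0.5, 0.1, -1.2]
grip_width: 42.5
t 104.05 pos [454.7 -48.   10.5] yaw 87.4 tz [-0.  0. -1.] f [-0.5  0.1 -1.2] w 42.5
```

View pics/wr_c.png

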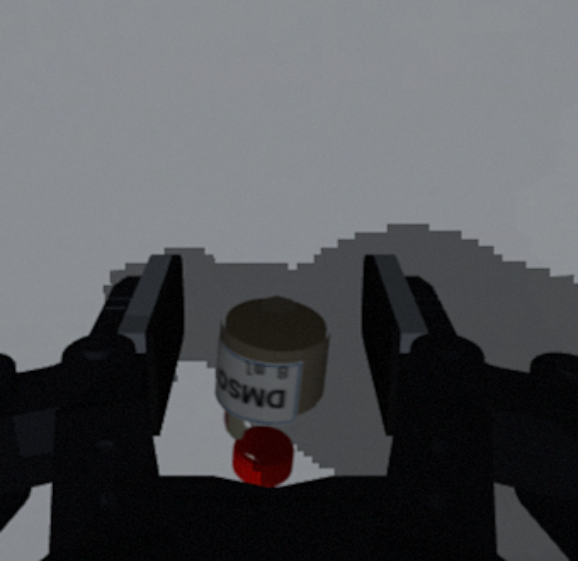

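```bash
python3 - <<'E'
from h import *
T,s=tool();ex=np.array([.999,-.046,0])
for n,P in (('wk_w',(496.8,-65.5,114.4)),('wm_w',(557.9,-32.6,75.4)),('wn_w',(561.9,-33.2,61.9))):
  d=dict(np.load(n+'.npz'));P=np.array(P)
  h=cv2.cvtColor(d["img"],cv2.COLOR_RGB2HSV);m=((h[...,0]<6)|(h[...,0]>172))&(h[...,1]>150)&(h[...,2]>40)
  m[:330]=0;ys,xs=np.nonzero(m);print(n,'cap',xs.mean(),ys.mean(),xs.min(),xs.max(),ys.min(),ys.max())
  for k in (25,28,31): print(k,[(a,int(proj(d,P+k*(np.cos(np.radians(a))*ex+np.array([0,0,np.sin(np.radians(a))])))[1])) for a in range(0,106,15)])
d=dict(np.load('wr_w.npz'))
for uv in [(160+275/1.7,150+325/1.7),(160+263/1.7,150+458/1.7)]: print(onz(d,uv,12.5))
cv2.imwrite('pics/wr_c2.png',cv2.resize(d['img'][310:450,270:370,::-1],None,fx=4,fy=4))
E
```

```text
wk_w cap 322.248496993988 389.75551102204406 305 340 373 407
25 [(0, 384), (15, 393), (30, 398), (45, 398), (60, 393), (75, 383), (90, 367), (105, 348)]
28 [(0, 391), (15, 400), (30, 406), (45, 407), (60, 402), (75, 390), (90, 373), (105, 351)]
31 [(0, 397), (15, 408), (30, 415), (45, 416), (60, 411), (75, 398), (90, 379), (105, 354)]
wm_w cap 322.2158192090395 407.7502824858757 302 342 394 420
25 [(0, 385), (15, 393), (30, 398), (45, 398), (60, 393), (75, 382), (90, 367), (105, 348)]
28 [(0, 391), (15, 401), (30, 406), (45, 407), (60, 402), (75, 390), (90, 372), (105, 351)]
31 [(0, 397), (15, 408), (30, 415), (45, 416), (60, 411), (75, 398), (90, 378), (105, 353)]
wn_w cap 321.8806613946801 402.00287562904384 300 344 385 419
25 [(0, 385), (15, 393), (30, 398), (45, 398), (60, 393), (75, 382), (90, 367), (105, 348)]
28 [(0, 391), (15, 401), (30, 407), (45, 407), (60, 402), (75, 390), (90, 372), (105, 351)]
31 [(0, 397), (15, 408), (30, 415), (45, 416), (60, 411), (75, 398), (90, 378), (105, 353)]
[458.43692288 -48.37497899  12.5       ]
[494.67953357 -52.86793103  12.5       ]
```

View pics/wr_c2.png

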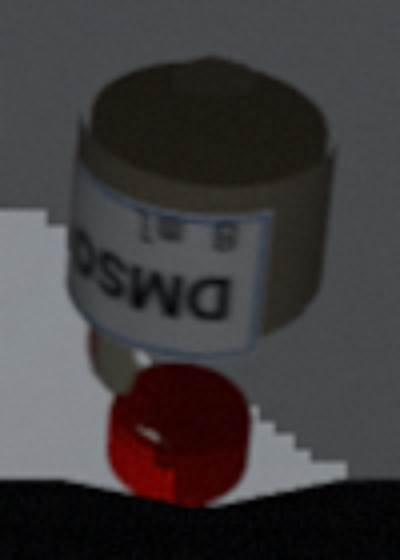

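```bash
python3 -m creep '[{"x":-0.05,"y":0.6,"z":-0.2,"roll":4,"hand":0.5},{"x":0,"y":0,"z":0,"roll":0,"hand":0.5},{"x":0,"y":0,"z":0,"roll":0,"hand":0.3},{"x":0,"y":0,"z":0,"roll":0,"hand":0.18},{"x":0,"y":0,"z":0,"roll":0,"hand":0.18},{"x":0,"y":0,"z":0,"roll":0,"hand":0.18},{"x":0,"y":0,"z":-3,"roll":0,"hand":0.18},{"x":0,"y":0,"z":-5,"roll":-4,"hand":0.18},{"x":0,"y":0,"z":-2,"roll":0,"hand":0.18},{"x":0,"y":0,"z":0,"roll":0,"hand":0.18},{"x":0,"y":0,"z":0,"roll":0,"hand":0.18}]' 20 && python3 - <<'E'
from h import *
st();d=shot('wrist','ws_w')
go((562,-32.8,112),87.35)
h=cv2.cvtColor(d["img"],cv2.COLOR_RGB2HSV);m=((h[...,0]<6)|(h[...,0]>172))&(h[...,1]>150)&(h[...,2]>40)
m[:330]=0;ys,xs=np.nonzero(m);print('cap',xs.mean(),ys.mean())
cv2.imwrite('pics/ws_c.png',cv2.resize(d['img'][150:480,160:500,::-1],None,fx=1.7,fy=1.7))
E
```

```text
t: 105.2
tool_pos: [460.6, -48.7, 112.5]
tcp_rot: [0.0, 0.723, 0.691, 0.0]
force: [0.1, -0.1, -0.7]
grip_width: 23.5
t 105.20 pos [460.6 -48.7 112.5] yaw 87.4 tz [ 0. -0. -1.] f [ 0.1 -0.1 -0.7] w 23.5
need rows total x 2.05 y 10.13 z -0.04 cm roll 0.0
cap 323.07863974495217 403.8161530286929
```

View pics/ws_c.png

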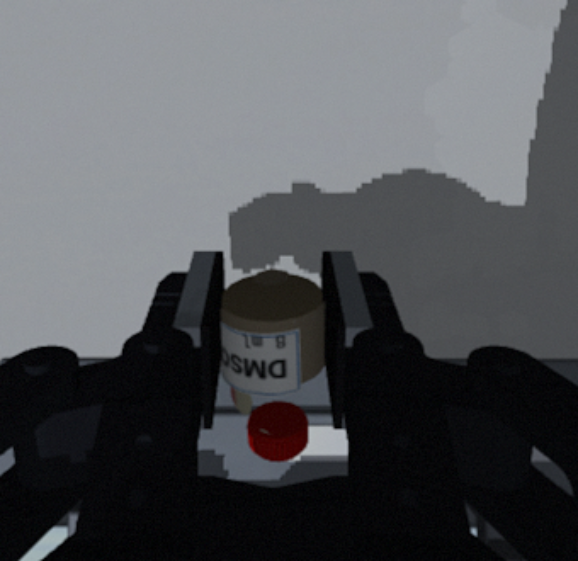

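```bash
python3 -m creep '[{"x":1,"y":3.5,"z":0,"roll":0,"hand":0.18},{"x":1.05,"y":4.5,"z":0,"roll":0,"hand":0.18},{"x":0,"y":2.1,"z":0,"roll":0,"hand":0.18},{"x":0,"y":0,"z":1.3,"roll":0,"hand":0.18},{"x":0,"y":0,"z":0.7,"roll":0,"hand":0.18},{"x":0,"y":0,"z":0.3,"roll":0,"hand":0.18},{"x":0,"y":0,"z":0.3,"roll":0,"hand":0.18},{"x":0,"y":0,"z":0.3,"roll":0,"hand":0.18},{"x":0,"y":0.0,"z":0.3,"roll":0,"hand":0.18},{"x":0,"y":0.0,"z":0.3,"roll":0,"hand":0.18},{"x":0,"y":0,"z":0,"roll":0,"hand":0.18}]' 20 && python3 - <<'E'
from h import *
st();d=shot('wrist','wt_w')
go((562,-32.8,70),87.35)
h=cv2.cvtColor(d["img"],cv2.COLOR_RGB2HSV);m=((h[...,0]<6)|(h[...,0]>172))&(h[...,1]>150)&(h[...,2]>40)
m[:330]=0;ys,xs=np.nonzero(m);print('cap',xs.mean(),ys.mean())
cv2.imwrite('pics/wt_c.png',cv2.resize(d['img'][150:480,160:500,::-1],None,fx=1.7,fy=1.7))
E
```

```text
t: 106.35
tool_pos: [559.1, -32.5, 77.1]
tcp_rot: [-0.002, 0.723, 0.691, -0.002]
force: [-5.9, 0.8, 11.3]
grip_width: 23.1
t 106.35 pos [559.1 -32.5  77.1] yaw 87.4 tz [-0.006  0.001 -1.   ] f [-5.9  0.8 11.3] w 23.1
need rows total x -0.02 y 0.28 z 0.72 cm roll 0.0
cap 321.9328 427.232
```

View pics/wt_c.png

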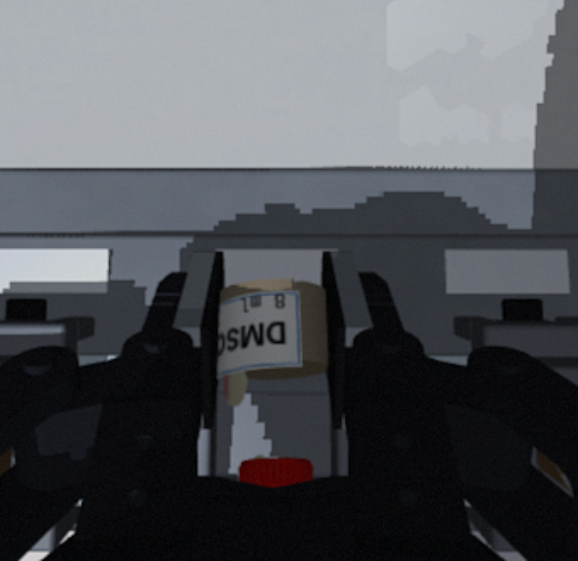

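```bash
python3 -m creep '[{"x":0,"y":0.1,"z":0.3,"roll":0,"hand":0.18},{"x":0,"y":0.1,"z":0.3,"roll":0,"hand":0.18},{"x":0,"y":0.1,"z":0.3,"roll":0,"hand":0.18},{"x":0,"y":0.1,"z":0.2,"roll":0,"hand":0.18},{"x":0,"y":0,"z":0,"roll":0,"hand":0.18}]' 20 && python3 - <<'E'
from h import *
st();d=shot('wrist','wu_w')
h=cv2.cvtColor(d["img"],cv2.COLOR_RGB2HSV);m=((h[...,0]<6)|(h[...,0]>172))&(h[...,1]>150)&(h[...,2]>40)
m[:330]=0;ys,xs=np.nonzero(m);print('cap',xs.mean(),ys.mean())
cv2.imwrite('pics/wu_c.png',cv2.resize(d['img'][150:480,160:500,::-1],None,fx=1.7,fy=1.7))
E
```

```text
t: 106.9
tool_pos: [560.0, -32.8, 65.3]
tcp_rot: [-0.004, 0.723, 0.691, -0.004]
force: [-9.8, 0.8, 9.9]
grip_width: 23.2
t 106.90 pos [560.  -32.8  65.3] yaw 87.4 tz [-0.011  0.001 -1.   ] f [-9.8  0.8  9.9] w 23.2
cap 321.8465863453815 420.84979919678716
```

View pics/wu_c.png

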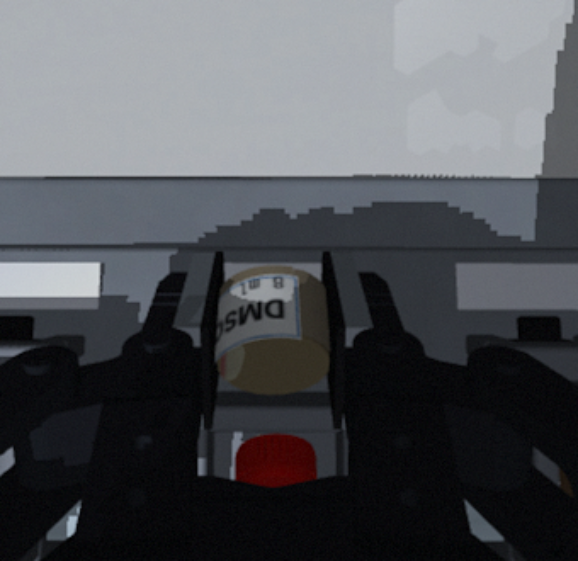

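```bash
python3 -m creep '[{"x":0,"y":0.15,"z":0.2,"roll":0,"hand":0.18},{"x":0,"y":0.1,"z":0.2,"roll":0,"hand":0.18},{"x":0,"y":0.1,"z":0.2,"roll":0,"hand":0.18},{"x":0,"y":0.1,"z":0.1,"roll":0,"hand":0.18},{"x":0,"y":0,"z":0,"roll":0,"hand":0.18}]' 20 && python3 - <<'E'
from h import *
st();d=shot('wrist','wv_w')
h=cv2.cvtColor(d["img"],cv2.COLOR_RGB2HSV);m=((h[...,0]<6)|(h[...,0]>172))&(h[...,1]>150)&(h[...,2]>40)
m[:330]=0;ys,xs=np.nonzero(m);print('cap',xs.mean(),ys.mean())
T,s=tool();P=s['tool_pos'];ex=np.array([.999,-.046,0])
for k in (32,34,36): print(k,[(a,int(proj(d,P+k*(np.cos(np.radians(a))*ex+np.array([0,0,np.sin(np.radians(a))])))[1])) for a in range(45,116,10)])
cv2.imwrite('pics/wv_c.png',cv2.resize(d['img'][150:480,160:500,::-1],None,fx=1.7,fy=1.7))
E
```

```text
t: 107.45
tool_pos: [561.8, -32.9, 57.2]
tcp_rot: [-0.006, 0.723, 0.691, -0.006]
force: [-13.2, 0.0, 10.6]
grip_width: 23.3
t 107.45 pos [561.8 -32.9  57.2] yaw 87.4 tz [-0.016  0.001 -1.   ] f [-13.2   0.   10.6] w 23.3
cap 321.6385721368369 412.56866633614277
32 [(45, 419), (55, 416), (65, 409), (75, 399), (85, 386), (95, 371), (105, 353), (115, 334)]
34 [(45, 425), (55, 422), (65, 415), (75, 405), (85, 391), (95, 374), (105, 355), (115, 335)]
36 [(45, 432), (55, 429), (65, 422), (75, 411), (85, 396), (95, 377), (105, 357), (115, 335)]
```

View pics/wv_c.png

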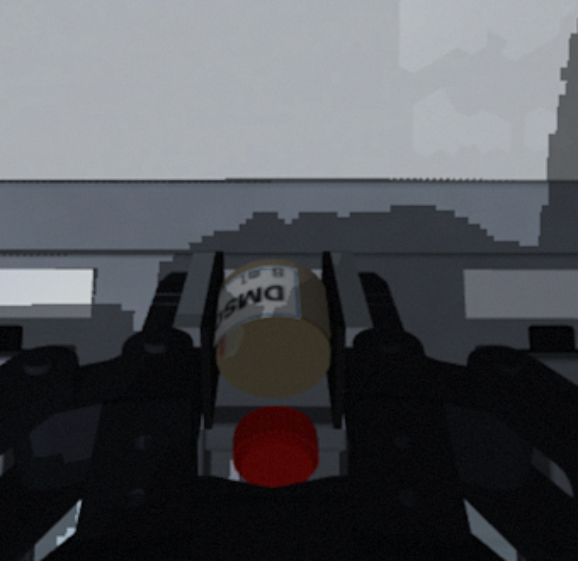

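```bash
python3 -m creep '[{"x":0,"y":0.15,"z":0.1,"roll":0,"hand":0.18},{"x":0,"y":0.15,"z":0.1,"roll":0,"hand":0.18},{"x":0,"y":0.15,"z":0,"roll":0,"hand":0.18},{"x":0,"y":0.15,"z":0,"roll":0,"hand":0.18},{"x":0,"y":0,"z":0,"roll":0,"hand":0.18}]' 20 && python3 - <<'E'
from h import *
st();d=shot('wrist','ww_w')
h=cv2.cvtColor(d["img"],cv2.COLOR_RGB2HSV);m=((h[...,0]<6)|(h[...,0]>172))&(h[...,1]>150)&(h[...,2]>40)
m[:330]=0;ys,xs=np.nonzero(m);print('cap',xs.mean(),ys.mean())
cv2.imwrite('pics/ww_c.png',cv2.resize(d['img'][150:480,160:500,::-1],None,fx=1.7,fy=1.7))
E
```

```text
t: 108.0
tool_pos: [565.5, -33.0, 52.7]
tcp_rot: [-0.008, 0.723, 0.691, -0.008]
force: [-13.0, 1.0, -1.4]
grip_width: 23.3
t 108.00 pos [565.5 -33.   52.7] yaw 87.4 tz [-0.022  0.001 -1.   ] f [-13.    1.   -1.4] w 23.3
cap 321.76574895007 409.54689687354175
```

View pics/ww_c.png

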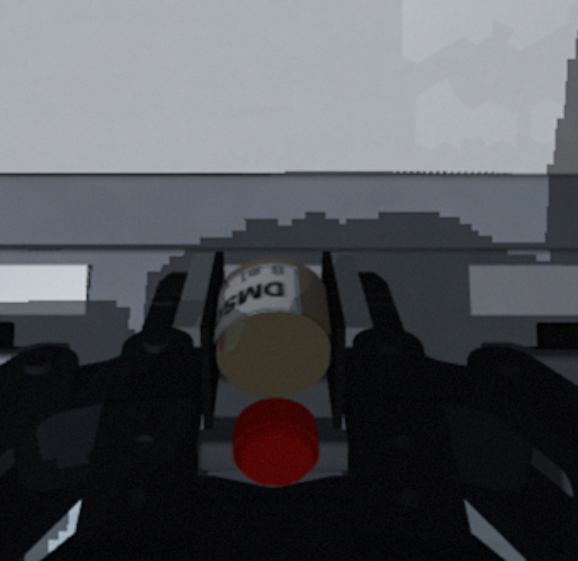

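```bash
python3 -m creep '[{"x":0,"y":-1,"z":0,"roll":0,"hand":0.18},{"x":0,"y":-3,"z":0,"roll":0,"hand":0.18},{"x":-1,"y":-4,"z":0,"roll":0,"hand":0.18},{"x":-1,"y":-2.5,"z":1,"roll":0,"hand":0.18},{"x":0,"y":0,"z":2,"roll":0,"hand":0.18},{"x":0,"y":0,"z":0.6,"roll":0,"hand":0.18},{"x":0,"y":0,"z":0,"roll":0,"hand":0.18},{"x":0,"y":0,"z":0,"roll":0,"hand":0.18}]' 20 && python3 - <<'E'
from h import *
st()
E
```

```text
t: 108.85
tool_pos: [472.1, -48.7, 21.8]
tcp_rot: [0.0, 0.723, 0.691, 0.0]
force: [-0.7, 0.4, -0.6]
grip_width: 23.3
t 108.85 pos [472.1 -48.7  21.8] yaw 87.4 tz [ 0.001 -0.    -1.   ] f [-0.7  0.4 -0.6] w 23.3
```

```bash
python3 -m creep '[{"x":0,"y":0,"z":0.8,"roll":0,"hand":0.18},{"x":0,"y":0,"z":0.2,"roll":0,"hand":0.18},{"x":0,"y":-0.3,"z":0.1,"roll":0,"hand":0.18},{"x":0,"y":-0.5,"z":0.1,"roll":0,"hand":0.18},{"x":0,"y":-0.5,"z":0.1,"roll":0,"hand":0.18},{"x":0,"y":-0.5,"z":0,"roll":0,"hand":0.18},{"x":0,"y":-0.5,"z":0,"roll":0,"hand":0.18},{"x":0,"y":0,"z":0,"roll":0,"hand":0.18}]' 20 && python3 - <<'E'
from h import *
st();d=shot('wrist','wx_w')
h=cv2.cvtColor(d["img"],cv2.COLOR_RGB2HSV);m=((h[...,0]<6)|(h[...,0]>172))&(h[...,1]>150)&(h[...,2]>40)
m[:330]=0;ys,xs=np.nonzero(m);print('cap',xs.mean(),ys.mean())
cv2.imwrite('pics/wx_c.png',cv2.resize(d['img'][150:480,160:500,::-1],None,fx=1.7,fy=1.7))
E
```

```text
t: 109.65
tool_pos: [447.0, -47.6, 8.7]
tcp_rot: [-0.0, 0.723, 0.691, -0.0]
force: [-0.1, 0.2, -0.5]
grip_width: 23.3
t 109.65 pos [447.  -47.6   8.7] yaw 87.4 tz [-0.001  0.    -1.   ] f [-0.1  0.2 -0.5] w 23.3
cap 321.8316221765914 410.9717659137577
```

View pics/wx_c.png

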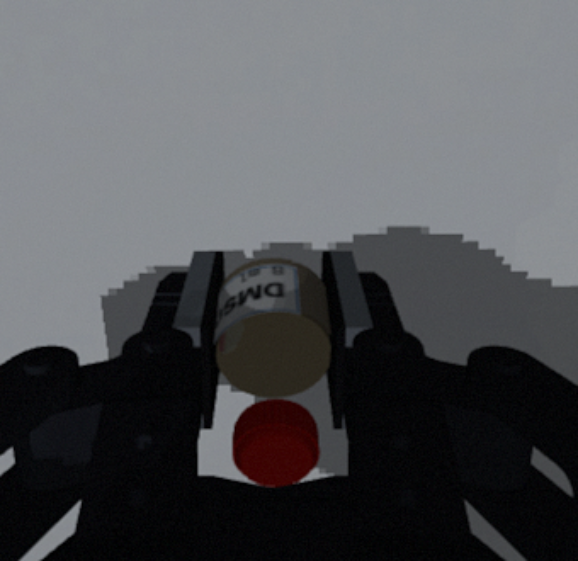

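```bash
python3 -m creep '[{"x":0,"y":0,"z":0,"roll":0,"hand":0.3},{"x":0,"y":0,"z":0,"roll":0,"hand":0.4},{"x":0,"y":0,"z":0,"roll":0,"hand":0.4},{"x":0,"y":0,"z":0,"roll":0,"hand":0.4}]' 20 && python3 - <<'E'
from h import *
st();d=shot('wrist','wy_w')
cv2.imwrite('pics/wy_c.png',cv2.resize(d['img'][150:480,160:500,::-1],None,fx=1.7,fy=1.7))
E
```

```text
t: 110.1
tool_pos: [448.6, -47.7, 8.7]
tcp_rot: [0.0, 0.723, 0.691, 0.0]
force: [0.4, 0.7, -0.1]
grip_width: 33.9
t 110.10 pos [448.6 -47.7   8.7] yaw 87.4 tz [ 0. -0. -1.] f [ 0.4  0.7 -0.1] w 33.9
```

View pics/wy_c.png

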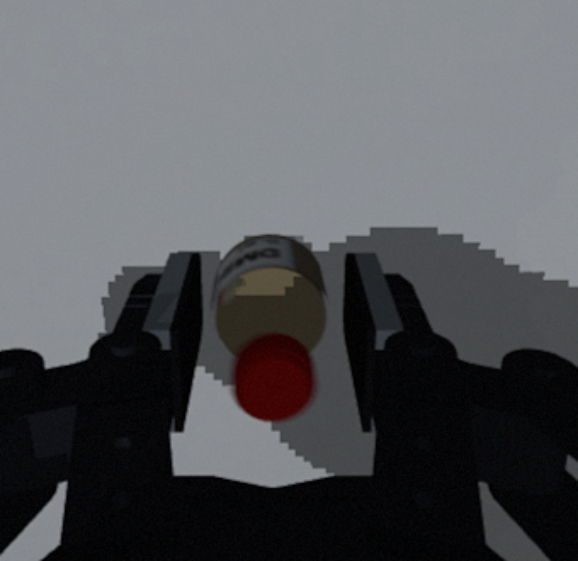

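```bash
python3 -m creep '[{"x":0,"y":0,"z":0,"roll":0,"hand":0.45},{"x":0,"y":0,"z":0,"roll":0,"hand":0.45},{"x":0,"y":0,"z":0,"roll":0,"hand":0.45},{"x":0,"y":0,"z":0,"roll":0,"hand":0.45},{"x":0,"y":0,"z":-2.4,"roll":0,"hand":0.5},{"x":0,"y":0,"z":0,"roll":0,"hand":0.5},{"x":0,"y":0,"z":0,"roll":0,"hand":0.5}]' 20 && python3 - <<'E'
from h import *
st();d=shot('wrist','wz_w')
cap(d,'r',46)
cv2.imwrite('pics/wz_c.png',cv2.resize(d['img'][150:480,160:500,::-1],None,fx=1.7,fy=1.7))
E
```

```text
t: 110.85
tool_pos: [449.0, -47.7, 33.0]
tcp_rot: [0.001, 0.723, 0.691, 0.001]
force: [-0.2, 0.2, -0.5]
grip_width: 42.4
t 110.85 pos [449.  -47.7  33. ] yaw 87.4 tz [ 0.002 -0.    -1.   ] f [-0.2  0.2 -0.5] w 42.4
r [315.6 322.8] [ 13  11 115] [439.  -49.7  46. ]
```

View pics/wz_c.png

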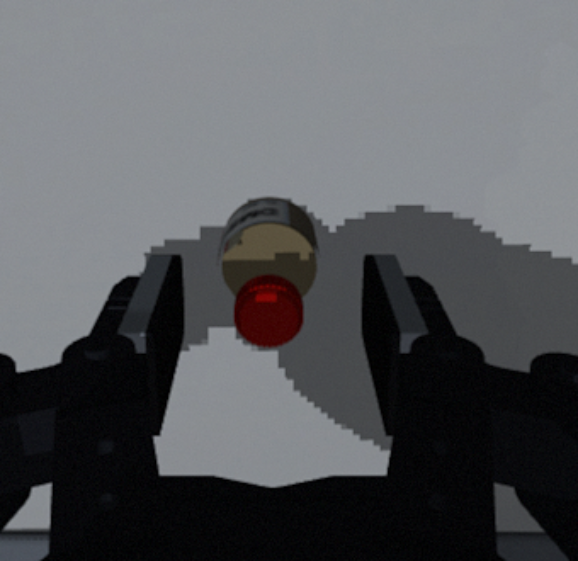

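```bash
python3 - <<'E'
from h import *
d=dict(np.load('wz_w.npz'))
p=onz(d,(160+268.5/1.7,150+310/1.7),45);print(p)
go((p[0],p[1],33),87.35)
E
```

```text
[443.28955254 -49.14558646  45.        ]
need rows total x -0.17 y -0.50 z -0.05 cm roll 0.0
```

```bash
python3 -m creep '[{"x":-0.15,"y":-0.5,"z":0,"roll":0,"hand":0.5},{"x":0,"y":0,"z":0,"roll":0,"hand":0.5},{"x":0,"y":0,"z":0,"roll":0,"hand":0.3},{"x":0,"y":0,"z":0,"roll":0,"hand":0.18},{"x":0,"y":0,"z":0,"roll":0,"hand":0.18},{"x":0,"y":0,"z":0,"roll":0,"hand":0.18},{"x":0,"y":0,"z":-3,"roll":0,"hand":0.18},{"x":0,"y":0,"z":-4,"roll":0,"hand":0.18},{"x":0,"y":0,"z":-4,"roll":0,"hand":0.18},{"x":0,"y":0,"z":0,"roll":0,"hand":0.18},{"x":0,"y":0,"z":0,"roll":0,"hand":0.18}]' 20 && python3 - <<'E'
from h import *
st();d=shot('wrist','xa_w')
go((596.8,-34.1,130),87.35)
cv2.imwrite('pics/xa_c.png',cv2.resize(d['img'][150:480,160:500,::-1],None,fx=1.7,fy=1.7))
E
```

```text
t: 112.0
tool_pos: [444.2, -49.0, 143.5]
tcp_rot: [0.001, 0.723, 0.691, 0.001]
force: [-0.3, 0.2, -1.0]
grip_width: 22.6
t 112.00 pos [444.2 -49.  143.5] yaw 87.4 tz [ 0.003 -0.    -1.   ] f [-0.3  0.2 -1. ] w 22.6
need rows total x 2.18 y 15.30 z 1.23 cm roll 0.0
```

View pics/xa_c.png

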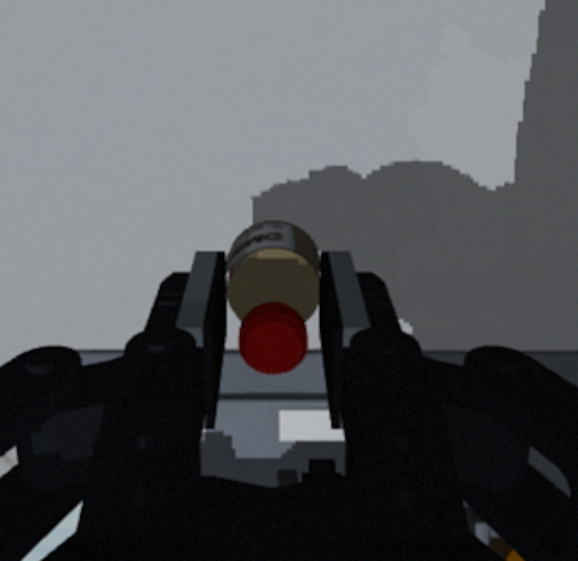

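```bash
python3 -m creep '[{"x":0.5,"y":3,"z":0,"roll":0,"hand":0.18},{"x":0.6,"y":4.3,"z":0,"roll":0,"hand":0.18},{"x":0.6,"y":4.3,"z":0,"roll":0,"hand":0.18},{"x":0.48,"y":3.7,"z":0,"roll":0,"hand":0.18},{"x":0,"y":0,"z":0,"roll":0,"hand":0.18},{"x":0,"y":0,"z":0,"roll":0,"hand":0.18}]' 20 && python3 - <<'E'
from h import *
st();go((596.8,-34.1,128),87.35)
E
```

```text
t: 112.65
tool_pos: [595.9, -34.0, 140.0]
tcp_rot: [-0.002, 0.723, 0.691, -0.002]
force: [-1.0, -0.0, -0.3]
grip_width: 22.5
t 112.65 pos [595.9 -34.  140. ] yaw 87.4 tz [-0.005  0.    -1.   ] f [-1.  -0.  -0.3] w 22.5
need rows total x -0.01 y 0.10 z 1.20 cm roll 0.0
```

```bash
python3 -m creep '[{"x":0,"y":0.1,"z":0.7,"roll":0,"hand":0.18},{"x":0,"y":0,"z":0.4,"roll":0,"hand":0.18},{"x":0,"y":0,"z":0.2,"roll":0,"hand":0.18},{"x":0,"y":0,"z":0.2,"roll":0,"hand":0.18},{"x":0,"y":0,"z":0.2,"roll":0,"hand":0.18},{"x":0,"y":0,"z":0.2,"roll":0,"hand":0.18},{"x":0,"y":0,"z":0,"roll":0,"hand":0.18}]' 20 && python3 - <<'E'
from h import *
st();d=shot('wrist','xb_w')
h=cv2.cvtColor(d["img"],cv2.COLOR_RGB2HSV);m=((h[...,0]<6)|(h[...,0]>172))&(h[...,1]>150)&(h[...,2]>40)
m[:250]=0;ys,xs=np.nonzero(m);print('cap',xs.mean(),ys.mean())
E
```

```text
t: 113.35
tool_pos: [597.5, -34.2, 126.6]
tcp_rot: [0.0, 0.723, 0.691, 0.0]
force: [-6.2, 0.5, 15.3]
grip_width: 22.3
t 113.35 pos [597.5 -34.2 126.6] yaw 87.4 tz [ 0.001  0.    -1.   ] f [-6.2  0.5 15.3] w 22.3
cap 462.5411067193676 311.28774703557315
```

```bash
python3 -m creep '[{"x":0,"y":0,"z":0.2,"roll":0,"hand":0.18},{"x":0,"y":0,"z":0.2,"roll":0,"hand":0.18},{"x":0,"y":0,"z":0.2,"roll":0,"hand":0.18},{"x":0,"y":0,"z":0,"roll":0,"hand":0.18}]' 20 && python3 - <<'E'
from h import *
st();d=shot('wrist','xc_w')
h=cv2.cvtColor(d["img"],cv2.COLOR_RGB2HSV);m=((h[...,0]<6)|(h[...,0]>172))&(h[...,1]>150)&(h[...,2]>40)
m[:,:290]=0;m[:,355:]=0;ys,xs=np.nonzero(m);print('cap',xs.mean(),ys.mean())
cv2.imwrite('pics/xc_c.png',cv2.resize(d['img'][150:480,160:500,::-1],None,fx=1.7,fy=1.7))
E
```

```text
t: 113.8
tool_pos: [594.0, -34.6, 120.8]
tcp_rot: [-0.001, 0.723, 0.691, -0.002]
force: [-13.5, -0.6, 22.5]
grip_width: 22.5
t 113.80 pos [594.  -34.6 120.8] yaw 87.4 tz [-0.005 -0.001 -1.   ] f [-13.5  -0.6  22.5] w 22.5
cap 319.0243553008596 333.38753581661894
```

View pics/xc_c.png

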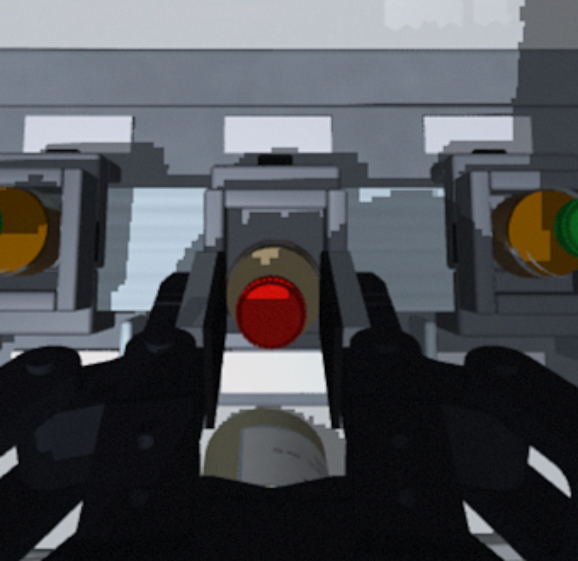

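```bash
python3 -m creep '[{"x":0,"y":0.1,"z":0.2,"roll":0,"hand":0.18},{"x":0,"y":0,"z":0.1,"roll":0,"hand":0.18},{"x":0,"y":0,"z":0,"roll":0,"hand":0.18},{"x":0,"y":0,"z":-1.2,"roll":0,"hand":0.18},{"x":0,"y":0,"z":-1.0,"roll":0,"hand":0.18},{"x":0,"y":-1.0,"z":0,"roll":0,"hand":0.18},{"x":0,"y":-0.6,"z":0,"roll":0,"hand":0.18},{"x":0,"y":0,"z":0,"roll":0,"hand":0.18},{"x":0,"y":0,"z":0,"roll":0,"hand":0.18}]' 20 && python3 - <<'E'
from h import *
st();d=shot('wrist','xd_w')
go((577.8,-33.3,119),87.35)
h=cv2.cvtColor(d["img"],cv2.COLOR_RGB2HSV);m=((h[...,0]<6)|(h[...,0]>172))&(h[...,1]>150)&(h[...,2]>40)
m[:,:290]=0;m[:,355:]=0;ys,xs=np.nonzero(m);print('cap',xs.mean(),ys.mean())
cv2.imwrite('pics/xd_c.png',cv2.resize(d['img'][150:480,160:500,::-1],None,fx=1.7,fy=1.7))
E
```

```text
t: 114.75
tool_pos: [582.6, -33.5, 136.2]
tcp_rot: [-0.0, 0.723, 0.691, -0.0]
force: [-1.0, 0.3, -0.6]
grip_width: 22.2
t 114.75 pos [582.6 -33.5 136.2] yaw 87.4 tz [-0.001  0.    -1.   ] f [-1.   0.3 -0.6] w 22.2
need rows total x -0.01 y -0.51 z 1.72 cm roll 0.0
cap 319.0520393811533 322.887482419128
```

View pics/xd_c.png

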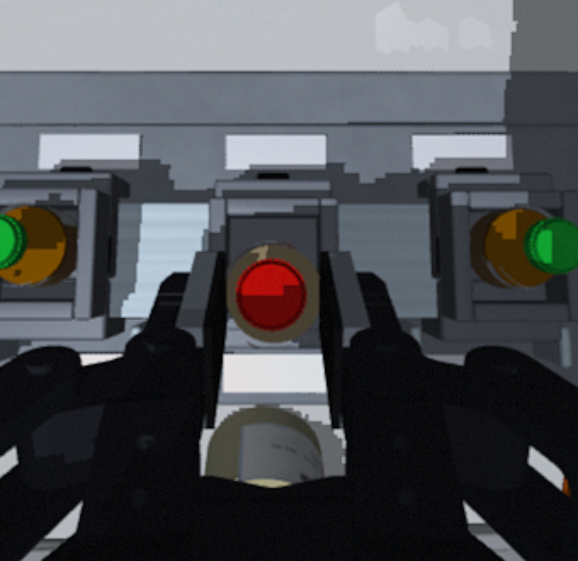

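```bash
python3 -m creep '[{"x":0,"y":-0.5,"z":0.6,"roll":0,"hand":0.18},{"x":0,"y":0,"z":1.0,"roll":0,"hand":0.18},{"x":0,"y":0,"z":0.1,"roll":0,"hand":0.18},{"x":0,"y":0,"z":0,"roll":0,"hand":0.18},{"x":0,"y":0,"z":0,"roll":0,"hand":0.18},{"x":0,"y":0.1,"z":0.2,"roll":0,"hand":0.18},{"x":0,"y":0.1,"z":0.2,"roll":0,"hand":0.18},{"x":0,"y":0.1,"z":0.2,"roll":0,"hand":0.18},{"x":0,"y":0,"z":0,"roll":0,"hand":0.18}]' 20 && python3 - <<'E'
from h import *
st()
E
```

```text
t: 115.7
tool_pos: [581.2, -33.4, 113.4]
tcp_rot: [-0.0, 0.723, 0.691, -0.0]
force: [-0.4, -0.9, -1.0]
grip_width: 22.5
t 115.70 pos [581.2 -33.4 113.4] yaw 87.4 tz [-0.  0. -1.] f [-0.4 -0.9 -1. ] w 22.5
```

```bash
python3 -m creep '[{"x":0,"y":0.1,"z":0.2,"roll":0,"hand":0.18},{"x":0,"y":0.1,"z":0.2,"roll":0,"hand":0.18},{"x":0,"y":0.1,"z":0.2,"roll":0,"hand":0.18},{"x":0,"y":0,"z":0,"roll":0,"hand":0.18}]' 20 && python3 - <<'E'
from h import *
st()
E
```

```text
t: 116.1
tool_pos: [584.1, -33.6, 107.3]
tcp_rot: [-0.0, 0.723, 0.691, -0.0]
force: [0.3, -0.5, -0.7]
grip_width: 22.2
t 116.10 pos [584.1 -33.6 107.3] yaw 87.4 tz [-0. -0. -1.] f [ 0.3 -0.5 -0.7] w 22.2
```

Going in freely; finish the depth.

```bash
python3 -m creep '[{"x":0,"y":0.1,"z":0.2,"roll":0,"hand":0.18},{"x":0,"y":0.1,"z":0.2,"roll":0,"hand":0.18},{"x":0,"y":0.05,"z":0.1,"roll":0,"hand":0.18},{"x":0,"y":0,"z":0,"roll":0,"hand":0.18},{"x":0,"y":0,"z":0,"roll":0,"hand":0.18}]' 20 && python3 - <<'E'
from h import *
st();d=shot('wrist','xe_w')
cv2.imwrite('pics/xe_c.png',cv2.resize(d['img'][150:480,160:500,::-1],None,fx=1.7,fy=1.7))
E
```

```text
t: 116.6
tool_pos: [586.6, -33.7, 102.6]
tcp_rot: [-0.0, 0.723, 0.691, -0.0]
force: [0.6, -0.3, -0.4]
grip_width: 22.6
t 116.60 pos [586.6 -33.7 102.6] yaw 87.4 tz [-0. -0. -1.] f [ 0.6 -0.3 -0.4] w 22.6
```

View pics/xe_c.png

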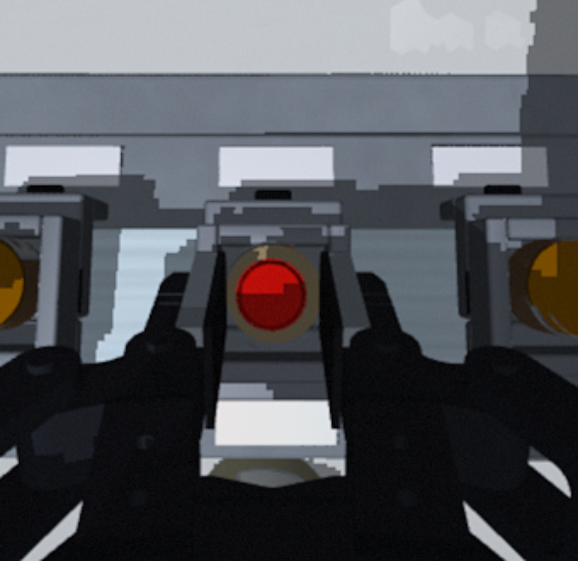

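```bash
python3 -m creep '[{"x":0,"y":0.05,"z":0.1,"roll":0,"hand":0.18},{"x":0,"y":0,"z":0,"roll":0,"hand":0.18},{"x":0,"y":0,"z":0,"roll":0,"hand":0.35},{"x":0,"y":0,"z":0,"roll":0,"hand":0.5},{"x":0,"y":0,"z":0,"roll":0,"hand":0.5},{"x":0,"y":-1,"z":-2,"roll":0,"hand":0.5},{"x":0,"y":-1,"z":-3,"roll":0,"hand":0.5},{"x":0,"y":-1,"z":-4,"roll":0,"hand":0.5},{"x":0,"y":-4,"z":-3,"roll":0,"hand":0.5},{"x":0,"y":-4,"z":-2,"roll":0,"hand":0.5},{"x":0,"y":-3,"z":0,"roll":0,"hand":0.5},{"x":0,"y":0,"z":0,"roll":0,"hand":0.5},{"x":0,"y":0,"z":0,"roll":0,"hand":0.5}]' 20 && python3 - <<'E'
from h import *
st();d=shot('wrist','xf_w');s=shot('scene','xf_s')
E
```

```text
t: 117.95
tool_pos: [447.2, -27.3, 242.2]
tcp_rot: [0.001, 0.723, 0.691, 0.001]
force: [0.3, -0.5, 0.2]
grip_width: 42.6
t 117.95 pos [447.2 -27.3 242.2] yaw 87.4 tz [ 0.002 -0.    -1.   ] f [ 0.3 -0.5  0.2] w 42.6
```

View pics/xf_w.png

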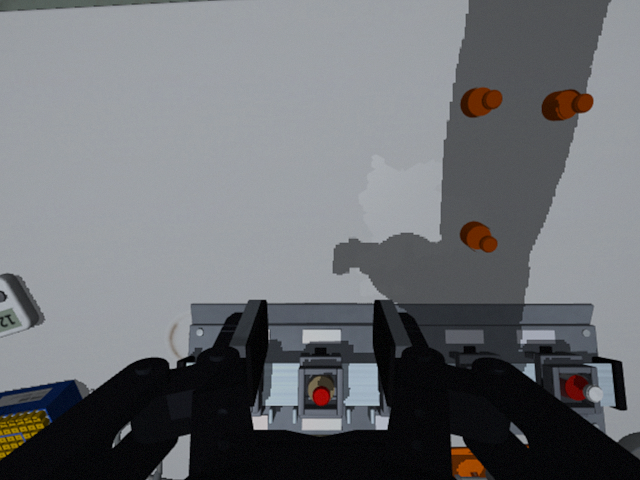

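View pics/xf_s.png

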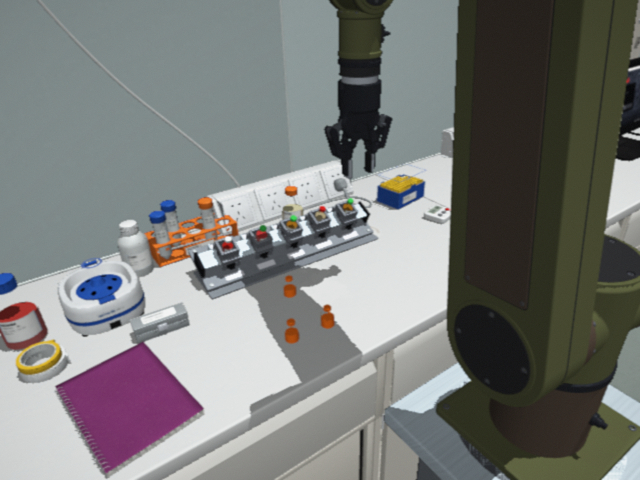

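```bash
python3 -m creep '[{"x":2,"y":-2,"z":-2,"roll":0,"hand":0.7},{"x":2,"y":-4,"z":-4,"roll":0,"hand":1},{"x":1,"y":-4,"z":-4,"roll":0,"hand":1},{"x":0,"y":-4,"z":-3,"roll":0,"hand":1},{"x":0,"y":0,"z":0,"roll":0,"hand":1},{"x":0,"y":0,"z":0,"roll":0,"hand":1}]' 20 && python3 - <<'E'
from h import *
st();d=shot('wrist','xg_w');s=shot('scene','xg_s')
O=[(603.3,-109.6),(606.8,-34.7),(610.2,40.2),(613.7,115.1),(617,190)]
def W(p,x,z):
    h=x*.906-z*.4226; return np.array([O[p][0]+.999*h,O[p][1]-.046*h,60+x*.4226+z*.906])
im=cv2.resize(s['img'][180:290,180:390],None,fx=3.8,fy=3.8,interpolation=cv2.INTER_CUBIC)[:,:,::-1].copy()
im0=im.copy()
for p in range(5):
    for z,c in ((56,(0,255,255)),(31,(255,255,0))):
        u=(proj(s,W(p,-1.5,z))-[180,180])*3.8; cv2.circle(im,tuple(int(a) for a in u),4,c,1)
    print(p,proj(s,W(p,-1.5,56)).round(1),proj(d,W(p,-1.5,56)).round(1))
cv2.imwrite('pics/xg_sc.png',im)
cap(s,'g',100,10);cap(s,'r',100,10)
E
```

```text
t: 118.65
tool_pos: [322.7, 24.1, 360.5]
tcp_rot: [0.001, 0.723, 0.691, 0.001]
force: [0.5, -0.1, -1.1]
grip_width: 85.6
t 118.65 pos [322.7  24.1 360.5] yaw 87.4 tz [ 0.003  0.    -1.   ] f [ 0.5 -0.1 -1.1] w 85.6
0 [350.  199.8] [220.8 420.2]
1 [322.8 208.2] [282.8 420.3]
2 [293.7 217.1] [344.7 420.4]
3 [262.5 226.6] [406.7 420.5]
4 [229.2 236.8] [468.6 420.6]
g [349.7 201. ] [ 4  5 18] [ 590.7 -116.9  100. ]
g [292.9 218.1] [ 5  5 24] [599.1  35.4 100. ]
g [262.5 228. ] [ 6  5 26] [600.2 111.2 100. ]
r [321.6 208.6] [ 4  4 15] [598.5 -41.7 100. ]
r [262.2 234.4] [ 7  4 26] [576.  125.1 100. ]
r [227.  245.1] [ 9  5 43] [580.9 202.7 100. ]
r [ 20.4 310.8] [ 32  18 236] [594.9 567.4 100. ]
```

View pics/xg_sc.png

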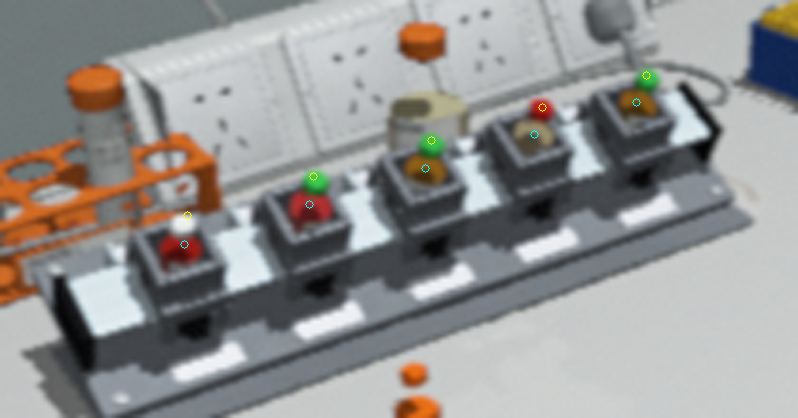

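View pics/xg_w.png

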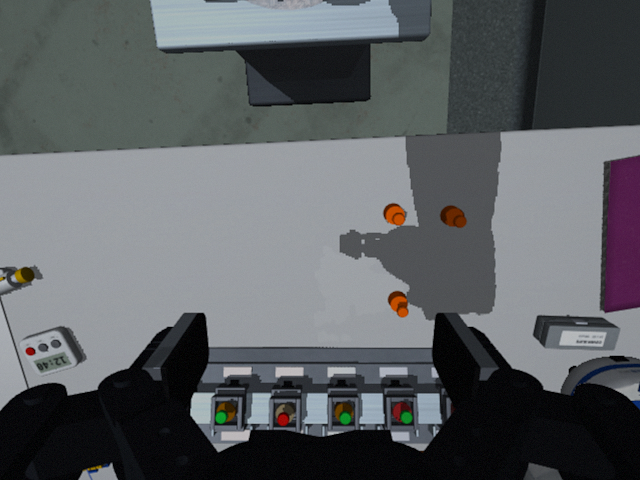

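```bash
python3 -c "
from bench import job_done,status
print(job_done(), status.get_state()['t'])"
```

```text
the job is handed in; nothing more can be done
the job is handed in; nothing more can be done
```

The job is handed in, at about 119 s of the 210 s. Only place 4 had a holder at the start, so I fitted the four spares at places 0, 1, 2 and 3. Each new holder has a loose vial in its pocket, cap up, and no spare or vial is left over.

- **Dropped vial:** the vial for place 1 fell over on my first attempt. I stood it upright again, which took two tries using that holder's front rim as a pivot, and it then went in to full depth without resistance.
- **Vials:** in the last scene picture the caps at places 0 to 3 lie within about 1.5 pixels of where fully seated vials should be. In the last wrist view they are also centred along the rail to within about 2 mm.
- **Holders:** pressing on the holders at places 0, 1 and 3 met a firm stop. I did not press-test place 2 and judged it only from the pictures, where it looks level with its neighbours. The holders at places 2 and 3 sit about 2 mm uphill, which the task allows.
- **Left alone:** I did not deliberately touch the fitted holder, the timer, the slide box or the orange look-alikes, and nothing in the last pictures looked displaced. I did not measure their positions at the end.

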